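Change over the seal engraver's stones and re-arm its laser

TASK

The laser seal engraver was left armed: first lift the red locking collar of its toggle and flip the lever to off (white dot). Then lay the finished black stones from the jig in the wooden tray, lay every blank stone from the desk in a bay of its own, lengthwise into the fence and flat on the bed, and swing the squaring bar about its heel post until it lies in line against the stop pin, trapping the blanks square against the fence. Last, lift the collar and flip the lever back to armed (green dot), locked; never touch the stones or the bar while it is armed, and do not disturb the other things on the desk.

Things in the scene. Friction and masses are not known exactly. Their poses are not given: they have to be found in the camera images.
- jig (a point): seal jig on the laser engraver's bed: middle of the foot of the fence's face, at bed level (22 mm above the table). x points squarely into the fence (away from the robot), y along it to the left, z up. Fence: aluminium, 26 mm high, 390 mm long. Bed plate x -265 to +45, y -220 to +220 mm; rails 26 mm above the table along its front and back. Gantry parked at y +245 to +340 mm, 150 mm high
- bays (a point): the middle bay's centre line on the bed, 23 mm in front of the fence; axes as the jig's. Five bays, 36 mm wide, lie at y = -120, -60, 0, +60, +120 mm of the jig frame, open above and towards -x; their floor is the bed. Flat brown lands, 24 mm wide and 6 mm high, stand between and beside them from the fence to 46 mm in front of it
- heel_post (a point): foot of the brass heel post (10 mm across, 18 mm high) on the bed near its left end, at jig x -96.5, y +178 mm: the squaring bar's heel bears on it with its robot-side edge. A like end post at jig x -79, y +193 mm keeps the bar from sliding off to the left
- stop_pin (a point): foot of the brass stop pin (10 mm across, 14 mm high) near the bed's right end, at jig x -62, y -178 mm: the bar's fence-side edge meets it when the bar is in line
- bar_heel (a point): heel end of the loose squaring bar, on its underside's centre line. Bare aluminium, 24 mm wide, 20 high, 370 long, 0.4 to 0.6 kg; runs from here along this frame's -y and slides on the bed. Starts swung open, heel by the heel post, free end towards the robot. Home: parallel to the fence, this point at jig x -79, y +183 mm; stones against the fence then have 1 to 2 mm of play
- bar_tab (a point): centre of the blue upright finger tab on the bar, 345 mm from the heel: 12 mm thick (across the bar, this frame's x), 34 mm long (along it, y), from 20 to 52 mm above the bar's underside; this point is 36 mm above the underside
- toggle_pivot (a point): pivot of the lever-lock toggle on the light grey control box (125 x 105 mm, 60 mm high), 2 mm above its top. z up; the lever swings in this frame's x-z plane: to +x, the green dot, is armed (on); to -x, the white dot, is off. Steel gate cheeks at y 11.5 to 15.5 mm to both sides; their middle hump is 29 mm above the pivot
- toggle (a joint): angle of the lever from upright, rad: +0.35 leaning fully to the green dot (armed), -0.35 to the white dot (off). A cross pin on the collar is caught behind the gate's hump at either end; the lever passes the middle only while the collar is held up. Locked it has a little play (down to about 0.3). It stays where it is left
- collar (a joint): how far the red locking collar is pulled up along the lever, m: 0 down (locked), 0.010 fully up; about 7 mm frees the lever. A spring pulls it down (2 N when down, 7 N fully up)
- collar_c (a point): centre of the red locking collar: a ribbed cylinder round the lever, 22 mm across, 30 mm long, its centre 49 mm from the pivot along the lever when down; z along the lever. The bare lever tip ends 80 mm from the pivot
- stone1_c (a point): the centre of a blank seal stone, grey-green, a plain square bar 65 mm long (its x axis) and 30 x 30 mm across, lying on its side on the 4 mm hardboard sheet, about 0.15 kg, both ends alike; None if it is not there.
- stone2_c (a point): the centre of a blank seal stone, red-brown, a plain square bar 65 mm long (its x axis) and 30 x 30 mm across, lying on its side on the 4 mm hardboard sheet, about 0.15 kg, both ends alike; None if it is not there.
- stone3_c (a point): the centre of a blank seal stone, cream, a plain square bar 65 mm long (its x axis) and 30 x 30 mm across, lying on its side on the 4 mm hardboard sheet, about 0.15 kg, both ends alike; None if it is not there.
- stone4_c (a point): the centre of a blank seal stone, tan, a plain square bar 65 mm long (its x axis) and 30 x 30 mm across, lying on its side on the 4 mm hardboard sheet, about 0.15 kg, both ends alike; None if it is not there.
- done1_c (a point): the centre of a finished seal stone, black with pale grooves, same size and weight as the blanks; starts lying in the jig's bay at y = 60 mm, within a few mm of the fence; None if it is not there
- done2_c (a point): the centre of a finished seal stone, black with pale grooves, same size and weight as the blanks; starts lying in the jig's bay at y = -60 mm, within a few mm of the fence; None if it is not there
- tray_floor (a point): centre of the inner floor of the low dark wooden tray for finished stones: inside 90 mm along this frame's x, 155 mm along y, walls 5 mm thick and 11 mm high inside; this floor is 9 mm above the table
- inkstone: bystander: a round black ink stone, 96 mm across, 22 mm high; origin at the underside
- paste_pot: bystander: a small white and blue lidded jar of seal paste, 60 mm across, 40 mm high; origin at the underside
- paperweight: bystander: a brass paperweight bar, 200 x 25 x 12 mm; origin at the underside
- loupe: bystander: a black cylindrical stand loupe, 44 mm across, 22 mm high; origin at the underside
- brush: bystander: a dark writing brush lying down, 240 mm long; origin at the underside
- water_pot: bystander: a small brown water pot, 44 mm across, 50 mm high; origin at the underside

How it is judged:
By the outcome, as a careful person would: the job done as asked, in the order asked, and still so for the second after the job is handed in, with the robot touching nothing.
Of done1, done2 only 1 to 2 are there at a start; the rules pass over those that are not, and their reading is None.
Of stone1, stone2, stone3, stone4 only 3 to 4 are there at a start; the rules pass over those that are not, and their reading is None.
At some moment in a run one of bar, stone1, stone2, stone3, stone4 may be knocked a few centimetres aside while the robot is not near it.
Once in a run the grip may slacken for a moment while it holds something.
It also fails if it takes over 200 s, if anything falls off the work surface, if the arm or the gripper's body presses on something with over 40 N, if the wrist force passes 120 N, or if a joint passes its speed limit or range.

ROBOT

A 7-joint arm with a two-finger parallel gripper is mounted at the origin on the work surface. World frame = base frame: x ahead of the robot, y to its left, z up, the work surface at z = 0. Lengths are in mm, angles in rad, forces in N, time in s.
With the tool pointing down it reaches from about 400 to 875 mm from the base axis. Payload 4.4 kg.
Tool frame: the origin (TCP) lies at the very end of the fingers, on their centre line; the grasp point (between the pads) lies 19 mm behind it; z points along the fingers, x is the direction in which the jaws open and shut, and the axes are right-handed (so a half turn about z gives the same grasp; the last joint's range is limited). The gripper opens to 85 mm and grips with 20 to 120 N. Pads are 22 mm wide; open, the fingers measure 114 mm over their backs; the gripper's body (76 mm by 85 mm) begins 54 mm behind the grasp point. The pads swing forward as they close: fully open they stand 13 mm farther back than shut.
Start: joints at [1.179, 0.628, 0.038, 1.517, -0.027, 0.996, -0.02], TCP at [208.073, -615.812, 192.413] pointing down, gripper open.
Joint ranges: [-3.06, 3.06], [-0.37, 2.12], [-1.25, 1.32], [0.18, 2.47], [-1.1, 4.24], [0.23, 1.98], [-2.94, 2.94]. Speed limits (rad/s): [2.57, 2.57, 3.14, 3.14, 3.14, 3.14, 3.14].

INTERFACE

Orientations are given as [roll, pitch, yaw] about the fixed x, y, z axes, in that order (R = Rz(yaw) Ry(pitch) Rx(roll)).
In Python, from cell import telemetry, get_image, get_calibration, ctrl gives the robot as it stands. The module is installed in compiled form; this text tells all that it offers.
- The arm moves only by the tool arm_command, never from a script. Its arguments are lists of equal length, an entry for each row: "rot": the turn, a rotation vector about the world's x, y, z in degrees, a list of three; "slide": the shift along the world's x, y, z in mm, a list of three; "gripper": the finger opening in mm, from 0 to 85.4. A call has 1 to 5 rows; each row shifts and turns the pose as measured when the row begins; what a row does not reach is not made up. A row lasts 1/12 s, in which the tool goes at most 41.7 mm and 7.16 degrees, less where a joint would pass 70% of its speed; a pose out of reach is approached as far as the arm can. A call with a gripper value outside its range is refused whole. The fingers move at their own pace and stop on an object; the grip force is fixed at half the most. Time passes only in rows, so rows that do not move let the fingers close. It gives the time, the measured TCP pose, the force and the opening at its end, in the units of the state.
- telemetry.read_state(): the state, without advancing time (a new reading comes with each control period).
- get_image(name): name is "side" or "top"; returns (picture, depth): 480x640x3 uint8, red, green, blue; 480x640 float32, mm along the optical axis (not along the pixel's ray), 0 where there is no reading.
- get_calibration(name): a dict with "fx", "fy", "cx", "cy" (pixels), "xyz" and "attitude" of the camera in the world. Camera axes: x right, y up, looking along -z (the intrinsics and any distortion apply to the point x, -y, -z); pixel columns grow to the right and rows downward; lengths in mm; the calibration is good to about 2 mm. A picture is of the moment at which its call begins. get_calibration takes no time and is no camera call.
- ctrl.finish_job(): hands the job in, once; it reports no verdict.
The state is a dict: "clock": time; "qpos": joint angles; "qd": joint speeds; "tau": joint torques, N m; "eef_pos": TCP position; "tool_rot": TCP orientation; "force": force on the tool from outside, world axes, zero at the start; "torque": the same for the moment, N m; "width": finger opening in mm.
Only numpy, scipy, OpenCV 4.12 (cv2) and the standard library are available. Lean on these libraries where they do the work, as an engineer would, in place of code of your own. Each camera call takes 0.05 s, during which the arm holds its last target.

## Working session

There is one attempt and no reset: what is moved stays moved. The work goes in short steps, Python scripts to look and compute and a tool call to move; the robot and the scene stay as the last step left them, time stands still between calls to the robot, and variables do not carry over. Pictures are saved under pics/ and viewed, and the job is handed in when it is done.

Besides the shell and the picture viewer there is one more tool, called after "Call:" by a JSON object that holds its "api" and its "payload". arm_command: Moves the arm, as the interface text tells. Its arguments: {"type":"object","properties":{"rot":{"type":"array"},"slide":{"type":"array"},"gripper":{"type":"array"}},"required":["rot","slide","gripper"]}

```bash
mkdir -p pics; ls
python3 - <<'E'
from cell import telemetry,get_image,get_calibration
import cv2,numpy as np
s=telemetry.read_state(); print(s)
for n in("top","side"):
    c=get_calibration(n);print(n,c)
    p,d=get_image(n);cv2.imwrite(f"pics/{n}0.png",p[:,:,::-1]);np.save(f"pics/{n}0.npy",d)
E
```

```text
pics
{'clock': 0.0, 'qpos': array([ 1.17923277,  0.62934524,  0.03843687,  1.51839324, -0.02701185,
        0.99632362, -0.02001614]), 'qd': array([-4.34913739e-04,  7.65904523e-04,  2.92352675e-03,  4.64871893e-06,
        5.10527443e-04,  1.84428676e-03,  8.62373725e-04]), 'tau': array([ 4.04761204e-04, -5.63414204e+01,  1.22636586e+00, -1.93447924e+01,
        1.09062722e-02,  1.03802100e-02, -1.07304425e-05]), 'eef_pos': array([ 207.82140901, -615.11725924,  191.48159287]), 'tool_rot': array([ 3.14157907e+00,  1.95165471e-03, -1.24505184e+00]), 'force': array([ 0.20538821,  0.30016357, -0.09067157]), 'torque': array([ 0.01525479, -0.02990085, -0.01371358]), 'width': 85.219213986323}
top {'fx': 549.725674452784, 'fy': 549.725674452784, 'cx': 320.32828721929513, 'cy': 242.20498328672588, 'xyz': array([ 452.38105942,  -63.52896911, 1175.1675854 ]), 'attitude': array([ 0.10718556,  0.02013646, -1.57228462])}
side {'fx': 559.4706981330881, 'fy': 559.4706981330881, 'cx': 331.0737396518552, 'cy': 249.494892160355, 'xyz': array([  7.08423717, 721.79632406, 834.40990757]), 'attitude': array([ 9.05011899e-01, -3.63584684e-04, -2.52864291e+00])}
```

View pics/top0.png

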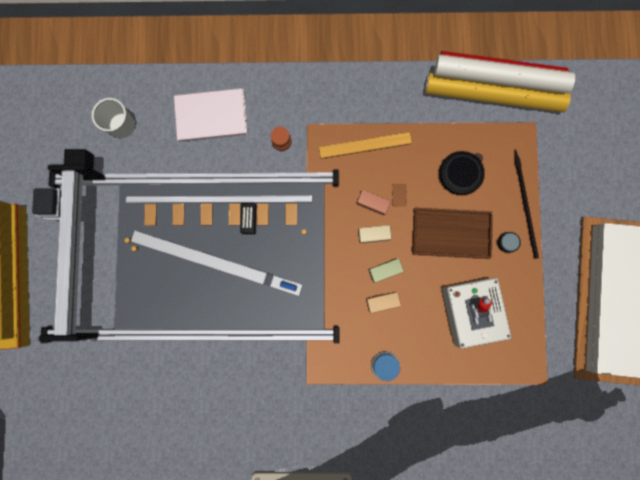

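View pics/side0.png

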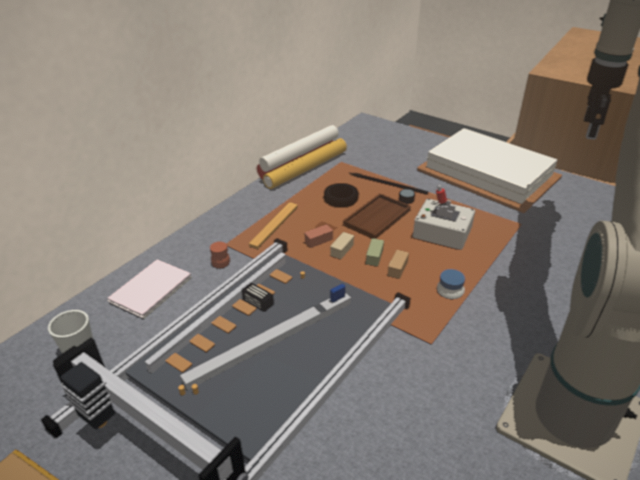

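```bash
cat > h.py <<'E'
from cell import telemetry,get_image,get_calibration,ctrl
import cv2,numpy as np
from scipy.spatial.transform import Rotation as Rn
np.set_printoptions(precision=1,suppress=True)
def cal(n):
    c=get_calibration(n);return c,Rn.from_euler('xyz',c['attitude']).as_matrix()
def rays(n,uv):
    c,R=cal(n);uv=np.atleast_2d(np.asarray(uv,float))
    d=np.c_[(uv[:,0]-c['cx'])/c['fx'],-(uv[:,1]-c['cy'])/c['fy'],-np.ones(len(uv))]
    return c['xyz'],d@R.T
def plane(n,uv,z):
    o,d=rays(n,uv);t=(z-o[2])/d[:,2];return o+d*t[:,None]
def pix(n,P):
    c,R=cal(n);q=(np.atleast_2d(P)-c['xyz'])@R
    return np.c_[c['cx']+c['fx']*q[:,0]/-q[:,2],c['cy']-c['fy']*q[:,1]/-q[:,2]]
def cloud(n,d):
    v,u=np.mgrid[0:480,0:640];o,r=rays(n,np.c_[u.ravel(),v.ravel()])
    return (o+r*d.reshape(-1,1)).reshape(480,640,3)
def tri(uvt,uvs):
    o1,d1=rays("top",uvt);o2,d2=rays("side",uvs);d1=d1[0];d2=d2[0]
    a=np.linalg.lstsq(np.c_[d1,-d2],o2-o1,rcond=None)[0]
    p,q=o1+a[0]*d1,o2+a[1]*d2;return (p+q)/2,np.linalg.norm(p-q)
def st():
    s=telemetry.read_state();print('t%.2f'%s['clock'],s['eef_pos'],np.degrees(s['tool_rot']),'F',s['force'],'w%.1f'%s['width']);return s
def snap(n,name):
    p,d=get_image(n);cv2.imwrite(f"pics/{name}.png",p[:,:,::-1]);np.save(f"pics/{name}.npy",d);return p,d
def crop(name,x0,y0,x1,y1,k):
    i=cv2.imread(f"pics/{name}.png")[y0:y1,x0:x1];cv2.imwrite(f"pics/{name}_c{x0}_{y0}.png",cv2.resize(i,None,fx=k,fy=k,interpolation=cv2.INTER_CUBIC))
E
python3 - <<'E'
from h import *
crop("top0",300,120,550,310,3)
crop("top0",100,165,340,345,3)
crop("side0",120,230,420,450,2)
crop("side0",220,150,520,330,2)
d=np.load("pics/top0.npy");C=cloud("top",d)
for n,(u,v) in dict(board=(450,350),bed=(200,290),land=(150,214),table=(200,400),traymid=(452,233),box=(495,330),tan=(383,303),green=(386,270),cream=(375,234),red=(373,202),black=(248,219),bar=(200,255),fence=(200,199),collar=(485,303),brownsq=(399,195)).items(): print(n,C[v,u])
E
```

```text
board [ 350.9 -310.9    3.4]
bed [476.4 210.9  28.1]
land [637.1 320.4  30.4]
table [247.8 212.    2.7]
traymid [ 596.6 -320.5    8.9]
box [ 395.1 -389.4   59.6]
tan [ 448.9 -169.6   34.4]
green [ 516.7 -176.6   35.2]
cream [ 592.4 -155.1   31.2]
red [ 660.1 -151.7   32.4]
black [622.6 109.1  49. ]
bar [548.5 209.1  42.3]
fence [665.4 210.2  48.4]
collar [ 448.9 -350.8  134.2]
brownsq [ 680.8 -210.4    1. ]
```

View pics/top0_c300_120.png

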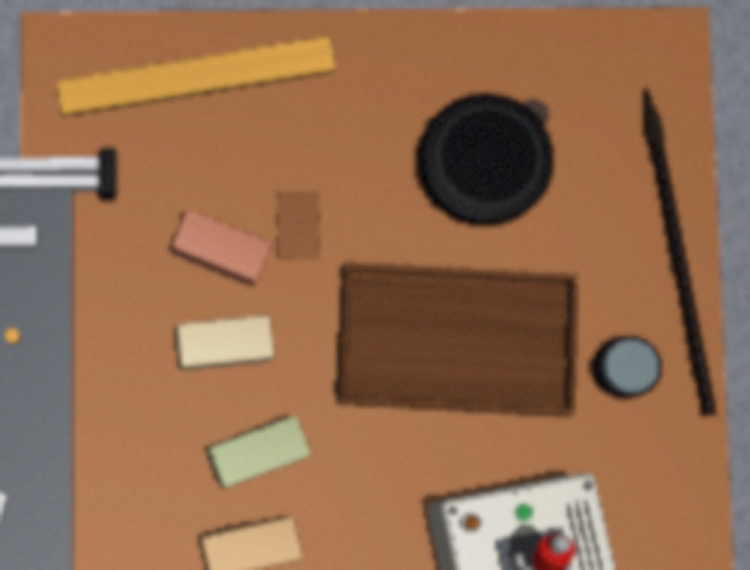

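View pics/top0_c100_165.png

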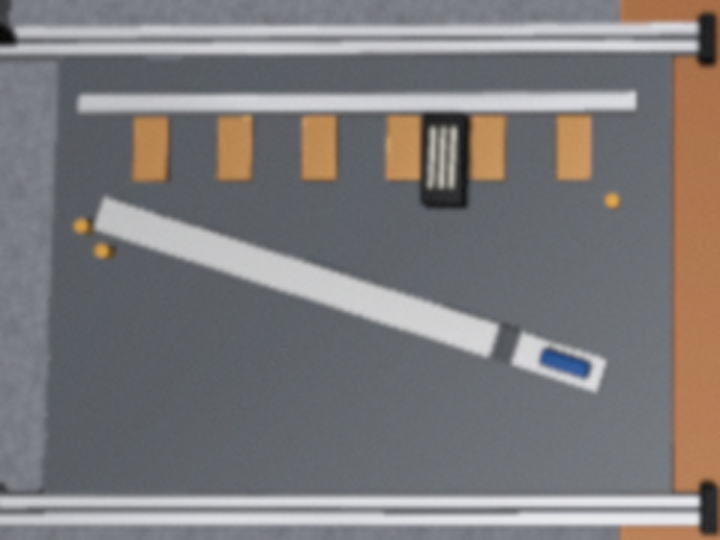

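View pics/side0_c220_150.png

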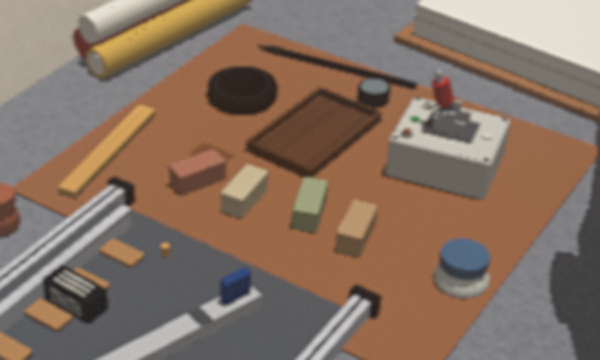

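```bash
cat > m.py <<'E'
from h import *
def stonemask(p,C,zmin,reg):
    # reg: x0,y0,x1,y1 pixel window; height mask
    m=np.zeros((480,640),np.uint8);x0,y0,x1,y1=reg
    z=cv2.medianBlur(C[:,:,2].astype(np.float32),5)
    m[y0:y1,x0:x1]=(z[y0:y1,x0:x1]>zmin)*255
    return m
def rect(m,z,n="top",minA=60):
    out=[]
    for c in cv2.findContours(m,cv2.RETR_EXTERNAL,cv2.CHAIN_APPROX_NONE)[0]:
        if cv2.contourArea(c)<minA: continue
        P=plane(n,c[:,0,:],z)[:,:2].astype(np.float32)
        (cx,cy),(w,h),a=cv2.minAreaRect(P)
        if w<h: a+=90;w,h=h,w
        out.append((cx,cy,w,h,(a+90)%180-90,c[:,0].mean(0)))
    return out
E
python3 - <<'E'
from m import *
p=cv2.imread("pics/top0.png");hsv=cv2.cvtColor(p,cv2.COLOR_BGR2HSV)
for n,(u,v) in dict(tan=(383,303),green=(386,270),cream=(375,234),red=(373,202),board=(400,250),board2=(400,340),land=(150,214),tray=(452,233),bed=(200,290),bar=(200,255),tab=(288,286),pin=(304,231),traywall=(414,233)).items(): print(n,hsv[v,u],p[v,u])
E
```

```text
tan [ 17  95 217] [136 182 217]
green [ 35  53 191] [151 191 184]
cream [ 21  58 223] [172 208 223]
red [  9 112 192] [108 132 192]
board [ 13 139 172] [ 78 119 172]
board2 [ 13 134 177] [ 84 125 177]
land [ 15 146 183] [ 78 132 183]
tray [ 11 156 103] [ 40  64 103]
bed [108  24 108] [108 102  98]
bar [135   3 204] [204 202 203]
tab [108 173 152] [152  91  49]
pin [ 18 162 219] [ 80 165 219]
traywall [ 12 151  81] [33 52 81]
```

```bash
cat > stones.py <<'E'
from m import *
def find(p,win=(345,180,410,320),z=34,n="top"):
    # p RGB; blanks: lower saturation than the board, bright
    hsv=cv2.cvtColor(p,cv2.COLOR_RGB2HSV).astype(int)
    x0,y0,x1,y1=win;m=np.zeros((480,640),np.uint8)
    k=((hsv[:,:,1]<125)&(hsv[:,:,2]>165))
    m[y0:y1,x0:x1]=k[y0:y1,x0:x1]*255
    return rect(m,z,n),m
E
python3 - <<'E'
from stones import *
p=cv2.imread("pics/top0.png")[:,:,::-1].copy()
r,m=find(p);print("stones");[print(*np.round(a[:5],1),a[5]) for a in r]
hsv=cv2.cvtColor(p,cv2.COLOR_RGB2HSV).astype(int)
def M(c,win):
    m=np.zeros((480,640),np.uint8);x0,y0,x1,y1=win;m[y0:y1,x0:x1]=c[y0:y1,x0:x1]*255;return m
H,S,V=hsv[:,:,0],hsv[:,:,1],hsv[:,:,2]
print("lands");[print(*np.round(a[:5],1),a[5]) for a in rect(M((S>90)&(V>140),(120,195,315,228)),28)]
print("pins z22+14");
for w,z in(((298,226,312,238),36),((122,234,131,246),40),((129,243,139,256),40)):
    print([(np.round(a[:5],1),a[5]) for a in rect(M((S>90)&(V>130),w),z,minA=5)])
print("fence",[np.round(a[:5],1) for a in rect(M((S<30)&(V>160),(115,190,325,208)),48)])
print("bar",[np.round(a[:5],1) for a in rect(M((S<35)&(V>160),(125,225,310,300)),42)])
print("tab",[np.round(a[:5],1) for a in rect(M((S>100)&(H>95)&(H<120),(260,270,310,300)),74)])
print("tray",[np.round(a[:5],1) for a in rect(M((V<140)&(S>80),(408,203,497,262)),20)])
print("box",[np.round(a[:5],1) for a in rect(M((V>165)&(S<60),(440,270,515,352)),60)])
print("green",[(np.round(a[:5],1),a[5]) for a in rect(M((H>45)&(H<90)&(S>80),(455,275,500,310)),60,minA=4)])
print("red",[(np.round(a[:5],1),a[5]) for a in rect(M(((H<8)|(H>172))&(S>150),(455,285,500,330)),120,minA=4)])
crop("top0",435,265,520,355,8);crop("side0",400,170,490,250,8)
E
```

```text
stones
449.7 -171.8 64.6 30.2 -76.1 [384.  302.6]
515.7 -179.6 64.9 31.0 -67.6 [387.8 270.5]
595.1 -155.4 65.7 31.7 -84.2 [375.1 232.8]
661.7 -153.0 62.5 27.6 66.9 [373.7 201.2]
lands
637.3 261.4 43.5 21.4 1.5 [177.9 213.8]
637.5 321.9 43.0 23.3 -0.3 [149.7 213.8]
637.2 22.2 44.9 23.3 -0.2 [290.9 213.7]
637.5 81.9 44.9 23.4 -0.2 [262.2 213.5]
637.7 142.2 45.3 21.3 0.8 [234.  213.9]
637.8 201.8 45.2 21.3 1.1 [206. 214.]
pins z22+14
[(array([597.7,  -5.6,   8.9,   8.9,  45.1]), array([303.7, 231.4]))]
[(array([580.7, 366. ,   8.5,   8.4,  89.8]), array([126.4, 239.7]))]
[(array([563.8, 350.6,   8.6,   8.4,  89.8]), array([133.4, 248.3]))]
fence [array([666.3, 172.2, 387.9,  12.7, -90. ])]
bar [array([485.7,  30.1,  61.4,  24. ,  71.6]), array([544.6, 213.3, 290.7,  23.3,  72.1])]
tab []
tray [array([ 595.8, -317.8,  169.3,  102.2,   86.7])]
box [array([ 429.2, -358.8,  122.3,  102.7,   11.1])]
green [(array([ 473.7, -350.1,    8.1,    6. ,   89.9]), array([474.2, 290.4]))]
red [(array([ 443.3, -350.5,   22.2,   20.9,  -27. ]), array([483.3, 305.7]))]
```

View pics/top0_c435_265.png

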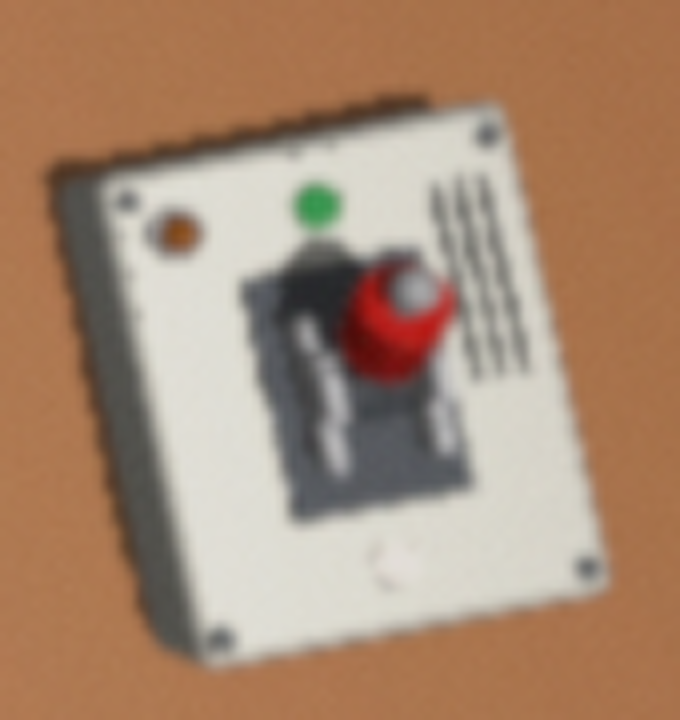

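View pics/side0_c400_170.png

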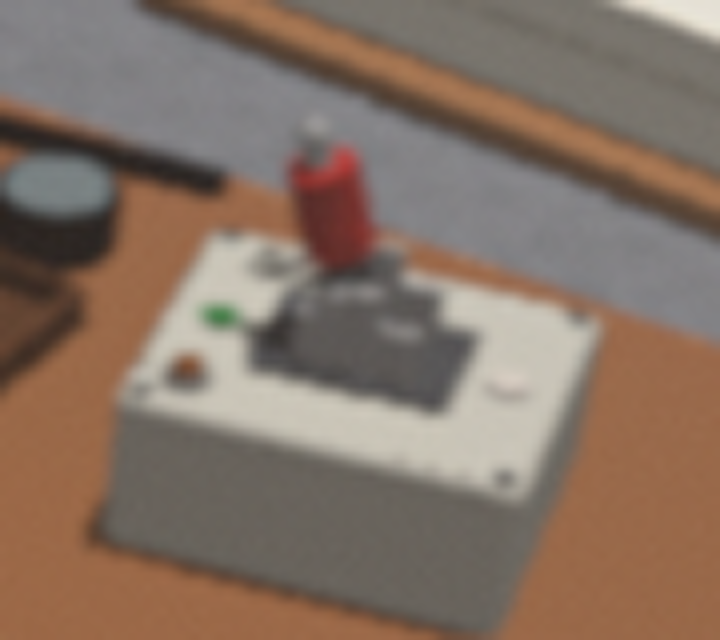

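Run:
```python
from m import *
g=plane("top",[474.3,290.5],60)[0];w=plane("top",[484.6,335.4],60)[0]
print("dots top",g,w,(g+w)/2,np.degrees(np.arctan2(*(g-w)[1::-1])))
g2=plane("side",[400+220/8,170+316/8],60)[0];w2=plane("side",[400+509/8,170+384/8],60)[0]
print("dots side",g2,w2,(g2+w2)/2,np.degrees(np.arctan2(*(g2-w2)[1::-1])))
print("tip",tri([487.2,300.9],[439.4,186.3]))
# box corners top view
c=np.array([(105,182),(500,105),(607,592),(205,662)])/8+[435,265]
B=plane("top",c,60);print(B,B.mean(0),B[1]-B[0],B[2]-B[1])
print("top collar bottom?", )
```

```text
dots top [ 473.6 -350.7   60. ] [ 384.5 -368.3   60. ] [ 429.1 -359.5   60. ] 11.179459998847086
dots side [ 471.5 -352.3   60. ] [ 383.2 -369.8   60. ] [ 427.4 -361.    60. ] 11.191169186929569
tip (array([ 451.8, -356.2,  131.8]), np.float64(2.2195549281994427))
[[ 479.3 -298.5   60. ]
 [ 498.4 -397.9   60. ]
 [ 377.4 -420.    60. ]
 [ 360.2 -320.1   60. ]] [ 428.8 -359.1   60. ] [ 19.1 -99.5   0. ] [-121.   -22.1    0. ]
top collar bottom?
```

```bash
cat > t.py <<'E'
from h import *
PIV=np.array([428.5,-360.0,62.0]);TY=np.radians(11.2)
ex=np.array([np.cos(TY),np.sin(TY),0]);ey=np.array([-np.sin(TY),np.cos(TY),0]);ez=np.array([0,0,1.])
def lev(th,r):
    u=np.sin(th)*ex+np.cos(th)*ez; x=-ey; z=-u; y=np.cross(z,x)
    return PIV+r*u, np.c_[x,y,z]
def down(yawdeg): # tool down, tool x along yaw
    return Rn.from_euler('xyz',[np.pi,0,np.radians(yawdeg)]).as_matrix()
def delta(P,R,P0=None,R0=None):
    if P0 is None:
        s=st();P0=s['eef_pos'];R0=Rn.from_euler('xyz',s['tool_rot']).as_matrix()
    rv=np.degrees(Rn.from_matrix(R@R0.T).as_rotvec());d=P-P0
    n=int(np.ceil(max(np.linalg.norm(d)/41,np.linalg.norm(rv)/7)))
    print("slide",d,"rot",rv,"minrows",n,"per row",d/max(n,1),np.round(rv/max(n,1),2))
    return P,R
E
python3 - <<'E'
from t import *
delta(*lev(.35,125))
E
```

```text
t0.10 [ 207.9 -615.2  191.6] [180.    0.1 -71.3] F [-1.  -0.9  0.3] w85.8
slide [262.7 263.5 -12.2] rot [-5.3 19.4 -7.4] minrows 10 per row [26.3 26.4 -1.2] [-0.5  1.9 -0.7]
```

Call:
{"api": "arm_command", "payload": {"rot": [[-0.5,1.9,-0.7],[-0.5,1.9,-0.7],[-0.5,1.9,-0.7],[-0.5,1.9,-0.7],[-0.5,1.9,-0.7]], "slide": [[26,26,0],[26,26,0],[26,26,0],[26,26,0],[26,26,0]], "gripper": [85,85,85,85,85]}}

```text
clock: 0.52
eef_pos: [321.9, -490.5, 190.0]
tool_rot: [2.952, 0.001, -1.34]
force: [0.4, -1.1, 0.5]
width: 85.0
```

Call:
{"api": "arm_command", "payload": {"rot": [[-0.5,1.9,-0.7],[-0.5,1.9,-0.7],[-0.5,1.9,-0.7],[-0.5,1.9,-0.7],[-0.5,1.9,-0.7]], "slide": [[26,26,0],[26,26,0],[26,26,0],[26,26,0],[26,26,0]], "gripper": [60,60,60,60,60]}}

```text
clock: 0.93
eef_pos: [456.0, -352.2, 189.5]
tool_rot: [2.77, -0.01, -1.404]
force: [0.8, -1.7, -0.9]
width: 60.0
```

Run:
```python
from t import *
delta(*lev(.35,125))
```

```text
t0.93 [ 456.  -352.2  189.5] [158.7  -0.6 -80.5] F [ 0.8 -1.7 -0.9] w60.0
slide [ 14.5   0.5 -10.1] rot [ 0.8 -1.1  1.7] minrows 1 per row [ 14.5   0.5 -10.1] [ 0.8 -1.1  1.7]
```

Call:
{"api": "arm_command", "payload": {"rot": [[0.8,-1.1,1.7],[0,0,0]], "slide": [[14,0,-10],[0,0,0]], "gripper": [45,45]}}

```text
clock: 1.1
eef_pos: [481.6, -339.7, 175.6]
tool_rot: [2.797, 0.008, -1.354]
force: [-0.7, -0.9, -0.9]
width: 45.0
```

Run:
```python
from t import *
delta(*lev(.35,125))
delta(*lev(.35,38))
snap("side","side1");crop("side1",380,60,560,260,3)
```

```text
t1.10 [ 481.6 -339.7  175.6] [160.3   0.4 -77.6] F [-0.7 -0.9 -0.9] w45.0
slide [-11.1 -12.    3.8] rot [-0.5  0.2 -1.2] minrows 1 per row [-11.1 -12.    3.8] [-0.5  0.2 -1.2]
t1.10 [ 481.6 -339.7  175.6] [160.3   0.4 -77.6] F [-0.7 -0.9 -0.9] w45.0
slide [-40.3 -17.8 -77.9] rot [-0.5  0.2 -1.2] minrows 3 per row [-13.4  -5.9 -26. ] [-0.2  0.1 -0.4]
```

View pics/side1_c380_60.png

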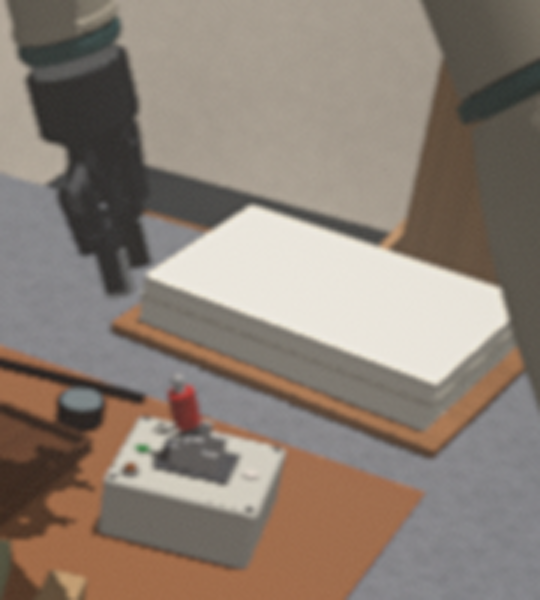

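Run:
```python
from t import *
s=delta(*lev(.35,100))
snap("top","top2");crop("top2",400,230,560,370,4)
snap("side","side2");s=st();print(pix("side",s[0] if 0 else s['eef_pos']),pix("top",s['eef_pos']));crop("side2",380,60,560,260,3)
```

```text
t1.15 [ 481.8 -338.2  175.9] [160.3   0.5 -77.6] F [ 1.2  1.9 -0.2] w45.0
slide [-19.7 -15.1 -20. ] rot [-0.6  0.3 -1.2] minrows 1 per row [-19.7 -15.1 -20. ] [-0.6  0.3 -1.2]
t1.25 [ 478.2 -342.2  177.7] [160.2   0.3 -78. ] F [-0.3 -0.   0.1] w45.2
[[428.3 168.6]] [[486.4 286.7]]
```

View pics/side2_c380_60.png

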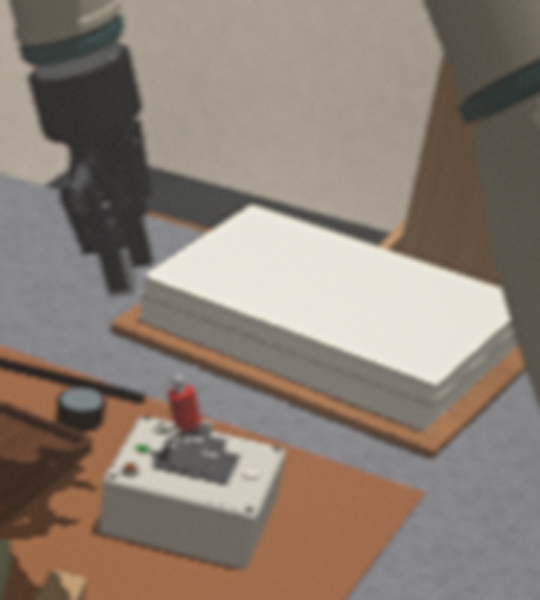

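View pics/top2_c400_230.png

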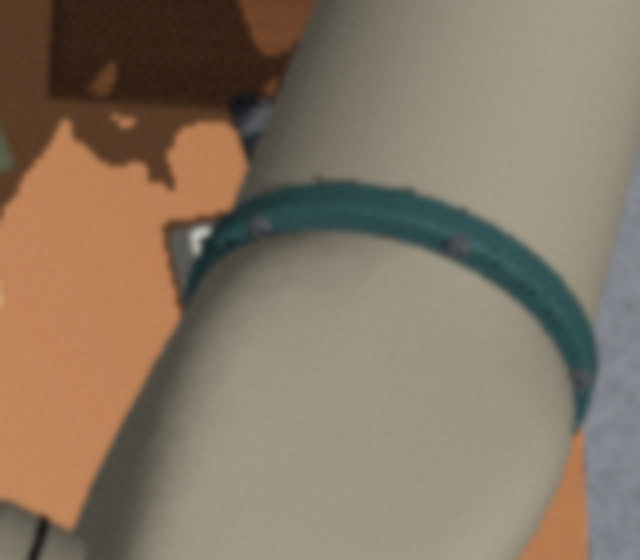

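Run:
```python
from t import *
d=np.load("pics/side2.npy");C=cloud("side",d)
m=np.zeros((480,640),bool);m[60:180,385:440]=1
P=C[m];P=P[(P[:,2]>150)&(np.hypot(P[:,0]-478,P[:,1]+342)<120)]
print(len(P));s=st();R=Rn.from_euler('xyz',s['tool_rot']).as_matrix()
q=(P-s['eef_pos'])@R
for a in range(-160,40,10):
    k=(q[:,2]>=a)&(q[:,2]<a+10)
    if k.sum(): print(a,k.sum(),q[k,:2].min(0),q[k,:2].max(0))
```

```text
2845
t1.25 [ 478.2 -342.2  177.7] [160.2   0.3 -78. ] F [-0.3 -0.   0.1] w45.2
-160 83 [-44.1  -9.6] [19.  12.9]
-150 172 [-72.7 -20.8] [61.1 20.7]
-140 147 [-74.4 -18.3] [66.9 21.3]
-130 122 [-68.4 -11.2] [61.4 19. ]
-120 122 [-65.5 -12.3] [59.9 18.4]
-110 92 [-63.5 -10.9] [57.8 18.2]
-100 124 [-60.2 -12.7] [55.3 14.5]
-90 61 [-55.3  -9.8] [47. 14.]
-80 73 [-41.3 -11.3] [30.7 11.2]
-70 81 [-39.4 -10.4] [26.7 13.9]
-60 73 [-38.9 -11.6] [29.7 11.4]
-50 55 [-37.7 -10.3] [29.8 11.8]
```

Run:
```python
from t import *
print(pix("side",[[207.8,-615.1,191.5],[207.8,-615.1,231.5],[207.8,-615.1,271.5]]))
crop("side0",560,0,640,160,5)
s=st();R=Rn.from_euler('xyz',s['tool_rot']).as_matrix();print(pix("side",[s['eef_pos']-R[:,2]*a+R[:,0]*b for a in(0,20,40,60) for b in (-22,22)]))
```

```text
[[582.  149.5]
 [586.7 134.3]
 [591.6 118.6]]
t1.25 [ 478.2 -342.2  177.7] [160.2   0.3 -78. ] F [-0.3 -0.   0.1] w45.2
[[425.8 173. ]
 [430.8 164.3]
 [423.8 165.2]
 [428.9 156.7]
 [421.7 157.3]
 [426.9 148.9]
 [419.7 149.3]
 [424.9 141. ]]
```

View pics/side0_c560_0.png

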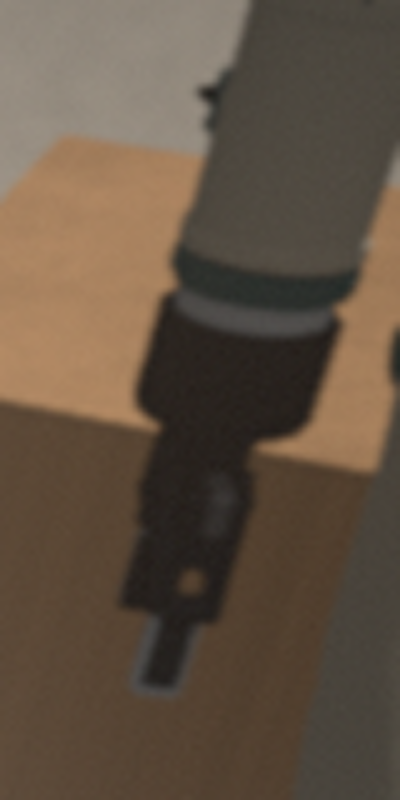

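Run:
```python
from t import *
delta(*lev(.35,60))
```

```text
t1.25 [ 478.2 -342.2  177.7] [160.2   0.3 -78. ] F [-0.3 -0.   0.1] w45.2
slide [-29.5 -13.8 -59.3] rot [-0.4  0.2 -0.8] minrows 2 per row [-14.8  -6.9 -29.7] [-0.2  0.1 -0.4]
```

Call:
{"api": "arm_command", "payload": {"rot": [[-0.4,0.2,-0.8],[0,0,0],[0,0,0],[0,0,0]], "slide": [[-11,-10,-7],[0,0,0],[-8,-2,-22],[0,0,0]], "gripper": [60,60,60,60]}}

```text
clock: 1.58
eef_pos: [450.7, -362.5, 150.3]
tool_rot: [2.788, -0.006, -1.39]
force: [-1.2, 0.0, -1.3]
width: 60.1
```

Run:
```python
from t import *
delta(*lev(.35,60))
snap("side","side3");crop("side3",380,60,560,260,3)
st()
```

```text
t1.58 [ 450.7 -362.5  150.3] [159.7  -0.3 -79.6] F [-1.2  0.  -1.3] w60.1
slide [ -2.    6.5 -31.9] rot [ 0.4 -0.1  0.8] minrows 1 per row [ -2.    6.5 -31.9] [ 0.4 -0.1  0.8]
t1.63 [ 453.2 -363.3  152.6] [160.   -0.5 -79.6] F [ 0.5  0.2 -0.4] w59.8
```

View pics/side3_c380_60.png

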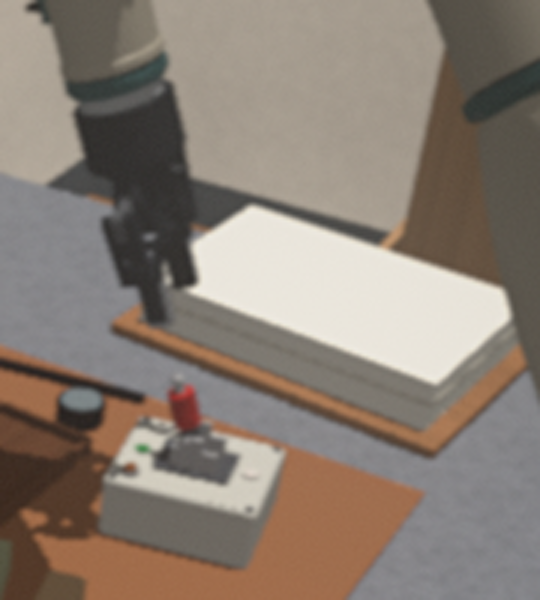

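```bash
cat > tipm.py <<'E'
from t import *
def tips(name,s):
    d=np.load(f"pics/{name}.npy");C=cloud("side",d).reshape(-1,3)
    R=Rn.from_euler('xyz',s['tool_rot']).as_matrix();q=(C-s['eef_pos'])@R
    k=(abs(q[:,1])<16)&(abs(q[:,0])<60)&(q[:,2]>-95)&(q[:,2]<5)
    q=q[k]
    for a in range(-95,5,5):
        j=(q[:,2]>=a)&(q[:,2]<a+5)
        if j.sum():print(a,j.sum(),q[j,:2].min(0),q[j,:2].max(0), np.median(q[j],0))
E
python3 - <<'E'
from tipm import *
s=st();snap("side","side4");tips("side4",s)
R=Rn.from_euler('xyz',s['tool_rot']).as_matrix()
for a in(0,30,40,50): print(a,pix("side",[s['eef_pos']-R[:,2]*a+R[:,0]*b for b in (-30,30)]).ravel())
crop("side4",405,80,465,180,7)
E
```

```text
t1.63 [ 453.2 -363.3  152.6] [160.   -0.5 -79.6] F [ 0.5  0.2 -0.4] w59.8
-95 47 [-59.5 -11. ] [58.9 15.7] [ 30.6  10.1 -92.5]
-90 28 [-50.   -1.1] [59.8 15.7] [ 32.2  12.2 -87.7]
-85 27 [-45.3  -4.3] [38.8 14.4] [ 28.9   4.6 -82.2]
-80 45 [-45.   -8.6] [43.8 13.3] [-31.    6.6 -77.1]
-75 36 [-47.9  -7.8] [36.2 13.8] [-32.2   4.7 -72.4]
-70 44 [-49.3  -9.9] [37.  13.4] [-31.8   4.7 -67.7]
-65 39 [-47.2  -8.9] [35.5 13.4] [ 27.1   6.1 -62.9]
-60 40 [-47.   -9.6] [42.3 14. ] [ -0.9   4.8 -57.5]
-55 35 [-43.9  -7.9] [34.6 14.4] [ 27.8   3.7 -53.4]
-50 34 [-38.  -10.9] [35.8 12.2] [ 28.6   4.  -47.5]
-45 6 [-34.5  -6.7] [33.5  8.2] [-31.8   1.3 -44.4]
0 [437.2 183.5 444.3 171.3]
30 [434.3 172.  441.5 160.1]
40 [433.3 168.1 440.6 156.3]
50 [432.3 164.2 439.7 152.5]
```

View pics/side4_c405_80.png

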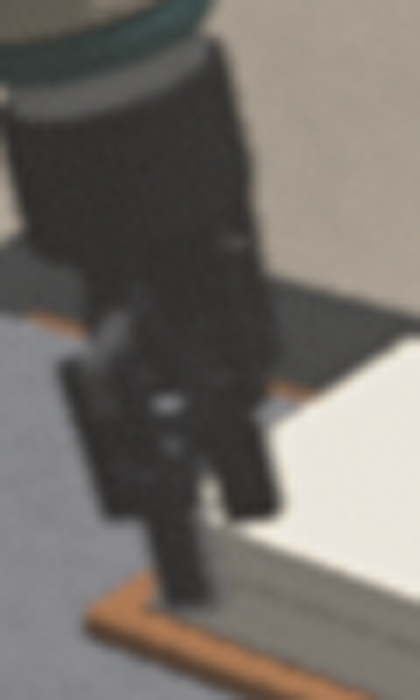

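Run:
```python
from tipm import *
s=dict(eef_pos=np.array([207.82,-615.12,191.48]),tool_rot=np.array([3.1415,.00195,-1.245]))
R=Rn.from_euler('xyz',s['tool_rot']).as_matrix()
for a in(0,13,30,40,50,60): print(a,pix("side",[s['eef_pos']-R[:,2]*a+R[:,0]*b for b in (-45,45)]).ravel())
tips("side0",s)
```

```text
0 [583.1 158.2 581.  141.2]
13 [584.6 153.3 582.5 136.4]
30 [586.7 146.7 584.4 130. ]
40 [587.9 142.8 585.6 126.2]
50 [589.2 138.9 586.7 122.4]
60 [590.4 134.9 587.9 118.5]
-95 12 [-59.8 -10.3] [47.7  7.1] [-52.8  -4.9 -92.6]
-90 31 [-58.2  -9. ] [52.8 12.5] [-50.8  -4.7 -87.6]
-85 27 [-57.6  -9.3] [47.7 12.8] [-49.7  -1.3 -82.4]
-80 26 [-57.8  -8.8] [47.1 10.8] [-52.   -2.6 -77.6]
-75 39 [-59.8  -9. ] [47.2 12.6] [-47.4  -2.4 -72.2]
-70 31 [-58.4  -8.3] [51.7 11.9] [-48.8  -1.8 -67.5]
-65 35 [-58.7  -9. ] [50.4 13. ] [-49.   -1.8 -62.9]
-60 31 [-52.6  -9.4] [47.  12.9] [-41.8  -0.  -57.4]
-55 11 [-49.9  -5.6] [49.9  9.7] [-46.    0.5 -52.9]
```

```bash
sed -i 's/return PIV+r\*u, np/return PIV+(r-OFF)*u, np/; s/^PIV=/OFF=39.0;PIV=/' t.py
python3 - <<'E'
from t import *
delta(*lev(.35,60))
E
```

```text
t1.68 [ 455.2 -363.1  153.4] [160.1  -0.6 -79.5] F [ 0.1 -0.4  0.9] w60.2
slide [-19.7   4.5 -71.7] rot [0.5 0.3 0.7] minrows 2 per row [ -9.8   2.2 -35.8] [0.3 0.1 0.3]
```

Call:
{"api": "arm_command", "payload": {"rot": [[0.5,0.3,0.7],[0,0,0],[0,0,0],[0,0,0],[0,0,0]], "slide": [[2,6,-5],[-6,0,-18],[-7,0,-19],[-4,0,-15],[0,0,0]], "gripper": [60,60,60,60,60]}}

```text
clock: 2.1
eef_pos: [445.6, -357.6, 99.5]
tool_rot: [2.802, -0.005, -1.373]
force: [-0.6, 0.3, 0.4]
width: 59.9
```

Run:
```python
from t import *
snap("side","side5");crop("side5",400,110,490,230,6)
delta(*lev(.35,40))
```

```text
t2.15 [ 446.9 -358.   100.7] [160.6  -0.4 -78.6] F [0.4 0.2 0.1] w59.7
slide [-18.1  -1.9 -37.8] rot [ 0.2  0.8 -0.2] minrows 2 per row [ -9.   -1.  -18.9] [ 0.1  0.4 -0.1]
```

View pics/side5_c400_110.png

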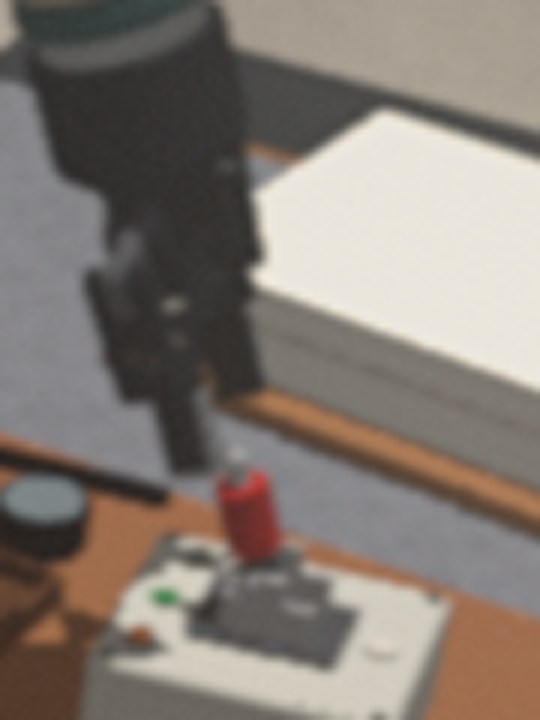

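Call:
{"api": "arm_command", "payload": {"rot": [[0.2,0.8,-0.2],[0,0,0],[0,0,0],[0,0,0],[0,0,0]], "slide": [[-5,0,-2],[-6,-1,-16],[-4,-1,-12],[-1,0,-4],[0,0,0]], "gripper": [60,60,60,60,60]}}

```text
clock: 2.57
eef_pos: [436.7, -361.5, 71.0]
tool_rot: [2.798, -0.005, -1.373]
force: [0.2, -0.5, 0.4]
width: 60.2
```

Run:
```python
from t import *
snap("side","side6");crop("side6",400,110,490,230,6)
delta(*lev(.35,38))
```

```text
t2.62 [ 437.1 -361.7   71.4] [160.3  -0.3 -78.6] F [0.8 0.4 0.9] w60.2
slide [ -9.    1.6 -10.4] rot [ 0.2  0.5 -0.2] minrows 1 per row [ -9.    1.6 -10.4] [ 0.2  0.5 -0.2]
```

View pics/side6_c400_110.png

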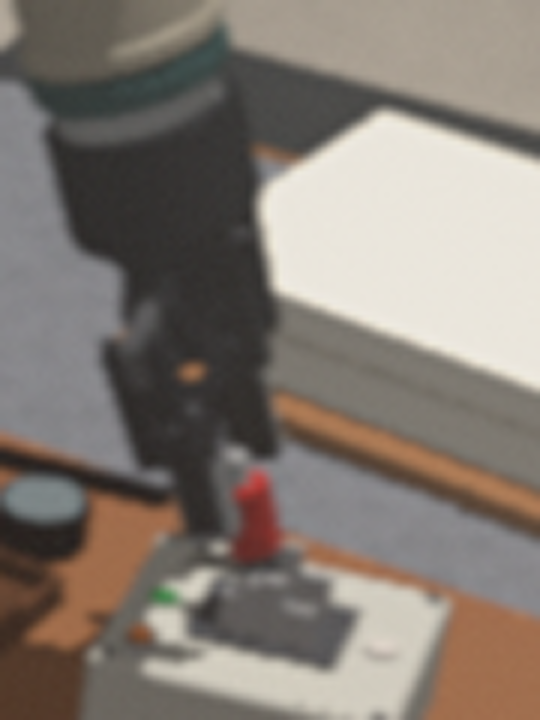

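Call:
{"api": "arm_command", "payload": {"rot": [[0.2,0.5,-0.2],[0,0,0],[0,0,0]], "slide": [[-5,1,-5],[-3,0.5,-2],[0,0,0]], "gripper": [60,50,45]}}

```text
clock: 2.87
eef_pos: [430.8, -360.7, 66.0]
tool_rot: [2.793, -0.002, -1.375]
force: [-1.6, -0.1, 0.4]
width: 45.3
```

Run:
```python
from t import *
snap("side","side7");crop("side7",400,110,490,230,6)
delta(*lev(.35,38))
```

```text
t2.92 [ 431.2 -360.7   66.1] [160.1  -0.2 -78.8] F [ 0.  -0.3  0.1] w45.0
slide [-3.   0.7 -5. ] rot [ 0.1  0.1 -0. ] minrows 1 per row [-3.   0.7 -5. ] [ 0.1  0.1 -0. ]
```

View pics/side7_c400_110.png

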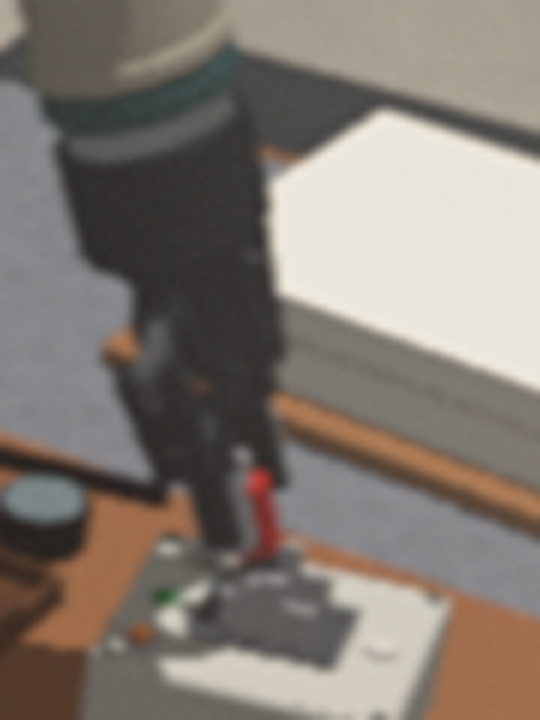

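Call:
{"api": "arm_command", "payload": {"rot": [[0,0,0],[0,0,0],[0,0,0],[0,0,0],[0,0,0]], "slide": [[-2,0.5,-2],[0,0,0],[0,0,0],[0,0,0],[0,0,0]], "gripper": [30,15,5,0,0]}}

```text
clock: 3.33
eef_pos: [429.3, -359.2, 64.7]
tool_rot: [2.794, -0.002, -1.375]
force: [0.0, 0.2, -0.5]
width: 19.6
```

Run:
```python
from t import *
snap("side","side8");crop("side8",400,110,490,230,6)
delta(*lev(.35,41))
```

```text
t3.38 [ 429.3 -359.2   64.7] [160.1  -0.1 -78.8] F [-0.2  0.2 -0.4] w19.7
slide [-0.1 -0.7 -0.8] rot [ 0.1  0.2 -0. ] minrows 1 per row [-0.1 -0.7 -0.8] [ 0.1  0.2 -0. ]
```

View pics/side8_c400_110.png

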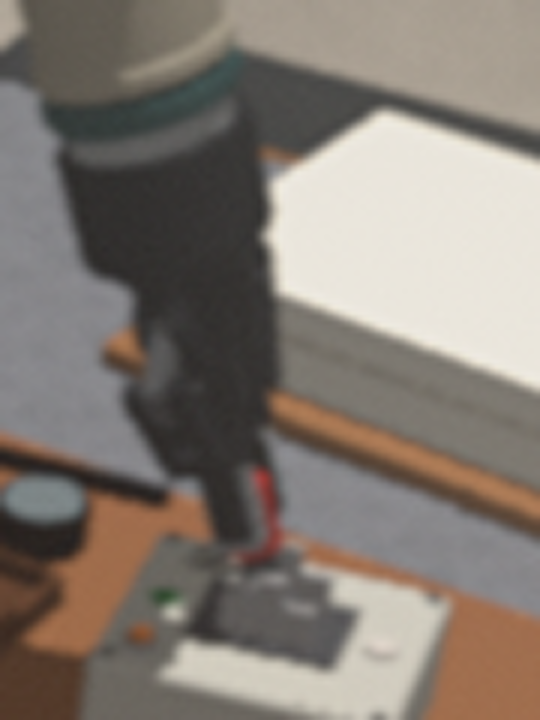

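Call:
{"api": "arm_command", "payload": {"rot": [[0,0,0],[0,0,0],[0,0,0],[0,0,0]], "slide": [[1,0.2,3],[1,0.2,3],[1,0.2,3],[0,0,0]], "gripper": [0,0,0,0]}}

```text
clock: 3.72
eef_pos: [431.7, -358.7, 72.5]
tool_rot: [2.793, -0.001, -1.375]
force: [-1.1, 0.3, -6.4]
width: 20.2
```

Run:
```python
from t import *
snap("side","side9");crop("side9",400,110,490,230,6)
delta(*lev(.35,50.5))
```

```text
t3.77 [ 431.6 -358.7   72.2] [160.   -0.1 -78.8] F [-0.1 -0.7 -6.6] w19.8
slide [ 0.7 -0.5  0.6] rot [ 0.   0.1 -0. ] minrows 1 per row [ 0.7 -0.5  0.6] [ 0.1  0.1 -0. ]
```

View pics/side9_c400_110.png

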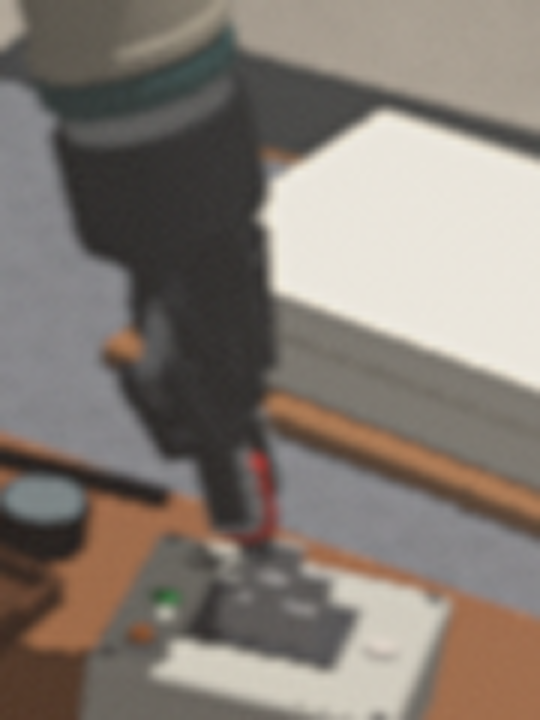

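Call:
{"api": "arm_command", "payload": {"rot": [[0.8,-4,0],[1,-5,0],[1,-5,0],[1,-5,0],[0,0,0]], "slide": [[-0.8,-0.2,0.6],[-0.9,-0.2,0.4],[-0.9,-0.2,0.3],[-0.9,-0.2,0.2],[0,0,0]], "gripper": [0,0,0,0,0]}}

```text
clock: 4.18
eef_pos: [425.6, -359.9, 71.3]
tool_rot: [3.136, -0.002, -1.375]
force: [-0.9, 0.4, -5.1]
width: 20.0
```

Run:
```python
from t import *
snap("side","side10");crop("side10",400,110,490,230,6)
delta(*lev(0,49.5))
delta(*lev(-.37,49.5))
```

```text
t4.23 [ 427.2 -359.5   71.3] [179.5  -0.2 -78.6] F [-3.6 -2.  -5.3] w19.8
slide [ 1.3 -0.5  1.2] rot [ 0.2 -0.4 -0.2] minrows 1 per row [ 1.3 -0.5  1.2] [ 0.2 -0.4 -0.2]
t4.23 [ 427.2 -359.5   71.3] [179.5  -0.2 -78.6] F [-3.6 -2.  -5.3] w19.8
slide [-2.5 -1.2  0.5] rot [  4.4 -21.2  -0.1] minrows 4 per row [-0.6 -0.3  0.1] [ 1.1 -5.3 -0. ]
```

View pics/side10_c400_110.png

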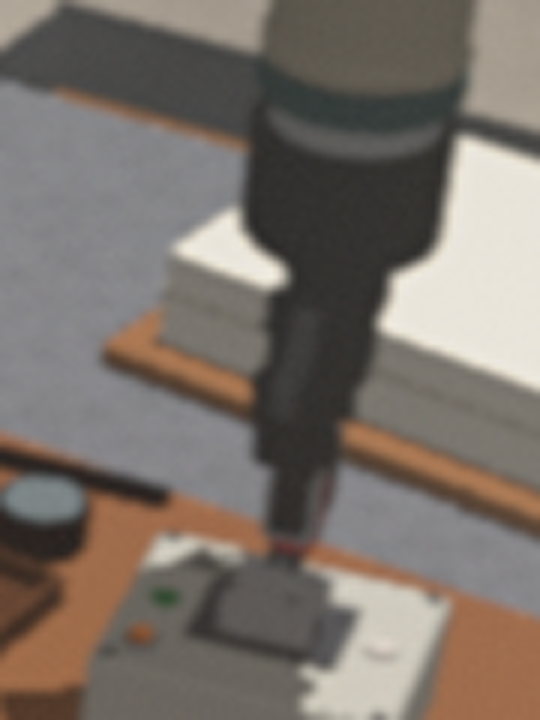

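Call:
{"api": "arm_command", "payload": {"rot": [[0,0,0],[1,-5,0],[1,-5.3,0],[1,-5.3,0],[1,-5,0]], "slide": [[0,0,1.6],[-0.7,-0.2,0.4],[-0.9,-0.2,0.2],[-0.9,-0.2,0.1],[-0.8,-0.2,0]], "gripper": [0,0,0,0,0]}}

```text
clock: 4.65
eef_pos: [436.2, -357.5, 73.4]
tool_rot: [-2.78, -0.016, -1.35]
force: [-2.1, 0.1, -8.2]
width: 20.0
```

Run:
```python
from t import *
snap("side","side11");crop("side11",400,110,490,230,6)
delta(*lev(-.36,49.5))
```

```text
t4.70 [ 427.7 -359.8   71.5] [-159.2   -0.4  -78.2] F [-2.2  5.3 -8.4] w19.9
slide [-2.8 -1.   0.3] rot [ 0.3  0.2 -0.6] minrows 1 per row [-2.8 -1.   0.3] [ 0.3  0.2 -0.6]
```

View pics/side11_c400_110.png

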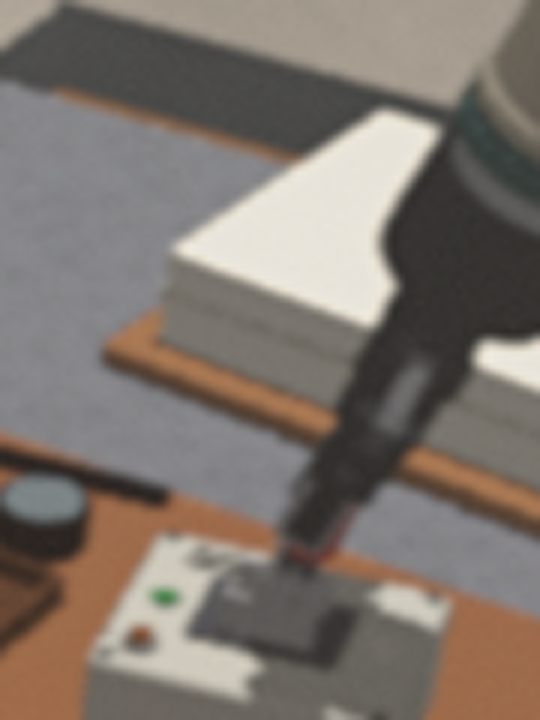

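Call:
{"api": "arm_command", "payload": {"rot": [[0,0,0],[0,0,0],[0,0,0],[0,0,0],[0,0,0]], "slide": [[-3,-1,0],[0,0,0],[1,0.2,-3.5],[1.2,0.2,-3.5],[1,0.2,-3]], "gripper": [0,0,0,0,0]}}

```text
clock: 5.12
eef_pos: [433.5, -357.2, 62.7]
tool_rot: [-2.773, 0.006, -1.36]
force: [-26.9, 3.3, 59.5]
width: 19.7
```

Run:
```python
from t import *
snap("side","side12")
delta(*lev(-.35,41))
```

```text
t5.17 [ 433.5 -357.2   63.1] [-158.9    0.3  -77.9] F [-14.3   3.   30.4] w19.8
slide [-5.6 -2.9  0.8] rot [-0.5  0.9 -0.9] minrows 1 per row [-5.6 -2.9  0.8] [-0.5  0.9 -0.9]
```

Call:
{"api": "arm_command", "payload": {"rot": [[0,0,0],[0,0,0]], "slide": [[-0.5,0,0.8],[0,0,0]], "gripper": [0,0]}}

```text
clock: 5.33
eef_pos: [433.3, -356.9, 64.1]
tool_rot: [-2.779, 0.006, -1.354]
force: [-6.4, -0.2, 0.5]
width: 20.1
```

Run:
```python
from t import *
delta(*lev(-.35,41))
snap("side","side13");crop("side13",400,110,490,230,6)
```

```text
t5.33 [ 433.3 -356.9   64.1] [-159.2    0.3  -77.6] F [-6.4 -0.2  0.5] w20.1
slide [-5.5 -3.2 -0.2] rot [-0.5  0.6 -1.2] minrows 1 per row [-5.5 -3.2 -0.2] [-0.5  0.7 -1.2]
```

View pics/side13_c400_110.png

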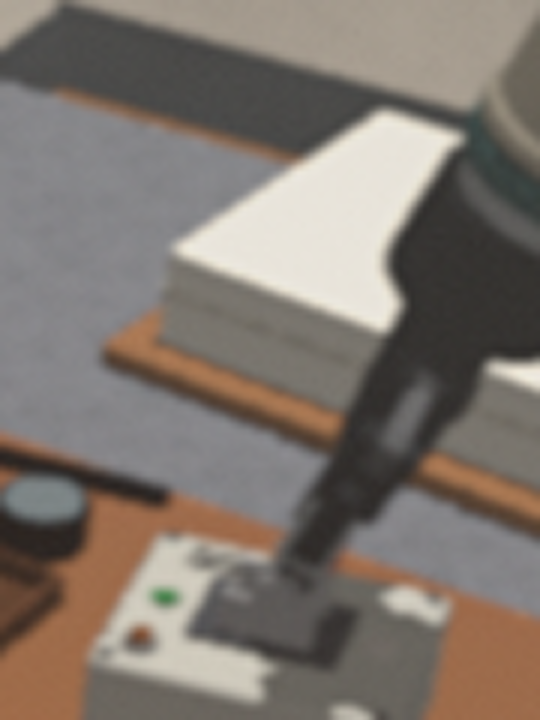

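Call:
{"api": "arm_command", "payload": {"rot": [[0,0,0],[0,0,0],[0,0,0]], "slide": [[-3,-0.6,0],[-2,-0.5,0],[0,0,0]], "gripper": [0,0,0]}}

```text
clock: 5.63
eef_pos: [433.2, -356.9, 63.9]
tool_rot: [-2.78, 0.005, -1.346]
force: [-5.9, -0.9, 1.8]
width: 20.1
```

Run:
```python
from t import *
delta(*lev(-.35,41))
```

```text
t5.63 [ 433.2 -356.9   63.9] [-159.3    0.3  -77.1] F [-5.9 -0.9  1.8] w20.1
slide [-5.3 -3.2  0. ] rot [-0.4  0.6 -1.7] minrows 1 per row [-5.3 -3.2  0. ] [-0.4  0.6 -1.7]
```

Call:
{"api": "arm_command", "payload": {"rot": [[0,0,0],[0,0,0],[0,0,0],[0,0,0],[0,0,0]], "slide": [[0,0,0],[0,0,0],[-3,-0.5,8],[-9,-2,25],[-12,-2,34]], "gripper": [40,60,60,60,60]}}

```text
clock: 6.05
eef_pos: [411.6, -358.1, 128.7]
tool_rot: [-2.781, 0.012, -1.338]
force: [0.2, -0.5, 0.6]
width: 60.2
```

Run:
```python
from t import *
snap("side","side14");crop("side14",400,110,490,230,6);st()
```

```text
t6.10 [ 411.6 -361.9  135. ] [-159.2    0.1  -76.8] F [-1.7 -0.3  3.3] w60.0
```

View pics/side14_c400_110.png

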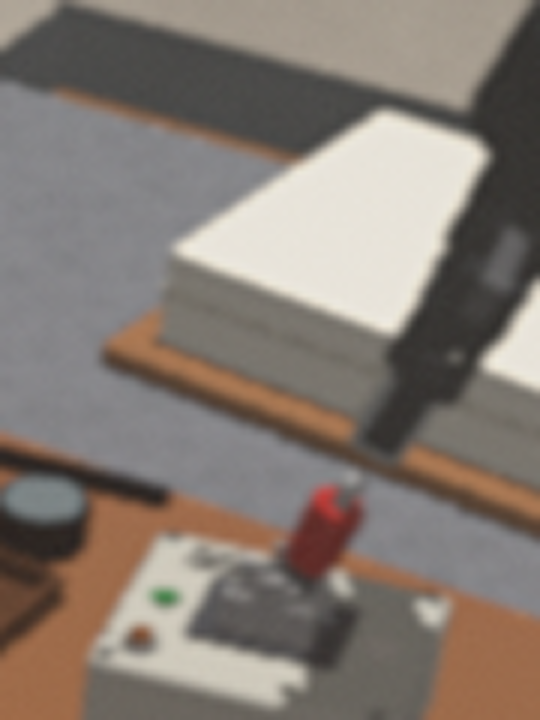

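Run:
```python
from t import *
for th in(.35,-.3,-.35): 
    u=np.sin(th)*ex+np.cos(th)*ez; print(th,(pix("side",[PIV+r*u for r in(34,49,64,77)])-[400,110])*6)
```

```text
0.35 [[250.8 546. ]
 [242.5 513.5]
 [234.2 480.6]
 [226.9 451.9]]
-0.3 [[304.1 557. ]
 [319.8 529.2]
 [335.9 501. ]
 [349.9 476.1]]
-0.35 [[307.8 559. ]
 [325.3 532.2]
 [343.1 504.9]
 [358.7 480.9]]
```

Run:
```python
from stones import *
p,d=snap("top","top14")
r,m=find(p);[print(*np.round(a[:5],1),a[5]) for a in r]
V=p.max(2);m=np.zeros((480,640),np.uint8);w=(V<75);m[200:240,236:262]=w[200:240,236:262]*255
m=cv2.morphologyEx(m,cv2.MORPH_CLOSE,np.ones((5,5),np.uint8))
print("black",[np.round(a[:5],1) for a in rect(m,52)])
crop("top14",100,165,340,345,3)
```

```text
449.7 -171.5 64.9 30.7 -76.8 [384.  302.6]
515.8 -179.3 64.9 31.7 -67.3 [387.5 270.2]
594.9 -155.3 65.8 31.6 -84.5 [375.1 232.8]
661.7 -152.9 62.7 27.9 67.1 [373.7 201.2]
black [array([623.3, 109.6,  65.3,  31.1,   0.6])]
```

View pics/top14.png

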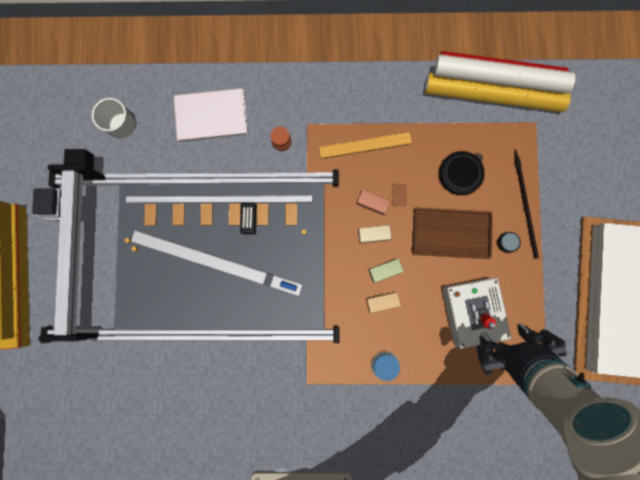

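```bash
cat >> t.py <<'E'
def go(x,y,ztip,yaw): # true tip z -> reported
    return delta(np.array([x,y,ztip-OFF]),down(yaw))
E
python3 - <<'E'
from t import *
go(623,110.5,150,-90)
E
```

```text
t6.15 [ 412.5 -362.6  133.6] [-159.2    0.   -76.9] F [ 0.9 -0.6 -0. ] w59.9
slide [210.5 473.1 -22.6] rot [ -2.4  20.7 -13. ] minrows 13 per row [16.2 36.4 -1.7] [-0.2  1.6 -1. ]
```

Call:
{"api": "arm_command", "payload": {"rot": [[0,0,0],[-0.2,1.7,-1],[-0.2,1.7,-1],[-0.2,1.7,-1],[-0.2,1.7,-1]], "slide": [[-8,0,22],[10,36,8],[16,36,0],[16,36,0],[16,36,0]], "gripper": [60,60,60,60,60]}}

```text
clock: 6.57
eef_pos: [453.9, -238.8, 167.7]
tool_rot: [-2.894, -0.005, -1.457]
force: [0.5, -1.2, 0.3]
width: 60.0
```

Call:
{"api": "arm_command", "payload": {"rot": [[-0.2,1.7,-1],[-0.2,1.7,-1],[-0.2,1.7,-1],[-0.2,1.7,-1],[-0.2,1.7,-1]], "slide": [[18,36,-5],[18,36,-5],[18,36,-5],[18,36,-5],[18,36,-5]], "gripper": [60,60,60,60,60]}}

```text
clock: 6.98
eef_pos: [545.1, -57.6, 146.9]
tool_rot: [-3.038, -0.019, -1.549]
force: [-0.1, -1.7, -0.6]
width: 60.3
```

Run:
```python
from t import *
go(623,110.5,110,-90)
```

```text
t6.98 [545.1 -57.6 146.9] [-174.1   -1.1  -88.7] F [-0.1 -1.7 -0.6] w60.3
slide [ 77.9 168.1 -75.9] rot [ 1.   6.  -1.3] minrows 5 per row [ 15.6  33.6 -15.2] [ 0.2  1.2 -0.3]
```

Call:
{"api": "arm_command", "payload": {"rot": [[0.2,1.3,-0.3],[0.2,1.3,-0.3],[0.2,1.2,-0.3],[0.2,1.2,-0.3],[0,0,0]], "slide": [[18,38,-12],[18,38,-12],[18,38,-16],[16,34,-18],[4,8,-8]], "gripper": [60,60,60,60,60]}}

```text
clock: 7.4
eef_pos: [619.8, 103.3, 86.8]
tool_rot: [-3.118, 0.003, -1.554]
force: [0.7, 0.1, -0.4]
width: 59.8
```

Call:
{"api": "arm_command", "payload": {"rot": [[0,0,0]], "slide": [[0,0,0]], "gripper": [60]}}

```text
clock: 7.48
eef_pos: [619.4, 107.2, 84.7]
tool_rot: [-3.12, 0.004, -1.549]
force: [-0.2, -0.5, 0.4]
width: 60.2
```

Run:
```python
from t import *
go(623,110.5,80,-90)
snap("side","side15");crop("side15",180,160,380,340,4);st()
```

```text
t7.48 [619.4 107.2  84.7] [-178.8    0.2  -88.7] F [-0.2 -0.5  0.4] w60.2
slide [  3.6   3.3 -43.7] rot [-0.2  1.2 -1.3] minrows 2 per row [  1.8   1.6 -21.8] [-0.1  0.6 -0.6]
t7.53 [619.2 106.9  85.3] [-178.7    0.2  -88.8] F [-0.2  0.8  0.1] w59.8
```

View pics/side15_c180_160.png

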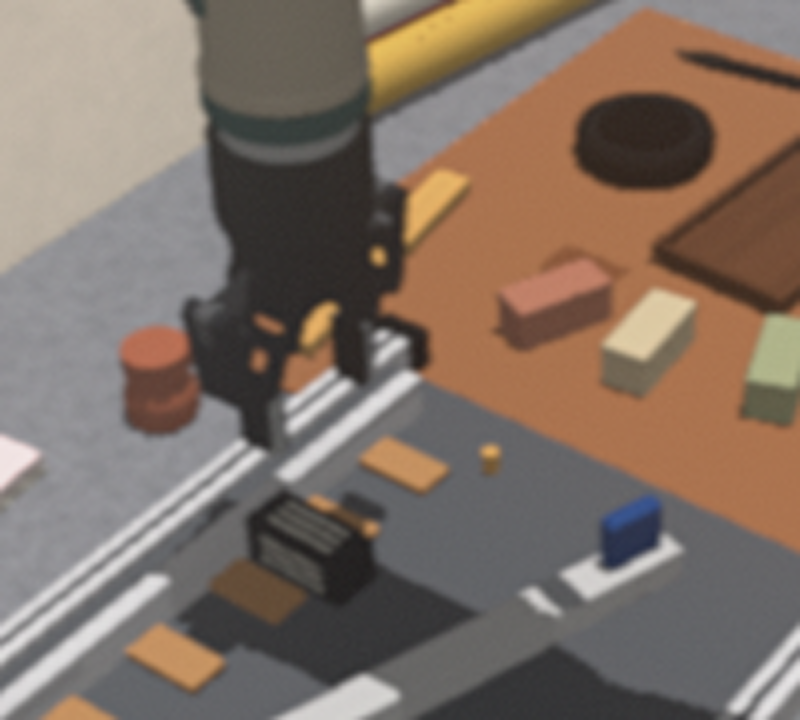

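Call:
{"api": "arm_command", "payload": {"rot": [[-0.1,0.6,-0.6],[-0.1,0.6,-0.6],[0,0,0],[0,0,0],[0,0,0]], "slide": [[3,3,-20],[1,0.5,-25],[0,0,-22],[0,0,-12],[0,0,0]], "gripper": [60,60,60,60,60]}}

```text
clock: 7.95
eef_pos: [623.8, 101.1, 9.5]
tool_rot: [-3.135, -0.002, -1.579]
force: [0.2, 0.8, -0.4]
width: 60.1
```

Run:
```python
from t import *
go(623,110.5,33,-90)
snap("side","side16");crop("side16",180,160,380,340,4);st()
```

```text
t7.95 [623.8 101.1   9.5] [-179.6   -0.1  -90.5] F [ 0.2  0.8 -0.4] w60.1
slide [ -0.8   9.4 -15.5] rot [0.1 0.4 0.5] minrows 1 per row [ -0.8   9.4 -15.5] [0.1 0.4 0.5]
t8.00 [624.4 100.6  10.6] [-179.6   -0.1  -90.5] F [ 0.1 -1.3 -0.5] w60.0
```

View pics/side16_c180_160.png

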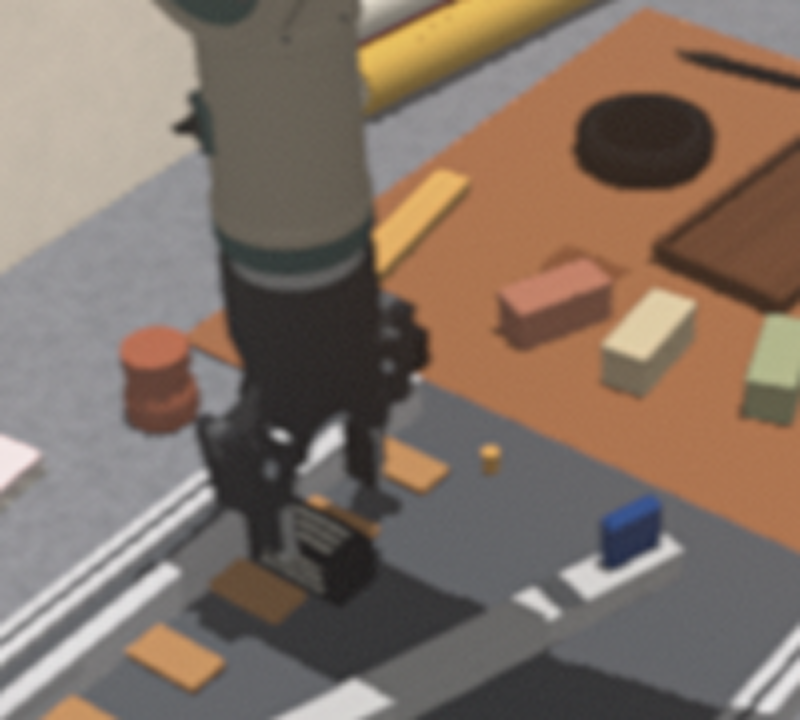

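Call:
{"api": "arm_command", "payload": {"rot": [[0,0,0.5],[0,0,0],[0,0,0],[0,0,0]], "slide": [[0,9,-4],[0,0,-7],[0,0,-3],[0,0,0]], "gripper": [60,55,50,50]}}

```text
clock: 8.33
eef_pos: [627.2, 108.6, 0.6]
tool_rot: [-3.127, -0.002, -1.573]
force: [0.6, 0.2, 0.2]
width: 49.9
```

Run:
```python
from t import *
go(623,110.5,33,-90)
```

```text
t8.33 [627.2 108.6   0.6] [-179.2   -0.1  -90.1] F [0.6 0.2 0.2] w49.9
slide [-4.2  1.9 -6.6] rot [0.1 0.8 0.1] minrows 1 per row [-4.2  1.9 -6.6] [0.1 0.8 0.1]
```

Call:
{"api": "arm_command", "payload": {"rot": [[0.1,0.8,0],[0,0,0],[0,0,0],[0,0,0],[0,0,0]], "slide": [[-4,2,-5],[0,0,0],[0,0,0],[0,0,0],[0,0,0]], "gripper": [45,15,15,15,15]}}

```text
clock: 8.75
eef_pos: [624.0, 111.2, -3.0]
tool_rot: [-3.14, 0.001, -1.572]
force: [0.2, 1.8, -0.7]
width: 28.5
```

Call:
{"api": "arm_command", "payload": {"rot": [[0,0,0],[0,0,0],[0,0,0],[0,0,0],[0,0,0]], "slide": [[0,0,3],[0,0,8],[0,0,15],[0,0,15],[0,0,0]], "gripper": [15,15,15,15,15]}}

```text
clock: 9.17
eef_pos: [622.0, 110.9, 39.0]
tool_rot: [3.139, -0.0, -1.572]
force: [-0.6, -0.2, -0.9]
width: 28.5
```

Run:
```python
from t import *
st()
snap("side","side17");crop("side17",180,160,380,340,4);st()
```

```text
t9.17 [622.  110.9  39. ] [179.9  -0.  -90.1] F [-0.6 -0.2 -0.9] w28.5
t9.22 [621.3 110.8  37.8] [179.8  -0.  -90.1] F [-0.2  0.5 -1.7] w28.6
```

View pics/side17_c180_160.png

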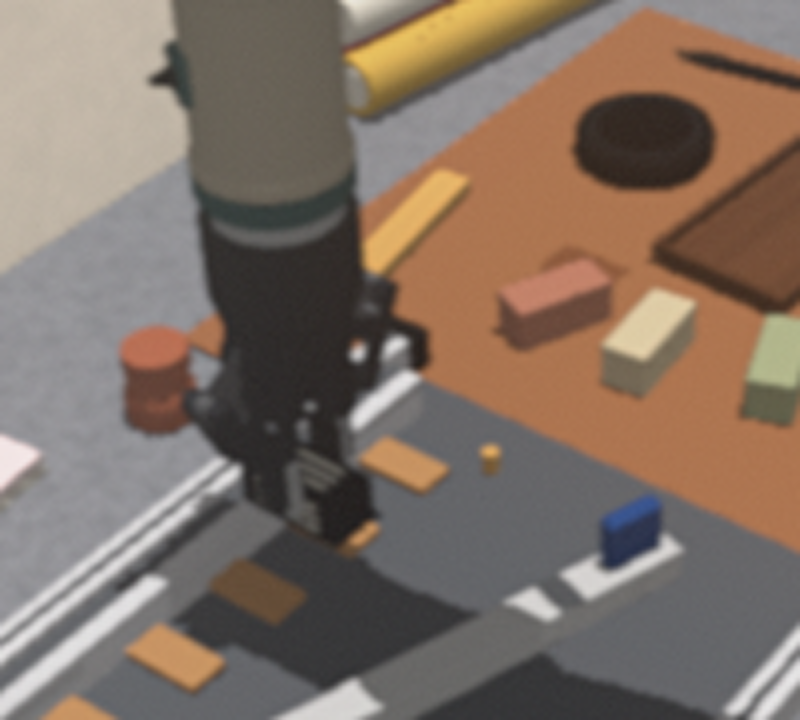

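Call:
{"api": "arm_command", "payload": {"rot": [[0,0,0],[0,0,-0.5],[0,0,-0.5],[0,0,-0.5],[0,0,-0.5]], "slide": [[0,-15,20],[-2,-35,5],[-2,-38,0],[-2,-38,0],[-2,-38,0]], "gripper": [15,15,15,15,15]}}

```text
clock: 9.63
eef_pos: [611.3, -40.9, 61.1]
tool_rot: [3.136, 0.01, -1.586]
force: [0.5, 0.9, -1.4]
width: 29.0
```

Call:
{"api": "arm_command", "payload": {"rot": [[0,0,-0.5],[0,0,-0.5],[0,0,-0.3],[0,0,0],[0,0,0]], "slide": [[-2,-38,0],[-2,-38,0],[-2,-38,0],[-2,-38,0],[-2,-38,0]], "gripper": [15,15,15,15,15]}}

```text
clock: 10.05
eef_pos: [597.2, -238.0, 57.7]
tool_rot: [3.131, 0.012, -1.607]
force: [0.5, 0.5, -2.1]
width: 28.7
```

Run:
```python
from t import *
go(595.8,-317.8,60,-93.3)
```

```text
t10.05 [ 597.2 -238.    57.7] [179.4   0.7 -92.1] F [ 0.5  0.5 -2.1] w28.7
slide [ -1.4 -79.8 -36.7] rot [-0.7 -0.6 -1.2] minrows 3 per row [ -0.5 -26.6 -12.2] [-0.2 -0.2 -0.4]
```

Call:
{"api": "arm_command", "payload": {"rot": [[-0.2,-0.2,-0.4],[-0.2,-0.2,-0.4],[-0.2,-0.2,-0.4],[0,0,0],[0,0,0]], "slide": [[0,-35,-5],[0,-28,-10],[0,-10,-10],[0,0,-5],[0,0,0]], "gripper": [15,15,15,15,15]}}

```text
clock: 10.47
eef_pos: [589.9, -328.9, 22.9]
tool_rot: [3.139, -0.006, -1.645]
force: [0.3, 0.5, -1.3]
width: 28.6
```

Run:
```python
from t import *
go(595.8,-317.8,24,-93.3)
snap("side","side18");crop("side18",300,100,450,260,4)
```

```text
t10.47 [ 589.9 -328.9   22.9] [179.8  -0.3 -94.3] F [ 0.3  0.5 -1.3] w28.6
slide [  5.9  11.1 -37.9] rot [ 0.3 -0.2  1. ] minrows 1 per row [  5.9  11.1 -37.9] [ 0.3 -0.2  1. ]
```

View pics/side18_c300_100.png

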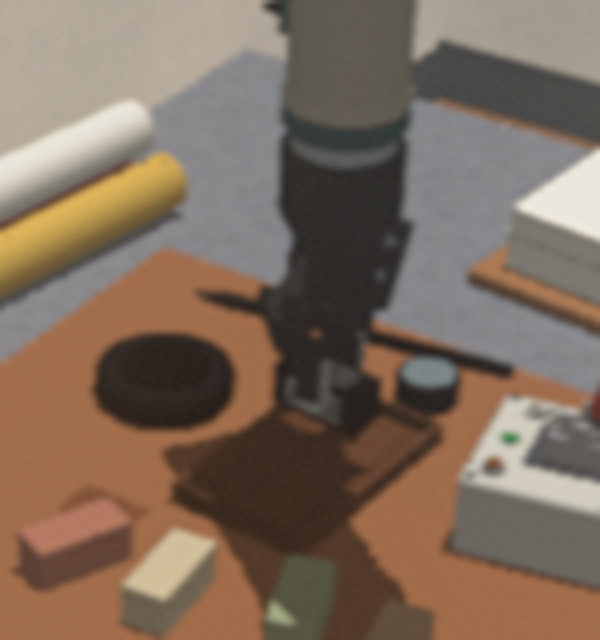

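Call:
{"api": "arm_command", "payload": {"rot": [[0.3,-0.2,1],[0,0,0],[0,0,0],[0,0,0],[0,0,0]], "slide": [[5,8,-5],[0,0,-13],[0,0,-11],[0,0,-5],[0,0,0]], "gripper": [15,15,15,15,15]}}

```text
clock: 10.93
eef_pos: [599.4, -307.9, -13.5]
tool_rot: [-3.14, 0.007, -1.613]
force: [-0.6, -0.5, -1.1]
width: 28.8
```

Run:
```python
from t import *
go(595.8,-317.8,24,-93.3)
```

```text
t10.93 [ 599.4 -307.9  -13.5] [-179.9    0.4  -92.4] F [-0.6 -0.5 -1.1] w28.8
slide [-3.6 -9.9 -1.5] rot [-0.4  0.1 -0.9] minrows 1 per row [-3.6 -9.9 -1.5] [-0.4  0.1 -0.9]
```

Call:
{"api": "arm_command", "payload": {"rot": [[0,0,0],[0,0,0],[0,0,0],[0,0,0],[0,0,0]], "slide": [[-1,-1,-2],[0,0,0],[0,0,0],[0,0,0],[0,0,12]], "gripper": [15,15,60,60,60]}}

```text
clock: 11.35
eef_pos: [598.3, -306.9, -4.7]
tool_rot: [3.141, 0.009, -1.61]
force: [0.6, -1.5, 0.1]
width: 59.6
```

Call:
{"api": "arm_command", "payload": {"rot": [[0,0,0],[0,0,0],[0,0,0],[0,0,0],[0,0,0]], "slide": [[0,0,25],[0,0,35],[-10,30,10],[-10,30,0],[-15,30,0]], "gripper": [60,60,60,60,60]}}

```text
clock: 11.77
eef_pos: [566.7, -228.3, 76.0]
tool_rot: [-3.127, -0.003, -1.624]
force: [1.0, 0.7, 0.1]
width: 60.2
```

Run:
```python
from stones import *
from t import *
p,d=snap("top","top19")
snap("side","side19")
st()
r,m=find(p);[print(*np.round(a[:5],1),a[5]) for a in r]
```

```text
t11.87 [ 563.2 -220.8   75. ] [-179.6    0.2  -92.6] F [ 0.2 -0.1  0.3] w60.0
450.4 -174.4 58.9 30.7 -76.9 [387.4 303. ]
593.2 -136.3 31.0 27.4 5.1 [364.6 232.5]
661.8 -152.3 62.2 28.1 67.5 [372.9 200.2]
```

View pics/top19.png

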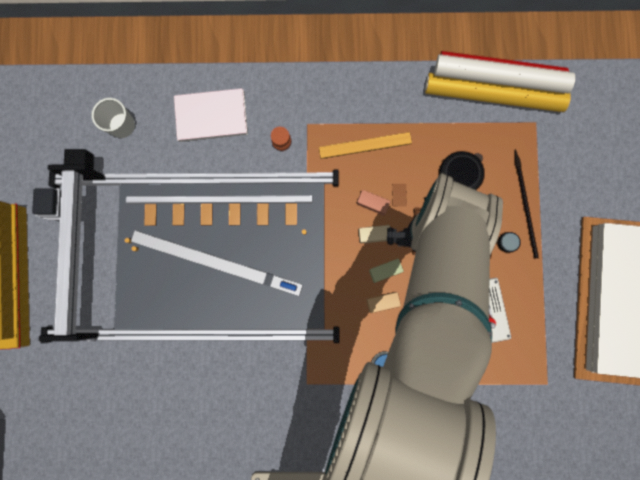

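View pics/side19.png

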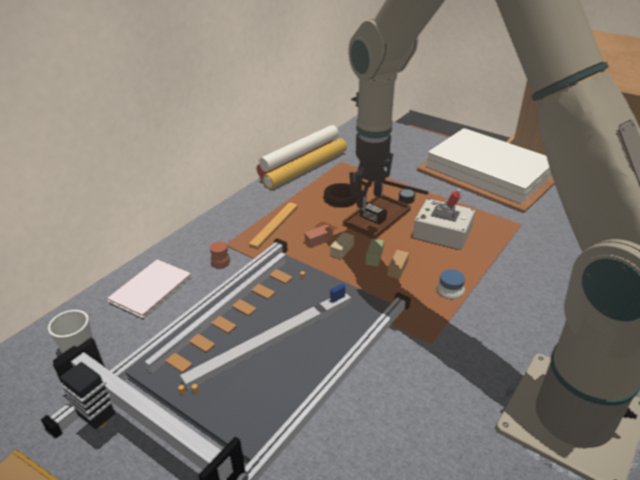

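Call:
{"api": "arm_command", "payload": {"rot": [[0,0,6.8],[0,0,6.8],[0,0,6.8],[0,0,6.8],[0,0,6.8]], "slide": [[0,0,0],[0,0,0],[0,0,0],[0,0,0],[0,0,0]], "gripper": [50,50,50,50,50]}}

```text
clock: 12.28
eef_pos: [565.4, -222.2, 82.0]
tool_rot: [-3.131, -0.004, -0.997]
force: [-0.3, -0.9, 0.1]
width: 49.8
```

Call:
{"api": "arm_command", "payload": {"rot": [[0,0,6.8],[0,0,6.8],[0,0,6.8],[0,0,6.8],[0,0,6.8]], "slide": [[0,0,0],[0,0,0],[0,0,0],[0,0,0],[0,0,0]], "gripper": [50,50,50,50,50]}}

```text
clock: 12.7
eef_pos: [567.6, -229.0, 87.9]
tool_rot: [-3.133, -0.014, -0.378]
force: [-0.4, -1.1, -0.0]
width: 50.1
```

Run:
```python
from t import *
go(595,-155.4,70,6)
```

```text
t12.70 [ 567.6 -229.    87.9] [-179.5   -0.8  -21.7] F [-0.4 -1.1 -0. ] w50.1
slide [ 27.4  73.6 -56.9] rot [-0.4  0.8 27.7] minrows 4 per row [  6.9  18.4 -14.2] [-0.1  0.2  6.9]
```

Call:
{"api": "arm_command", "payload": {"rot": [[-0.1,0.2,6.8],[-0.1,0.2,6.8],[-0.1,0.2,6.8],[-0.1,0.2,4],[0,0,0]], "slide": [[7,20,-15],[7,20,-15],[7,20,-15],[5,10,-12],[0,0,0]], "gripper": [50,50,50,50,50]}}

```text
clock: 13.12
eef_pos: [597.4, -168.0, 35.7]
tool_rot: [3.132, -0.013, 0.061]
force: [0.1, -0.0, 0.1]
width: 49.9
```

Call:
{"api": "arm_command", "payload": {"rot": [[0,0,0]], "slide": [[0,0,0]], "gripper": [50]}}

```text
clock: 13.2
eef_pos: [597.6, -168.8, 36.2]
tool_rot: [3.131, -0.013, 0.059]
force: [0.6, -0.7, 1.1]
width: 49.8
```

Run:
```python
from t import *
go(595,-155.4,17,6)
```

```text
t13.20 [ 597.6 -168.8   36.2] [179.4  -0.7   3.4] F [ 0.6 -0.7  1.1] w49.8
slide [ -2.6  13.4 -58.2] rot [0.6 0.8 2.6] minrows 2 per row [ -1.3   6.7 -29.1] [0.3 0.4 1.3]
```

Call:
{"api": "arm_command", "payload": {"rot": [[0.6,0.8,2.6],[0,0,0],[0,0,0],[0,0,0]], "slide": [[-2,12,-10],[0,0,-5],[0,0,0],[0,0,0]], "gripper": [50,50,50,50]}}

```text
clock: 13.53
eef_pos: [595.8, -161.0, 22.6]
tool_rot: [3.139, -0.001, 0.099]
force: [-0.6, -0.8, -0.1]
width: 50.0
```

Run:
```python
from t import *
go(595,-155.4,17,6)
snap("side","side20");crop("side20",270,160,420,280,5)
```

```text
t13.53 [ 595.8 -161.    22.6] [179.8  -0.    5.7] F [-0.6 -0.8 -0.1] w50.0
slide [ -0.8   5.6 -44.6] rot [0.2 0.1 0.3] minrows 2 per row [ -0.4   2.8 -22.3] [0.1 0.  0.2]
```

View pics/side20_c270_160.png

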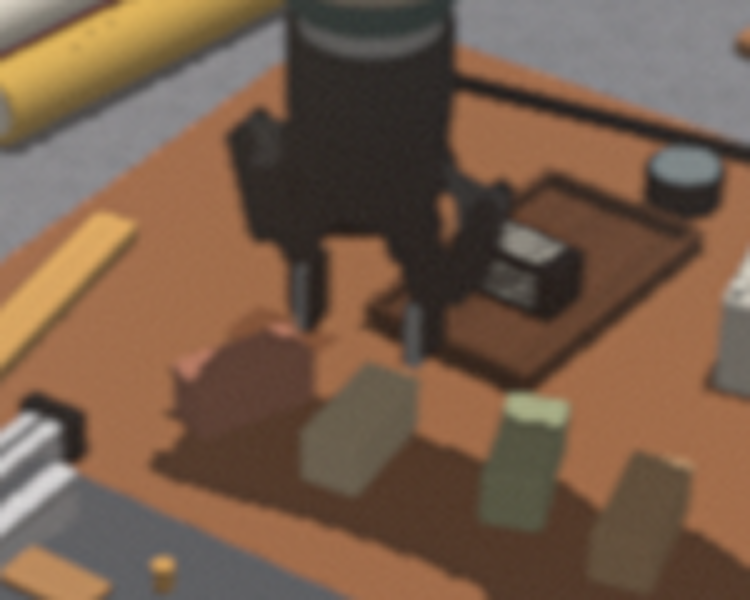

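Call:
{"api": "arm_command", "payload": {"rot": [[0,0,0],[0,0,0],[0,0,0],[0,0,0],[0,0,0]], "slide": [[-0.5,4.5,-8],[0,1,-14],[0,0,-12],[0,0,-6],[0,0,0]], "gripper": [50,50,50,50,50]}}

```text
clock: 14.0
eef_pos: [595.5, -157.4, -18.8]
tool_rot: [3.136, -0.003, 0.095]
force: [0.3, -0.8, 0.2]
width: 49.8
```

Run:
```python
from t import *
go(595,-155.4,17,6)
```

```text
t14.00 [ 595.5 -157.4  -18.8] [179.7  -0.2   5.4] F [ 0.3 -0.8  0.2] w49.8
slide [-0.5  2.  -3.2] rot [0.3 0.2 0.6] minrows 1 per row [-0.5  2.  -3.2] [0.3 0.2 0.6]
```

Call:
{"api": "arm_command", "payload": {"rot": [[0.2,0.2,0.6],[0,0,0],[0,0,0],[0,0,0],[0,0,0]], "slide": [[-0.5,2,-3],[0,0,0],[0,0,0],[0,0,0],[0,0,0]], "gripper": [40,15,15,15,15]}}

```text
clock: 14.42
eef_pos: [594.9, -155.1, -22.1]
tool_rot: [3.141, 0.001, 0.106]
force: [-0.1, 0.4, -1.2]
width: 28.9
```

Run:
```python
from t import *
st()
```

```text
t14.42 [ 594.9 -155.1  -22.1] [179.9   0.1   6.1] F [-0.1  0.4 -1.2] w28.9
```

Call:
{"api": "arm_command", "payload": {"rot": [[0,0,0],[0,0,0],[0,0,0],[0,0,0],[0,0,0]], "slide": [[0,0,4],[0,0,12],[0,0,25],[0,0,25],[0,15,25]], "gripper": [15,15,15,15,15]}}

```text
clock: 14.83
eef_pos: [589.1, -143.6, 68.8]
tool_rot: [3.141, 0.013, 0.102]
force: [0.3, -1.1, -0.7]
width: 28.5
```

Call:
{"api": "arm_command", "payload": {"rot": [[0,0,6.5],[0,0,6.8],[0,0,6.8],[0,0,6.8],[0,0,6.8]], "slide": [[2,28,0],[2,30,-2],[2,30,-2],[2,30,-2],[2,30,-2]], "gripper": [15,15,15,15,15]}}

```text
clock: 15.25
eef_pos: [605.4, -0.3, 75.0]
tool_rot: [3.124, -0.001, 0.7]
force: [0.2, -0.2, -1.7]
width: 28.5
```

Call:
{"api": "arm_command", "payload": {"rot": [[0,0,6.8],[0,0,6.8],[0,0,6.8],[0,0,6.8],[0,0,6.8]], "slide": [[3,30,-2],[3,30,-2],[3,30,-2],[3,30,-2],[3,30,-2]], "gripper": [15,15,15,15,15]}}

```text
clock: 15.67
eef_pos: [621.9, 155.2, 71.8]
tool_rot: [3.117, -0.002, 1.322]
force: [-0.1, 0.6, -0.7]
width: 28.6
```

Run:
```python
from t import *
go(624,232.3,80,90)
```

```text
t15.67 [621.9 155.2  71.8] [178.6  -0.1  75.8] F [-0.1  0.6 -0.7] w28.6
slide [  2.1  77.1 -30.8] rot [ 0.1  1.4 14.3] minrows 3 per row [  0.7  25.7 -10.3] [0.  0.5 4.8]
```

Call:
{"api": "arm_command", "payload": {"rot": [[0,0.5,5],[0,0.5,5],[0,0.4,2.5],[0,0,0],[0,0,0]], "slide": [[0,28,-10],[0,26,-10],[0,14,-6],[0,0,0],[0,0,0]], "gripper": [15,15,15,15,15]}}

```text
clock: 16.08
eef_pos: [621.8, 236.7, 51.4]
tool_rot: [3.136, -0.007, 1.565]
force: [-0.3, -0.3, -0.6]
width: 28.8
```

Run:
```python
from t import *
go(624,232.3,60,90)
```

```text
t16.08 [621.8 236.7  51.4] [179.7  -0.4  89.6] F [-0.3 -0.3 -0.6] w28.8
slide [  2.2  -4.4 -30.4] rot [-0.4  0.3  0.4] minrows 1 per row [  2.2  -4.4 -30.4] [-0.4  0.3  0.4]
```

Call:
{"api": "arm_command", "payload": {"rot": [[-0.4,0.3,0.4],[0,0,0],[0,0,0],[0,0,0],[0,0,0]], "slide": [[1,-4,-5],[0,0,-12],[0,0,-12],[0,0,-5],[0,0,0]], "gripper": [15,15,15,15,15]}}

```text
clock: 16.5
eef_pos: [625.1, 224.7, 16.3]
tool_rot: [3.139, 0.006, 1.563]
force: [-0.2, -0.0, -1.3]
width: 28.9
```

Run:
```python
from t import *
snap("top","top21");crop("top21",140,180,240,250,6)
go(624,232.3,36,90)
```

```text
t16.55 [625.1 224.4  16.5] [179.8   0.4  89.5] F [ 0.8 -1.  -1.9] w28.9
slide [ -1.1   7.9 -19.5] rot [0.4 0.2 0.5] minrows 1 per row [ -1.1   7.9 -19.5] [0.4 0.2 0.5]
```

View pics/top21_c140_180.png

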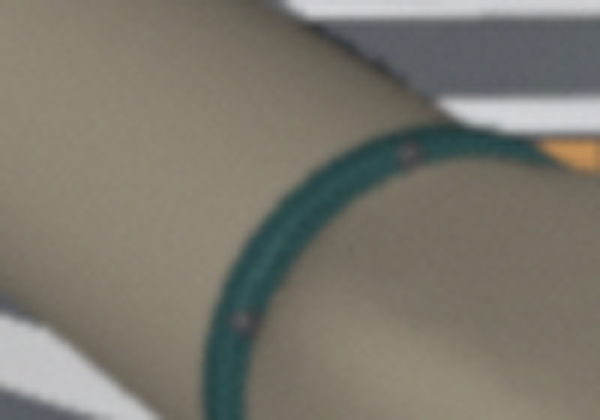

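Call:
{"api": "arm_command", "payload": {"rot": [[0.4,0.2,0.5],[0,0,0],[0,0,0]], "slide": [[-1,7.5,-3],[0,0.5,-3],[0,0,0]], "gripper": [15,15,15]}}

```text
clock: 16.8
eef_pos: [624.5, 232.2, 10.1]
tool_rot: [-3.141, -0.001, 1.571]
force: [0.4, 0.2, -1.7]
width: 28.6
```

Run:
```python
from t import *
go(625,232.3,36,90)
snap("side","side22");crop("side22",160,230,310,370,5);st()
```

```text
t16.80 [624.5 232.2  10.1] [-180.    -0.1   90. ] F [ 0.4  0.2 -1.7] w28.6
slide [  0.5   0.1 -13.1] rot [-0.1 -0.   0. ] minrows 1 per row [  0.5   0.1 -13.1] [-0.1 -0.   0. ]
t16.85 [624.4 232.7  10.4] [-180.    -0.1   90. ] F [ 0.1  1.2 -1.1] w28.7
```

View pics/side22_c160_230.png

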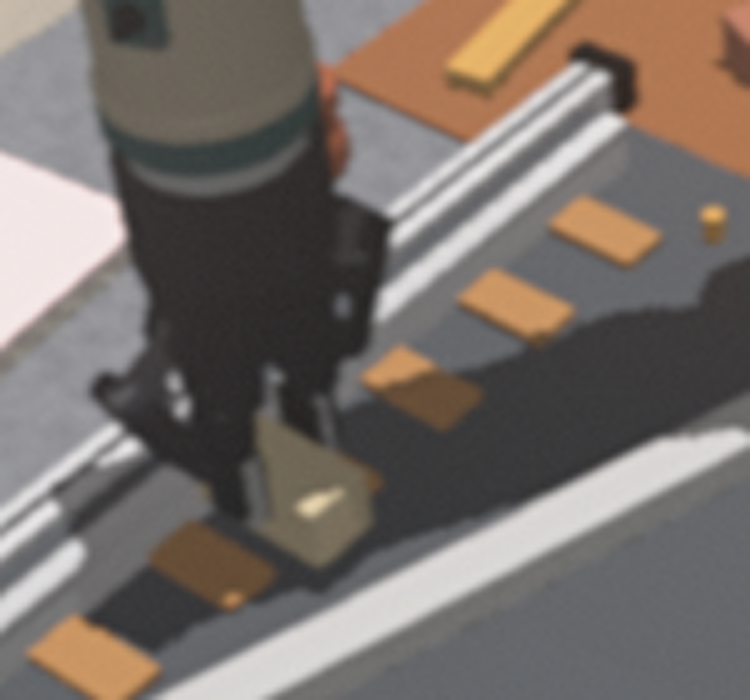

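Call:
{"api": "arm_command", "payload": {"rot": [[0,0,0],[0,0,0],[0,0,0],[0,0,0]], "slide": [[0.5,0.5,-4],[0,0.5,-4],[0,0.5,-3],[0,0,0]], "gripper": [15,15,15,15]}}

```text
clock: 17.18
eef_pos: [625.4, 235.1, -0.9]
tool_rot: [3.141, -0.003, 1.571]
force: [0.3, -0.6, -1.3]
width: 28.6
```

Run:
```python
from t import *
go(627,232.3,35,90)
```

```text
t17.18 [625.4 235.1  -0.9] [180.   -0.1  90. ] F [ 0.3 -0.6 -1.3] w28.6
slide [ 1.6 -2.8 -3.1] rot [-0.1  0.  -0. ] minrows 1 per row [ 1.6 -2.8 -3.1] [-0.1  0.1 -0. ]
```

Call:
{"api": "arm_command", "payload": {"rot": [[0,0,0],[0,0,0],[0,0,0],[0,0,0]], "slide": [[0,-2.5,0],[0,0,-2],[0,0,-1.5],[0,0,0]], "gripper": [15,15,15,15]}}

```text
clock: 17.52
eef_pos: [625.6, 232.8, -4.2]
tool_rot: [3.14, -0.003, 1.572]
force: [0.3, 0.9, -1.7]
width: 28.6
```

Call:
{"api": "arm_command", "payload": {"rot": [[0,0,0],[0,0,0],[0,0,0],[0,0,0]], "slide": [[1,0,0],[1,0,0],[1,0,0],[0,0,0]], "gripper": [15,15,15,15]}}

```text
clock: 17.85
eef_pos: [627.5, 232.6, -4.3]
tool_rot: [-3.141, -0.002, 1.572]
force: [0.0, -0.1, -1.1]
width: 28.9
```

Call:
{"api": "arm_command", "payload": {"rot": [[0,0,0],[0,0,0],[0,0,0],[0,0,0],[0,0,0]], "slide": [[0,0,-0.7],[1,0,0],[1,0,0],[1,0,0],[0,0,0]], "gripper": [15,15,15,15,15]}}

```text
clock: 18.27
eef_pos: [627.3, 232.6, -4.2]
tool_rot: [-3.135, -0.0, 1.573]
force: [-1.5, -1.7, 1.2]
width: 28.7
```

Call:
{"api": "arm_command", "payload": {"rot": [[0,0,0],[0,0,0],[0,0,0],[0,0,0],[0,0,0]], "slide": [[0,0,0],[0,0,0],[0,0,8],[0,-5,25],[0,-25,35]], "gripper": [30,45,48,48,48]}}

```text
clock: 18.68
eef_pos: [625.4, 207.2, 59.7]
tool_rot: [-3.131, -0.004, 1.58]
force: [1.2, 0.9, -0.1]
width: 48.2
```

Call:
{"api": "arm_command", "payload": {"rot": [[0,0,-6.8],[0,0,-6.8],[0,0,-6.8],[0,0,-6.8],[0,0,-6.8]], "slide": [[-8,-40,10],[-8,-40,0],[-8,-40,0],[-8,-40,0],[-8,-40,0]], "gripper": [50,50,50,50,50]}}

```text
clock: 19.1
eef_pos: [595.5, 12.2, 83.6]
tool_rot: [3.129, -0.026, 0.972]
force: [0.6, -0.9, -0.6]
width: 50.0
```

Run:
```python
from stones import *
from t import *
st();p,d=snap("top","top23")
r,m=find(p);[print(*np.round(a[:5],1),a[5]) for a in r]
r,m=find(p,(183,195,205,240),52);[print("bay",*np.round(a[:5],1),a[5]) for a in r]
```

```text
t19.10 [595.5  12.2  83.6] [179.3  -1.5  55.7] F [ 0.6 -0.9 -0.6] w50.0
519.6 -189.7 43.1 31.7 -65.4 [393.1 267.2]
661.8 -152.9 62.7 28.0 67.1 [373.7 201.2]
bay 633.3 223.1 75.6 44.2 -0.2 [190.9 211.8]
```

View pics/top23.png

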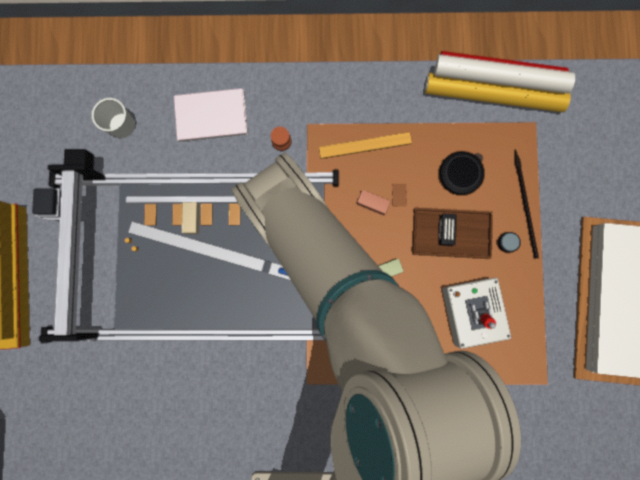

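Call:
{"api": "arm_command", "payload": {"rot": [[0,0.5,-6.8],[0,0.5,-6.8],[0,0.5,-6.8],[0,0,-6.8],[0,0,-3]], "slide": [[-14,-38,0],[-14,-38,0],[-14,-38,0],[-14,-38,-5],[-12,-28,-10]], "gripper": [46,46,46,46,46]}}

```text
clock: 19.57
eef_pos: [536.2, -172.1, 74.7]
tool_rot: [3.133, -0.016, 0.427]
force: [0.6, -0.3, -0.2]
width: 46.2
```

Call:
{"api": "arm_command", "payload": {"rot": [[0,0,0],[0,0,0]], "slide": [[-3,-5,-10],[0,0,0]], "gripper": [46,46]}}

```text
clock: 19.73
eef_pos: [530.1, -187.6, 64.3]
tool_rot: [3.127, -0.012, 0.414]
force: [0.5, -0.2, 0.1]
width: 46.0
```

Run:
```python
from t import *
go(515.7,-179.4,17,22.6)
```

```text
t19.73 [ 530.1 -187.6   64.3] [179.2  -0.7  23.7] F [ 0.5 -0.2  0.1] w46.0
slide [-14.4   8.2 -86.3] rot [ 0.5  1.  -1.1] minrows 3 per row [ -4.8   2.7 -28.8] [ 0.2  0.3 -0.4]
```

Call:
{"api": "arm_command", "payload": {"rot": [[0.5,1,-1.1],[0,0,0],[0,0,0],[0,0,0]], "slide": [[-13,8,-10],[0,1,-20],[0,0,-8],[0,0,0]], "gripper": [46,46,46,46]}}

```text
clock: 20.07
eef_pos: [522.8, -176.4, 28.4]
tool_rot: [3.139, -0.008, 0.399]
force: [-0.2, 0.5, -0.1]
width: 45.8
```

Run:
```python
from t import *
go(515.7,-179.4,17,22.6)
```

```text
t20.07 [ 522.8 -176.4   28.4] [179.8  -0.5  22.9] F [-0.2  0.5 -0.1] w45.8
slide [ -7.1  -3.  -50.4] rot [-0.   0.5 -0.3] minrows 2 per row [ -3.5  -1.5 -25.2] [-0.   0.2 -0.1]
```

Call:
{"api": "arm_command", "payload": {"rot": [[0,0.5,-0.3],[0,0,0],[0,0,0],[0,0,0],[0,0,0]], "slide": [[-6,-3,-6],[-1,0,-12],[0,0,-5],[0,0,0],[0,0,0]], "gripper": [46,46,46,46,46]}}

```text
clock: 20.48
eef_pos: [520.0, -176.1, 7.1]
tool_rot: [3.141, -0.005, 0.401]
force: [0.7, -0.4, 0.7]
width: 46.3
```

Run:
```python
from t import *
go(515.7,-179.4,17,22.6)
snap("side","side24");crop("side24",290,180,440,300,5);st()
```

```text
t20.48 [ 520.  -176.1    7.1] [179.9  -0.3  23. ] F [ 0.7 -0.4  0.7] w46.3
slide [ -4.3  -3.3 -29.1] rot [-0.1  0.3 -0.4] minrows 1 per row [ -4.3  -3.3 -29.1] [-0.1  0.3 -0.4]
t20.53 [ 520.2 -176.2    7.3] [179.9  -0.3  23. ] F [-1.   0.1  0.7] w45.8
```

View pics/side24_c290_180.png

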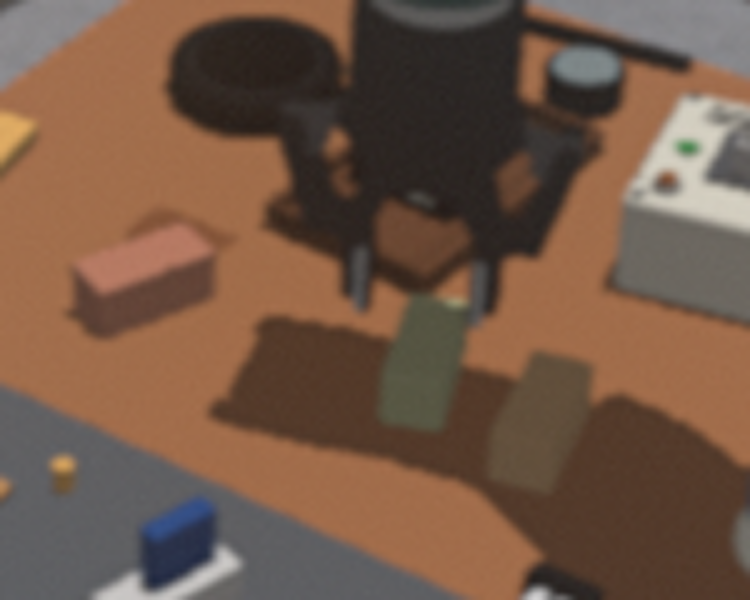

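Call:
{"api": "arm_command", "payload": {"rot": [[0,0.3,-0.4],[0,0,0],[0,0,0],[0,0,0],[0,0,0]], "slide": [[-4.5,-3,0],[0,0,0],[0,0,-8],[0,0,-8],[0,0,0]], "gripper": [46,46,46,46,46]}}

```text
clock: 20.95
eef_pos: [516.8, -180.4, -7.9]
tool_rot: [3.14, -0.003, 0.393]
force: [-0.6, -0.0, 0.3]
width: 46.0
```

Run:
```python
from t import *
go(515.7,-179.4,17,22.6)
```

```text
t20.95 [ 516.8 -180.4   -7.9] [179.9  -0.2  22.5] F [-0.6 -0.   0.3] w46.0
slide [ -1.1   1.  -14.1] rot [0.  0.2 0.1] minrows 1 per row [ -1.1   1.  -14.1] [0.  0.2 0.1]
```

Call:
{"api": "arm_command", "payload": {"rot": [[0,0,0],[0,0,0],[0,0,0],[0,0,0],[0,0,0]], "slide": [[-1,1,-6],[0,0,-6],[0,0,-2],[0,0,0],[0,0,0]], "gripper": [46,46,46,30,15]}}

```text
clock: 21.37
eef_pos: [515.2, -178.9, -24.3]
tool_rot: [3.141, -0.002, 0.393]
force: [-1.1, 0.2, 6.1]
width: 29.0
```

Call:
{"api": "arm_command", "payload": {"rot": [[0,0,0],[0,0,0],[0,0,0]], "slide": [[0,0,0],[0,0,0],[0,0,0]], "gripper": [15,15,15]}}

```text
clock: 21.62
eef_pos: [515.3, -178.7, -24.2]
tool_rot: [3.141, -0.002, 0.393]
force: [0.0, -0.6, -1.5]
width: 28.6
```

Call:
{"api": "arm_command", "payload": {"rot": [[0,0,0],[0,0,0],[0,0,0],[0,0,0],[0,0,0]], "slide": [[0,0,4],[0,0,12],[0,0,25],[3,5,25],[6,15,25]], "gripper": [15,15,15,15,15]}}

```text
clock: 22.03
eef_pos: [517.1, -161.0, 66.7]
tool_rot: [-3.136, 0.011, 0.389]
force: [1.2, -0.4, -1.6]
width: 28.7
```

Call:
{"api": "arm_command", "payload": {"rot": [[0,0,6.2],[0,0,6.2],[0,0,6.2],[0,0,6.2],[0,0,6.2]], "slide": [[10,30,0],[10,31,-2],[10,31,-2],[10,31,-2],[10,31,-2]], "gripper": [15,15,15,15,15]}}

```text
clock: 22.45
eef_pos: [572.4, -11.0, 71.3]
tool_rot: [3.13, 0.005, 0.938]
force: [-0.6, 0.8, -1.5]
width: 28.6
```

Call:
{"api": "arm_command", "payload": {"rot": [[0,0,6.2],[0,0,6.2],[0,0,6.2],[0,0,6.2],[0,0,2]], "slide": [[10,31,-2],[10,31,-3],[9,31,-3],[8,28,-6],[4,10,-6]], "gripper": [15,15,15,15,15]}}

```text
clock: 22.87
eef_pos: [616.6, 132.5, 58.4]
tool_rot: [3.123, -0.001, 1.437]
force: [0.8, 1.1, -0.9]
width: 28.9
```

Run:
```python
from t import *
go(624,172.3,55,90)
```

```text
t22.87 [616.6 132.5  58.4] [178.9  -0.1  82.3] F [ 0.8  1.1 -0.9] w28.9
slide [  7.4  39.8 -42.4] rot [-0.   1.1  7.7] minrows 2 per row [  3.7  19.9 -21.2] [-0.   0.6  3.8]
```

Call:
{"api": "arm_command", "payload": {"rot": [[0,0.5,4],[0,0.5,2],[0,0,0],[0,0,0],[0,0,0]], "slide": [[2,22,-10],[2,12,-12],[0,0,-12],[0,1,-5],[0,0,0]], "gripper": [15,15,15,15,15]}}

```text
clock: 23.28
eef_pos: [620.7, 170.2, 20.0]
tool_rot: [3.139, 0.0, 1.547]
force: [-0.1, -0.4, -1.0]
width: 28.8
```

Run:
```python
from t import *
go(624,172.3,45,90)
```

```text
t23.28 [620.7 170.2  20. ] [179.9   0.   88.7] F [-0.1 -0.4 -1. ] w28.8
slide [  3.3   2.1 -14. ] rot [0.  0.1 1.3] minrows 1 per row [  3.3   2.1 -14. ] [0.  0.1 1.4]
```

Call:
{"api": "arm_command", "payload": {"rot": [[0,0,1.3],[0,0,0],[0,0,0],[0,0,0],[0,0,0]], "slide": [[3,2,-5],[0,0.3,-6],[0,0.3,-4],[0,0,0],[0,0,0]], "gripper": [15,15,15,15,15]}}

```text
clock: 23.7
eef_pos: [624.6, 166.0, 4.6]
tool_rot: [3.139, 0.005, 1.564]
force: [0.0, 0.3, -1.6]
width: 28.9
```

Run:
```python
from t import *
go(625,172.3,33,90)
snap("side","side25");crop("side25",160,230,310,370,5);st()
```

```text
t23.70 [624.6 166.    4.6] [179.8   0.3  89.6] F [ 0.   0.3 -1.6] w28.9
slide [  0.4   6.3 -10.6] rot [0.3 0.2 0.4] minrows 1 per row [  0.4   6.3 -10.6] [0.3 0.2 0.4]
t23.75 [624.7 165.9   4.6] [179.8   0.3  89.6] F [ 0.2 -0.6 -1. ] w28.8
```

View pics/side25_c160_230.png

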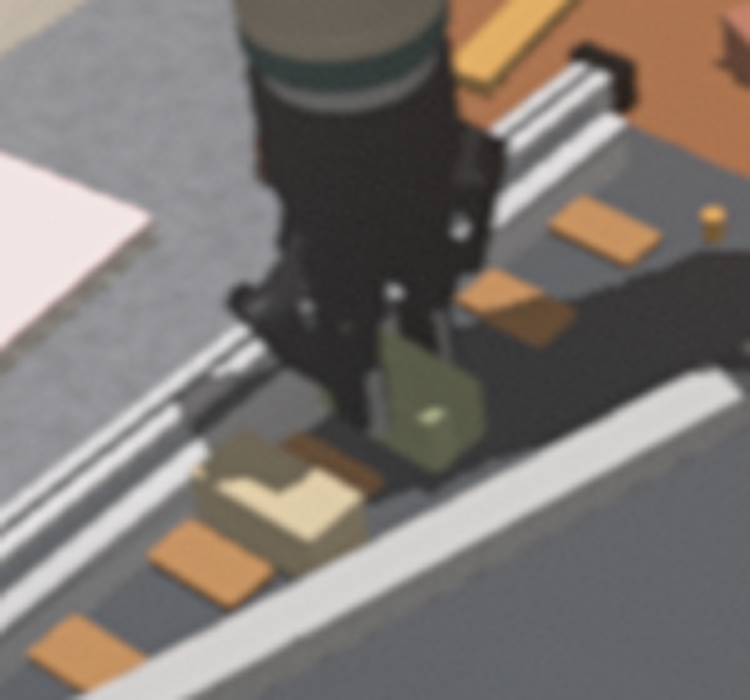

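Call:
{"api": "arm_command", "payload": {"rot": [[0.3,0.2,0.4],[0,0,0],[0,0,0]], "slide": [[0,6,0],[0,0,-1],[0,0,0]], "gripper": [15,15,15]}}

```text
clock: 24.0
eef_pos: [625.2, 172.2, 4.3]
tool_rot: [3.141, -0.001, 1.571]
force: [-0.4, -0.8, -1.7]
width: 28.8
```

Run:
```python
from t import *
go(625,172.3,33,90)
```

```text
t24.00 [625.2 172.2   4.3] [180.  -0.  90.] F [-0.4 -0.8 -1.7] w28.8
slide [ -0.2   0.1 -10.3] rot [-0.  0. -0.] minrows 1 per row [ -0.2   0.1 -10.3] [-0.  0. -0.]
```

Call:
{"api": "arm_command", "payload": {"rot": [[0,0,0],[0,0,0],[0,0,0],[0,0,0],[0,0,0]], "slide": [[0,0,-3],[0,0,-3],[0,0,-2],[0,0,-1],[0,0,0]], "gripper": [15,15,15,15,15]}}

```text
clock: 24.42
eef_pos: [625.2, 172.8, -5.4]
tool_rot: [3.141, -0.001, 1.572]
force: [-0.1, 0.4, -0.5]
width: 28.6
```

Call:
{"api": "arm_command", "payload": {"rot": [[0,0,0],[0,0,0],[0,0,0],[0,0,0],[0,0,0]], "slide": [[0,-0.3,-1],[1,0,0],[1,0,0],[1,0,0],[1,0,0]], "gripper": [15,15,15,15,15]}}

```text
clock: 24.83
eef_pos: [627.4, 172.8, -6.2]
tool_rot: [-3.139, -0.0, 1.572]
force: [-4.7, -0.5, 3.3]
width: 28.5
```

Run:
```python
from t import *
go(627.5,172.3,33,90)
```

```text
t24.83 [627.4 172.8  -6.2] [-179.8   -0.    90.1] F [-4.7 -0.5  3.3] w28.5
slide [ 0.1 -0.5  0.2] rot [-0.  -0.2 -0.1] minrows 1 per row [ 0.1 -0.5  0.2] [-0.  -0.1 -0.1]
```

Call:
{"api": "arm_command", "payload": {"rot": [[0,0,0],[0,0,0],[0,0,0],[0,0,0],[0,0,0]], "slide": [[0,0,0],[0,0,0],[0,0,8],[0,-5,25],[0,-25,35]], "gripper": [30,43,43,43,43]}}

```text
clock: 25.25
eef_pos: [623.7, 147.7, 58.3]
tool_rot: [-3.131, -0.004, 1.58]
force: [0.2, 0.2, 1.1]
width: 43.0
```

Call:
{"api": "arm_command", "payload": {"rot": [[0,0,-6.8],[0,0,-6.8],[0,0,-6.8],[0,0,-6.8],[0,0,-6.8]], "slide": [[-14,-38,10],[-15,-38,0],[-15,-38,0],[-15,-38,0],[-15,-38,0]], "gripper": [46,46,46,46,46]}}

```text
clock: 25.67
eef_pos: [559.3, -38.4, 81.9]
tool_rot: [3.128, -0.023, 0.971]
force: [1.3, -0.9, -0.4]
width: 46.0
```

Run:
```python
from stones import *
from t import *
st();p,d=snap("top","top26")
r,m=find(p);[print(*np.round(a[:5],1),a[5]) for a in r]
```

```text
t25.67 [559.3 -38.4  81.9] [179.2  -1.3  55.6] F [ 1.3 -0.9 -0.4] w46.0
622.2 -112.3 57.3 12.3 30.3 [354.4 219. ]
661.6 -153.1 63.2 27.9 67.1 [373.7 201.2]
```

View pics/top26.png

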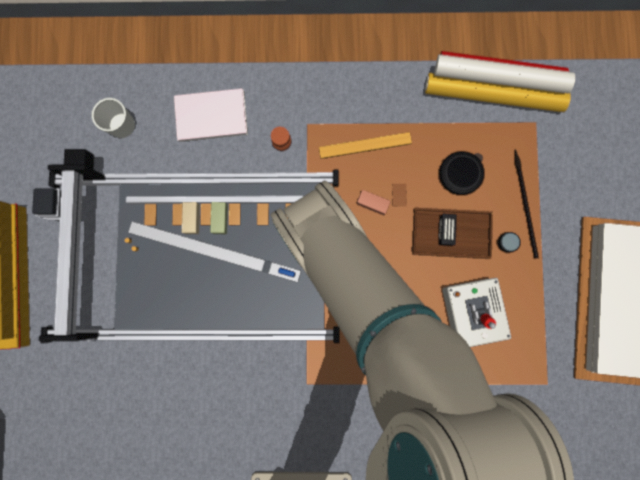

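```bash
cat > bar.py <<'E'
from m import *
def bar(p):
    hsv=cv2.cvtColor(p,cv2.COLOR_RGB2HSV).astype(int)
    k=((hsv[:,:,1]<35)&(hsv[:,:,2]>150)).astype(np.uint8)*255
    m=np.zeros_like(k);m[205:310,100:325]=k[205:310,100:325]
    for r in rect(m,42,minA=150):
        a=np.radians(r[4]);print("bar piece",np.round(r[:5],1),r[5])
        ax=np.array([np.cos(a),np.sin(a)]); ax*=np.sign(ax[1]); print("  ends +y",np.array(r[:2])+ax*r[2]/2,"-y",np.array(r[:2])-ax*r[2]/2)
E
python3 - <<'E'
from bar import *
for n in("top0","top14","top26"):
    print(n);bar(cv2.imread(f"pics/{n}.png")[:,:,::-1].copy())
crop("top26",100,190,340,310,3)
E
```

```text
top0
bar piece [486.1  30.3  62.   24.6  71.6] [285.9 285.3]
  ends +y [495.9  59.7] -y [476.3   0.8]
bar piece [544.6 213.5 291.1  24.   72.1] [198.5 257.1]
  ends +y [589.3 352. ] -y [500.   74.9]
top14
bar piece [485.7  30.1  62.7  25.3  71.6] [286.1 285.4]
  ends +y [495.6  59.8] -y [475.8   0.3]
bar piece [544.9 213.5 291.3  24.7  72.2] [198.5 257. ]
  ends +y [589.4 352.1] -y [500.3  74.8]
top26
bar piece [513.5  33.7  62.5  24.9  73.2] [284.2 271.9]
  ends +y [522.5  63.6] -y [504.5   3.8]
bar piece [567.6 218.2 291.8  24.3  73.6] [196.2 246.1]
  ends +y [609.  358.2] -y [526.3  78.3]
```

View pics/top26_c100_190.png

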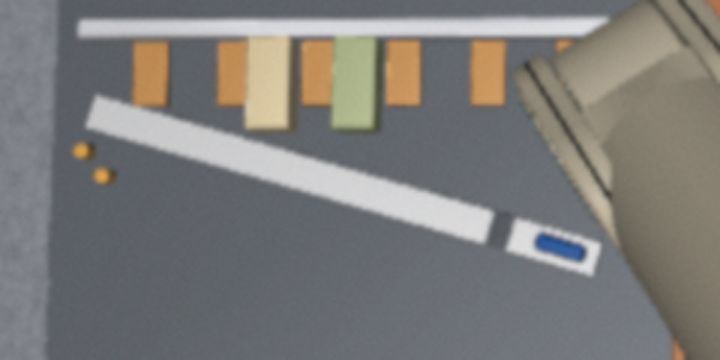

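Call:
{"api": "arm_command", "payload": {"rot": [[0,0.5,-6.8],[0,0.5,-6.8],[0,0.3,-6.8],[0,0,-6.8],[0,0,-6]], "slide": [[-20,-28,0],[-22,-28,0],[-22,-28,0],[-20,-20,-5],[-8,-8,-10]], "gripper": [46,46,46,46,46]}}

```text
clock: 26.13
eef_pos: [468.5, -164.4, 71.7]
tool_rot: [3.131, -0.008, 0.364]
force: [-0.8, 0.2, -0.5]
width: 46.3
```

Run:
```python
from t import *
snap("side","side27");crop("side27",290,180,440,300,5)
go(449.7,-171.6,17,13.3)
```

```text
t26.18 [ 466.4 -165.3   70. ] [179.4  -0.2  20.5] F [-2.4 -1.7 -0.8] w46.3
slide [-16.7  -6.3 -92. ] rot [ 0.5  0.4 -7.2] minrows 3 per row [ -5.6  -2.1 -30.7] [ 0.2  0.1 -2.4]
```

View pics/side27_c290_180.png

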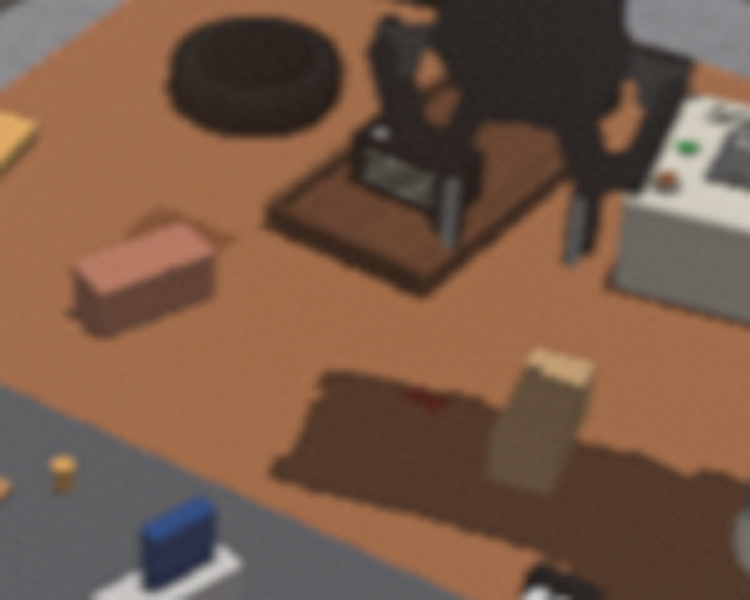

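Call:
{"api": "arm_command", "payload": {"rot": [[0.3,0.2,-4],[0.2,0.2,-3],[0,0,0],[0,0,0],[0,0,0]], "slide": [[-14,-6,-8],[-4,0,-20],[0,0,-20],[0,0,-8],[0,0,0]], "gripper": [48,48,48,48,48]}}

```text
clock: 26.6
eef_pos: [454.6, -171.8, 16.1]
tool_rot: [3.137, -0.01, 0.24]
force: [0.5, -0.4, -0.6]
width: 48.1
```

Run:
```python
from t import *
go(449.7,-171.6,17,13.3)
```

```text
t26.60 [ 454.6 -171.8   16.1] [179.7  -0.6  13.8] F [ 0.5 -0.4 -0.6] w48.1
slide [ -4.9   0.2 -38.1] rot [ 0.1  0.6 -0.5] minrows 1 per row [ -4.9   0.2 -38.1] [ 0.1  0.6 -0.5]
```

Call:
{"api": "arm_command", "payload": {"rot": [[0.1,0.6,-0.5],[0,0,0],[0,0,0],[0,0,0],[0,0,0]], "slide": [[-5,0,0],[0,0,-12],[0,0,-12],[0,0,-5],[0,0,0]], "gripper": [48,48,48,48,48]}}

```text
clock: 27.02
eef_pos: [455.3, -169.5, -9.8]
tool_rot: [3.14, -0.007, 0.239]
force: [0.8, 0.0, 0.4]
width: 47.9
```

Run:
```python
from t import *
go(449.7,-171.6,17,13.3)
```

```text
t27.02 [ 455.3 -169.5   -9.8] [179.9  -0.4  13.7] F [0.8 0.  0.4] w47.9
slide [ -5.6  -2.1 -12.2] rot [ 0.   0.4 -0.4] minrows 1 per row [ -5.6  -2.1 -12.2] [ 0.   0.4 -0.4]
```

Call:
{"api": "arm_command", "payload": {"rot": [[0,0.4,-0.4],[0,0,0],[0,0,0],[0,0,0],[0,0,0]], "slide": [[-5,-2,-2],[0,0,-5],[0,0,-4],[0,0,0],[0,0,0]], "gripper": [48,48,48,48,48]}}

```text
clock: 27.43
eef_pos: [451.9, -171.8, -19.3]
tool_rot: [3.14, -0.003, 0.233]
force: [-0.7, -0.2, 0.8]
width: 47.9
```

Run:
```python
from t import *
go(449.7,-171.6,16.5,13.3)
```

```text
t27.43 [ 451.9 -171.8  -19.3] [179.9  -0.2  13.3] F [-0.7 -0.2  0.8] w47.9
slide [-2.2  0.2 -3.2] rot [ 0.   0.2 -0. ] minrows 1 per row [-2.2  0.2 -3.2] [ 0.1  0.2 -0. ]
```

Call:
{"api": "arm_command", "payload": {"rot": [[0,0,0],[0,0,0],[0,0,0],[0,0,0],[0,0,0]], "slide": [[-2,0,-3],[0,0,0],[0,0,0],[0,0,0],[0,0,0]], "gripper": [40,15,15,15,15]}}

```text
clock: 27.85
eef_pos: [449.8, -171.9, -22.0]
tool_rot: [3.139, -0.004, 0.233]
force: [-0.0, -0.3, -1.3]
width: 28.8
```

Call:
{"api": "arm_command", "payload": {"rot": [[0,0,0],[0,0,0],[0,0,0],[0,0,0],[0,0,0]], "slide": [[0,0,4],[0,0,12],[2,0,25],[5,8,25],[12,15,25]], "gripper": [15,15,15,15,15]}}

```text
clock: 28.27
eef_pos: [460.1, -150.4, 67.3]
tool_rot: [-3.138, 0.013, 0.228]
force: [0.2, -0.7, -1.9]
width: 28.7
```

Call:
{"api": "arm_command", "payload": {"rot": [[0,0,6.4],[0,0,6.6],[0,0,6.6],[0,0,6.6],[0,0,6.6]], "slide": [[14,22,0],[14,22,0],[14,22,0],[14,22,0],[14,22,0]], "gripper": [15,15,15,15,15]}}

```text
clock: 28.68
eef_pos: [534.3, -41.7, 75.0]
tool_rot: [3.135, 0.008, 0.814]
force: [-0.2, 0.0, -1.9]
width: 28.7
```

Call:
{"api": "arm_command", "payload": {"rot": [[0,0,6.6],[0,0,6.6],[0,0,6.6],[0,0,6.6],[0,0,6.6]], "slide": [[14,22,0],[14,22,-2],[14,22,-3],[14,22,-4],[14,22,-4]], "gripper": [15,15,15,15,15]}}

```text
clock: 29.1
eef_pos: [606.5, 72.2, 63.4]
tool_rot: [3.134, 0.01, 1.419]
force: [0.0, -0.7, -1.5]
width: 28.5
```

Run:
```python
from t import *
go(624,112.3,55,90)
```

```text
t29.10 [606.5  72.2  63.4] [179.5   0.6  81.3] F [ 0.  -0.7 -1.5] w28.5
slide [ 17.5  40.1 -47.4] rot [0.6 0.4 8.7] minrows 2 per row [  8.7  20.  -23.7] [0.3 0.2 4.3]
```

Call:
{"api": "arm_command", "payload": {"rot": [[0.3,0.2,4],[0.3,0.2,2.5],[0,0,0],[0,0,0],[0,0,0]], "slide": [[7,22,-10],[6,12,-12],[0,1,-14],[0,1,-6],[0,0,0]], "gripper": [15,15,15,15,15]}}

```text
clock: 29.52
eef_pos: [620.5, 116.0, 18.7]
tool_rot: [-3.141, -0.005, 1.546]
force: [0.2, -0.8, -1.4]
width: 28.7
```

Run:
```python
from t import *
go(624,112.3,48,90)
```

```text
t29.52 [620.5 116.   18.7] [-180.    -0.3   88.6] F [ 0.2 -0.8 -1.4] w28.7
slide [ 3.5 -3.7 -9.7] rot [-0.3 -0.   1.4] minrows 1 per row [ 3.5 -3.7 -9.7] [-0.3 -0.   1.4]
```

Call:
{"api": "arm_command", "payload": {"rot": [[-0.3,0,1.4],[0,0,0],[0,0,0],[0,0,0],[0,0,0]], "slide": [[3.5,-2,-3],[0,0,-4],[0,0,-4],[0,0,0],[0,0,0]], "gripper": [15,15,15,15,15]}}

```text
clock: 29.93
eef_pos: [623.3, 107.3, 7.1]
tool_rot: [-3.14, 0.006, 1.565]
force: [0.1, -0.4, -1.7]
width: 28.9
```

Run:
```python
from t import *
go(625,112.3,35,90)
```

```text
t29.93 [623.3 107.3   7.1] [-179.9    0.4   89.7] F [ 0.1 -0.4 -1.7] w28.9
slide [  1.7   5.  -11.1] rot [ 0.4 -0.1  0.3] minrows 1 per row [  1.7   5.  -11.1] [ 0.4 -0.1  0.3]
```

Call:
{"api": "arm_command", "payload": {"rot": [[0.4,0,0.3],[0,0,0],[0,0,0]], "slide": [[1.5,4.7,-1],[0,0,-1],[0,0,0]], "gripper": [15,15,15]}}

```text
clock: 30.18
eef_pos: [625.6, 111.4, 5.9]
tool_rot: [-3.142, -0.001, 1.57]
force: [0.3, -0.3, -1.5]
width: 28.7
```

Run:
```python
from t import *
go(625,112.3,35,90)
snap("side","side28");crop("side28",180,220,330,360,5)
```

```text
t30.18 [625.6 111.4   5.9] [-180.    -0.    89.9] F [ 0.3 -0.3 -1.5] w28.7
slide [-0.6  0.9 -9.9] rot [-0.  -0.   0.1] minrows 1 per row [-0.6  0.9 -9.9] [-0.1 -0.   0.1]
```

View pics/side28_c180_220.png

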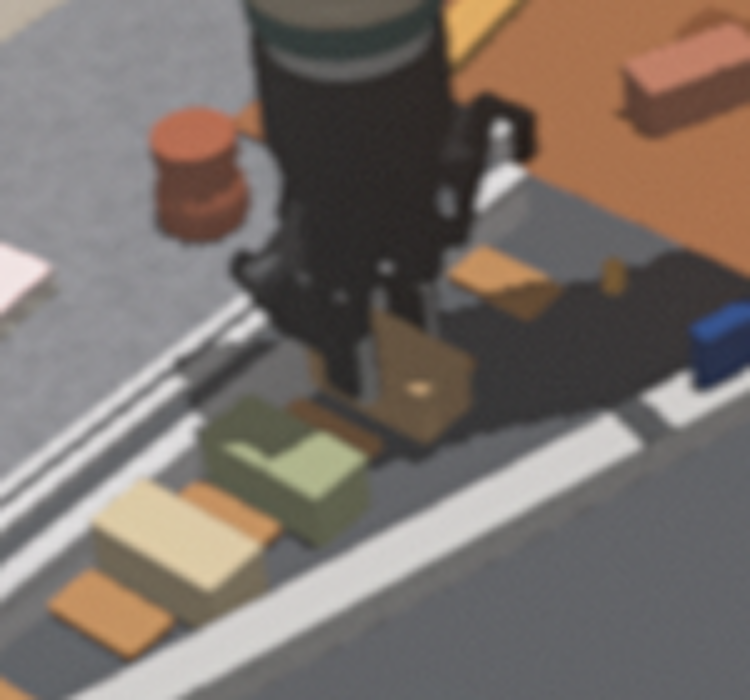

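Call:
{"api": "arm_command", "payload": {"rot": [[0,0,0],[0,0,0],[0,0,0],[0,0,0],[0,0,0]], "slide": [[0,0.3,-3],[0,0.3,-3],[0,0,-2],[0,0,-1],[0,0,0]], "gripper": [15,15,15,15,15]}}

```text
clock: 30.65
eef_pos: [625.8, 112.8, -3.7]
tool_rot: [3.141, -0.001, 1.57]
force: [0.3, 0.1, -1.7]
width: 28.9
```

Call:
{"api": "arm_command", "payload": {"rot": [[0,0,0],[0,0,0],[0,0,0],[0,0,0],[0,0,0]], "slide": [[0,0,-0.7],[1,0,0],[1,0,0],[1,0,0],[0,0,0]], "gripper": [15,15,15,15,15]}}

```text
clock: 31.07
eef_pos: [627.4, 113.0, -3.8]
tool_rot: [-3.14, -0.0, 1.571]
force: [0.0, 0.3, -1.0]
width: 28.4
```

Call:
{"api": "arm_command", "payload": {"rot": [[0,0,0],[0,0,0],[0,0,0],[0,0,0],[0,0,0]], "slide": [[0,0,-0.7],[0.8,0,-0.3],[1,0,0],[1,0,0],[0,0,0]], "gripper": [15,15,15,15,15]}}

```text
clock: 31.48
eef_pos: [627.3, 112.9, -3.7]
tool_rot: [-3.135, 0.002, 1.572]
force: [-2.3, -1.1, 2.5]
width: 28.8
```

Seated. Release, then fetch the red stone (yaw 157 → from 90: +67).

Call:
{"api": "arm_command", "payload": {"rot": [[0,0,0],[0,0,0],[0,0,0],[0,0,0],[0,0,0]], "slide": [[0,0,0],[0,0,0],[0,0,8],[0,-5,25],[0,-25,35]], "gripper": [30,43,43,43,43]}}

```text
clock: 31.9
eef_pos: [625.6, 88.3, 60.5]
tool_rot: [-3.13, -0.004, 1.579]
force: [1.0, -0.1, 0.6]
width: 42.6
```

Call:
{"api": "arm_command", "payload": {"rot": [[0,0,6.8],[0,0,6.8],[0,0,6.8],[0,0,6.8],[0,0,6.8]], "slide": [[3,-25,5],[4,-25,0],[4,-25,0],[4,-25,0],[4,-25,0]], "gripper": [46,46,46,46,46]}}

```text
clock: 32.32
eef_pos: [655.1, -36.3, 80.1]
tool_rot: [3.129, 0.0, 2.201]
force: [0.8, 0.1, -0.9]
width: 46.0
```

Run:
```python
from stones import *
from t import *
go(662,-152.8,60,157)
p,d=snap("side","side29");crop("side29",180,180,430,360,3)
```

```text
t32.32 [655.1 -36.3  80.1] [179.3   0.  126.1] F [ 0.8  0.1 -0.9] w46.0
slide [   6.9 -116.5  -59.1] rot [-0.6  0.5 30.9] minrows 5 per row [  1.4 -23.3 -11.8] [-0.1  0.1  6.2]
```

View pics/side29_c180_180.png

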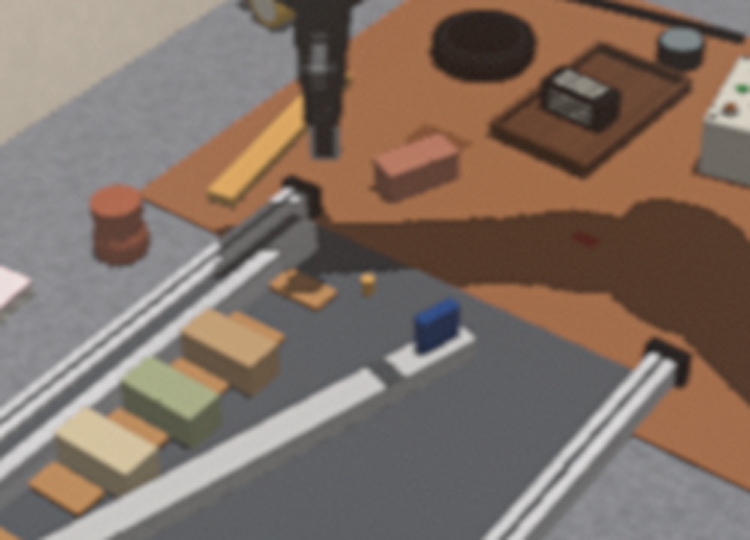

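Call:
{"api": "arm_command", "payload": {"rot": [[0,0,6.8],[0,0,6.8],[0,0,6.8],[0,0,6.8],[0,0,1.5]], "slide": [[1,-28,0],[1,-28,-2],[1,-28,-5],[1,-15,-10],[0,0,-10]], "gripper": [50,50,50,50,50]}}

```text
clock: 32.78
eef_pos: [666.7, -151.8, 57.4]
tool_rot: [3.126, 0.016, 2.708]
force: [0.5, -0.8, 0.5]
width: 50.2
```

Call:
{"api": "arm_command", "payload": {"rot": [[0,0,0],[0,0,0]], "slide": [[0,0,-5],[0,0,0]], "gripper": [50,50]}}

```text
clock: 32.95
eef_pos: [665.9, -151.9, 50.1]
tool_rot: [3.125, 0.013, 2.701]
force: [-0.2, 0.4, -0.3]
width: 49.7
```

Run:
```python
from stones import *
from t import *
go(662,-152.8,17,157)
p,d=snap("top","top30");r,m=find(p);[print(*np.round(a[:5],1),a[5]) for a in r]
```

```text
t32.95 [ 665.9 -151.9   50.1] [179.1   0.8 154.7] F [-0.2  0.4 -0.3] w49.7
slide [ -3.9  -0.9 -72.1] rot [-0.5  1.1  2.3] minrows 2 per row [ -2.   -0.5 -36. ] [-0.3  0.5  1.1]
```

Call:
{"api": "arm_command", "payload": {"rot": [[-0.5,1.1,2.3],[0,0,0],[0,0,0],[0,0,0],[0,0,0]], "slide": [[-4,-1,-6],[0,0,-15],[0,0,-15],[0,0,-6],[0,0,0]], "gripper": [50,50,50,50,50]}}

```text
clock: 33.42
eef_pos: [664.0, -142.8, 8.2]
tool_rot: [3.137, 0.003, 2.745]
force: [-0.4, 0.3, -0.2]
width: 50.0
```

Run:
```python
from t import *
go(662,-152.8,17,157)
```

```text
t33.42 [ 664.  -142.8    8.2] [179.7   0.2 157.3] F [-0.4  0.3 -0.2] w50.0
slide [ -2.  -10.  -30.2] rot [-0.2  0.3 -0.3] minrows 1 per row [ -2.  -10.  -30.2] [-0.2  0.3 -0.3]
```

Call:
{"api": "arm_command", "payload": {"rot": [[-0.2,0.3,-0.3],[0,0,0],[0,0,0],[0,0,0],[0,0,0]], "slide": [[-2,-9.5,0],[0,0,0],[0,0,-8],[0,0,-8],[0,0,0]], "gripper": [50,50,50,50,50]}}

```text
clock: 33.83
eef_pos: [662.3, -152.6, -8.8]
tool_rot: [-3.141, -0.0, 2.738]
force: [0.0, -0.1, 0.6]
width: 50.3
```

Run:
```python
from t import *
snap("side","side31");crop("side31",270,160,390,270,6)
go(662,-152.8,17,157)
```

```text
t33.88 [ 662.6 -152.6   -8.2] [180.    0.  156.9] F [-0.7 -0.1  0.1] w50.2
slide [ -0.6  -0.2 -13.8] rot [0.  0.  0.1] minrows 1 per row [ -0.6  -0.2 -13.8] [0.  0.  0.1]
```

View pics/side31_c270_160.png

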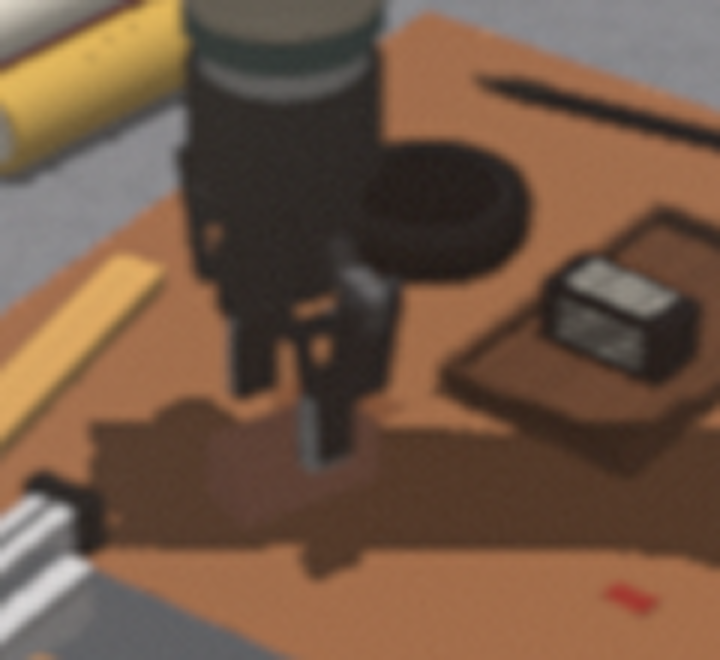

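Call:
{"api": "arm_command", "payload": {"rot": [[0,0,0],[0,0,0],[0,0,0],[0,0,0],[0,0,0]], "slide": [[-0.5,0,-6],[0,-1,-5],[0,0,-2],[0,0,0],[0,0,0]], "gripper": [50,50,50,50,30]}}

```text
clock: 34.3
eef_pos: [662.2, -153.7, -22.4]
tool_rot: [3.141, 0.001, 2.737]
force: [0.5, -0.3, -0.1]
width: 39.1
```

Call:
{"api": "arm_command", "payload": {"rot": [[0,0,0],[0,0,0],[0,0,0]], "slide": [[0,0,0],[0,0,0],[0,0,0]], "gripper": [15,15,15]}}

```text
clock: 34.55
eef_pos: [662.3, -153.6, -21.8]
tool_rot: [3.141, 0.001, 2.737]
force: [-0.0, -0.5, -0.6]
width: 28.5
```

Call:
{"api": "arm_command", "payload": {"rot": [[0,0,0],[0,0,0],[0,0,0],[0,0,0],[0,0,0]], "slide": [[0,0,4],[0,0,12],[0,0,25],[-1,5,25],[-2,12,20]], "gripper": [15,15,15,15,15]}}

```text
clock: 34.97
eef_pos: [654.5, -140.0, 62.8]
tool_rot: [-3.137, -0.008, 2.734]
force: [1.1, -0.7, -2.2]
width: 28.8
```

Call:
{"api": "arm_command", "payload": {"rot": [[0,0,-6.6],[0,0,-6.8],[0,0,-6.8],[0,0,-6.8],[0,0,-6.8]], "slide": [[-3,18,0],[-3,18,0],[-3,18,0],[-3,18,0],[-3,18,0]], "gripper": [15,15,15,15,15]}}

```text
clock: 35.38
eef_pos: [643.7, -49.0, 74.5]
tool_rot: [3.138, 0.002, 2.115]
force: [0.2, -0.3, -1.3]
width: 28.9
```

Call:
{"api": "arm_command", "payload": {"rot": [[0,0,-6.8],[0,0,-6.8],[0,0,-6.8],[0,0,-6.8],[0,0,-3]], "slide": [[-3,18,0],[-3,18,-2],[-3,18,-4],[-3,15,-6],[0,6,-6]], "gripper": [15,15,15,15,15]}}

```text
clock: 35.8
eef_pos: [632.1, 35.8, 64.1]
tool_rot: [3.13, -0.001, 1.562]
force: [0.2, 0.6, -1.0]
width: 28.5
```

Run:
```python
from t import *
go(624,52.3,55,90)
```

```text
t35.80 [632.1  35.8  64.1] [179.3  -0.   89.5] F [ 0.2  0.6 -1. ] w28.5
slide [ -8.1  16.5 -48.1] rot [-0.   0.7  0.5] minrows 2 per row [ -4.    8.3 -24.1] [-0.   0.3  0.2]
```

Call:
{"api": "arm_command", "payload": {"rot": [[0,0.7,0.5],[0,0,0],[0,0,0],[0,0,0],[0,0,0]], "slide": [[-8,15,-8],[0,2,-14],[0,2,-14],[0,1,-8],[0,0,0]], "gripper": [15,15,15,15,15]}}

```text
clock: 36.22
eef_pos: [624.7, 59.7, 20.5]
tool_rot: [3.138, -0.001, 1.574]
force: [-0.0, -0.4, -1.2]
width: 28.1
```

Run:
```python
from t import *
go(624,52.3,47,90)
```

```text
t36.22 [624.7  59.7  20.5] [179.8  -0.1  90.2] F [-0.  -0.4 -1.2] w28.1
slide [ -0.7  -7.4 -12.5] rot [-0.1  0.2 -0.2] minrows 1 per row [ -0.7  -7.4 -12.5] [-0.1  0.2 -0.2]
```

Call:
{"api": "arm_command", "payload": {"rot": [[0,0.2,-0.2],[0,0,0],[0,0,0],[0,0,0],[0,0,0]], "slide": [[-0.5,-6.5,-3],[0,0,-5],[0,0,-4],[0,0,0],[0,0,0]], "gripper": [15,15,15,15,15]}}

```text
clock: 36.63
eef_pos: [624.9, 47.7, 6.1]
tool_rot: [-3.141, 0.001, 1.565]
force: [-0.0, -0.1, -1.4]
width: 28.4
```

Run:
```python
from t import *
go(625,52.3,35,90)
snap("side","side32");crop("side32",200,200,350,340,5)
```

```text
t36.63 [624.9  47.7   6.1] [-179.9    0.    89.7] F [-0.  -0.1 -1.4] w28.4
slide [  0.1   4.6 -10.1] rot [ 0.  -0.1  0.3] minrows 1 per row [  0.1   4.6 -10.1] [ 0.  -0.1  0.3]
```

View pics/side32_c200_200.png

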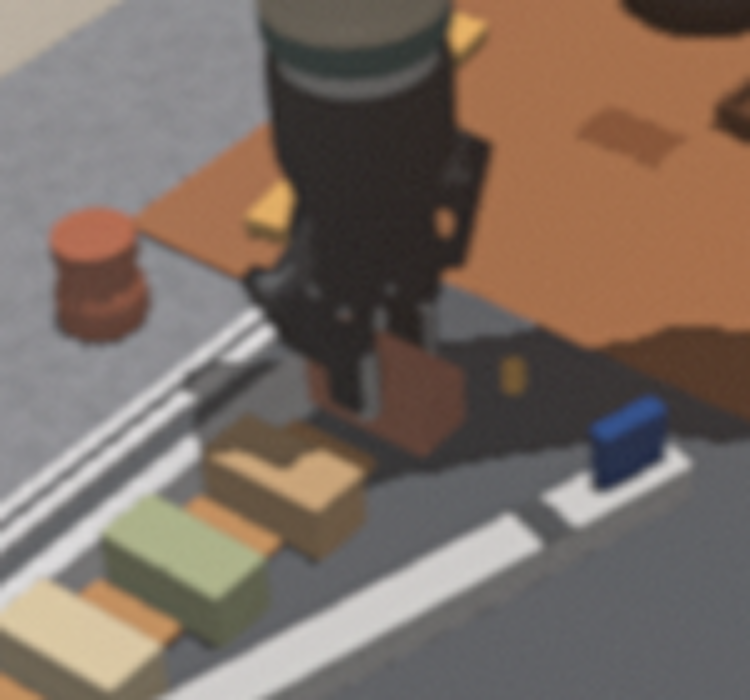

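Call:
{"api": "arm_command", "payload": {"rot": [[0,0,0.3],[0,0,0],[0,0,0]], "slide": [[0,4.5,0],[0,0,-1],[0,0,0]], "gripper": [15,15,15]}}

```text
clock: 36.93
eef_pos: [625.4, 52.5, 5.8]
tool_rot: [3.141, 0.0, 1.57]
force: [0.3, -0.1, -2.1]
width: 28.6
```

Run:
```python
from t import *
go(625,52.3,35,90)
```

```text
t36.93 [625.4  52.5   5.8] [180.   0.  90.] F [ 0.3 -0.1 -2.1] w28.6
slide [-0.4 -0.2 -9.8] rot [0. 0. 0.] minrows 1 per row [-0.4 -0.2 -9.8] [0. 0. 0.]
```

Call:
{"api": "arm_command", "payload": {"rot": [[0,0,0],[0,0,0],[0,0,0],[0,0,0],[0,0,0]], "slide": [[0,0,-3],[0,0,-3],[0,0,-2],[0,0,-1],[0,0,0]], "gripper": [15,15,15,15,15]}}

```text
clock: 37.35
eef_pos: [625.7, 53.4, -3.6]
tool_rot: [3.14, 0.0, 1.571]
force: [-0.3, -0.0, -1.1]
width: 28.5
```

Call:
{"api": "arm_command", "payload": {"rot": [[0,0,0],[0,0,0],[0,0,0],[0,0,0],[0,0,0]], "slide": [[0,0,-0.7],[1,0,0],[1,0,0],[1,0,0],[0,0,0]], "gripper": [15,15,15,15,15]}}

```text
clock: 37.77
eef_pos: [626.1, 53.5, -4.1]
tool_rot: [-3.138, 0.001, 1.572]
force: [-0.8, -0.9, 0.1]
width: 28.3
```

Call:
{"api": "arm_command", "payload": {"rot": [[0,0,0],[0,0,0],[0,0,0],[0,0,0]], "slide": [[0,0,-0.5],[1,0,0],[1,0,0],[1,0,0]], "gripper": [15,15,15,15]}}

```text
clock: 38.1
eef_pos: [625.8, 53.4, -4.1]
tool_rot: [-3.132, 0.003, 1.572]
force: [-6.0, -1.1, 3.5]
width: 28.4
```

Call:
{"api": "arm_command", "payload": {"rot": [[0,0,0],[0,0,0],[0,0,0],[0,0,0],[0,0,0]], "slide": [[0,0,0],[0,0,0],[0,0,8],[0,-5,25],[0,-25,35]], "gripper": [30,43,43,43,43]}}

```text
clock: 38.52
eef_pos: [624.1, 29.3, 60.8]
tool_rot: [-3.128, -0.003, 1.581]
force: [1.1, 0.6, 0.4]
width: 42.9
```

Call:
{"api": "arm_command", "payload": {"rot": [[0,0,0],[0,0,0],[0,0,0],[0,0,0],[0,0,0]], "slide": [[-10,-38,5],[-10,-38,0],[-10,-38,0],[-10,-38,0],[0,0,0]], "gripper": [43,43,43,43,43]}}

```text
clock: 38.93
eef_pos: [593.5, -130.3, 78.6]
tool_rot: [3.13, -0.001, 1.58]
force: [-0.3, -0.6, -0.9]
width: 42.8
```

Run:
```python
from bar import *
from t import *
st();p,d=snap("top","top33");bar(p);crop("top33",100,165,340,345,3)
snap("side","side33");crop("side33",120,200,390,420,3)
```

```text
t38.93 [ 593.5 -130.3   78.6] [179.3  -0.1  90.6] F [-0.3 -0.6 -0.9] w42.8
bar piece [513.3  33.8  62.5  25.3  73.2] [284.2 271.9]
  ends +y [522.3  63.7] -y [504.3   3.9]
bar piece [567.8 218.2 291.8  24.8  73.6] [196.2 246. ]
  ends +y [608.9 358.2] -y [526.6  78.2]
```

View pics/top33_c100_165.png

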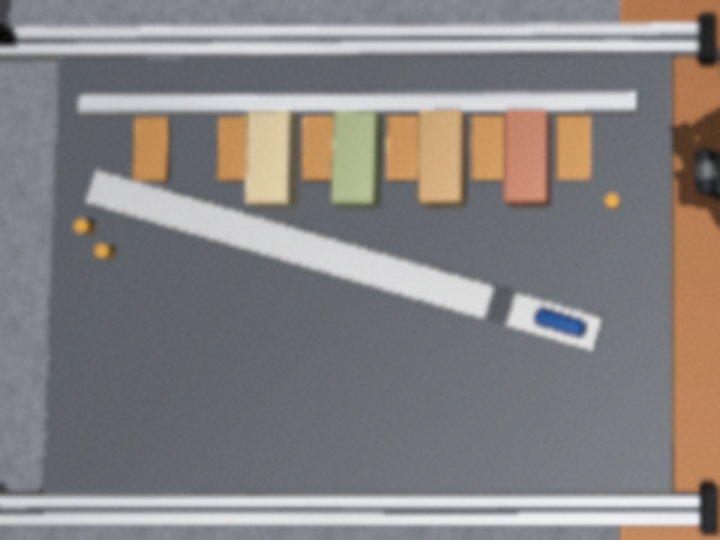

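View pics/side33_c120_200.png

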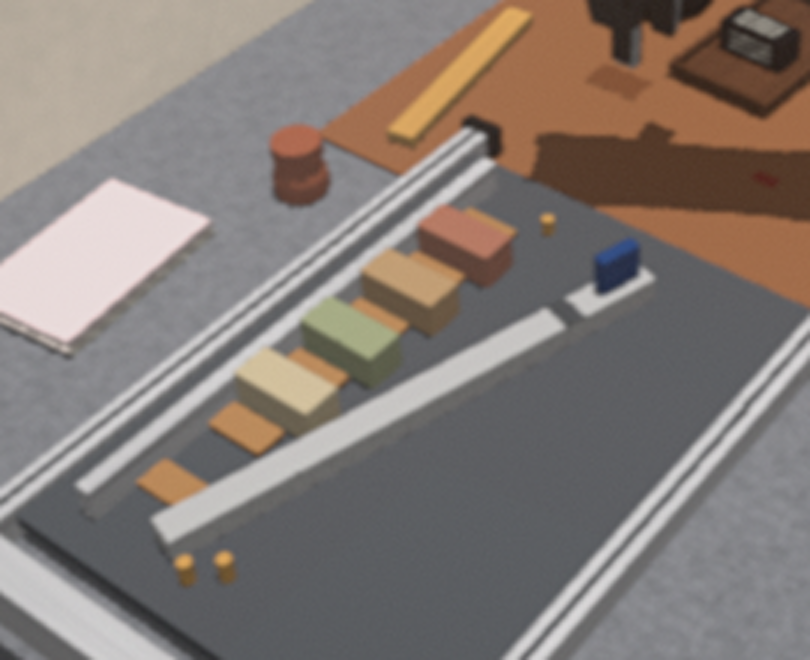

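Call:
{"api": "arm_command", "payload": {"rot": [[0,0,-6.8],[0,0,-6.8],[0,0,-6.8],[0,0,-6.8],[0,0,-6.8]], "slide": [[-5,10,0],[-5,10,0],[-5,10,0],[-5,10,0],[-5,10,0]], "gripper": [40,40,40,40,40]}}

```text
clock: 39.45
eef_pos: [575.9, -64.8, 82.0]
tool_rot: [3.119, -0.018, 0.97]
force: [0.1, -0.2, -0.2]
width: 40.2
```

Call:
{"api": "arm_command", "payload": {"rot": [[0,0,-6.8],[0,0,-6.8],[0,0,-6.8],[0,0,-6.8],[0,0,-6.8]], "slide": [[-5,10,0],[-5,10,0],[-5,10,0],[-5,10,0],[-5,10,0]], "gripper": [40,40,40,40,40]}}

```text
clock: 39.87
eef_pos: [554.0, 0.7, 85.2]
tool_rot: [3.12, -0.03, 0.361]
force: [0.1, -0.2, -0.0]
width: 39.9
```

Run:
```python
from t import *
go(511.2,27.3,90,-16.5)
```

```text
t39.87 [554.    0.7  85.2] [178.8  -1.7  20.7] F [ 0.1 -0.2 -0. ] w39.9
slide [-42.8  26.6 -34.2] rot [  1.2   1.8 -37.2] minrows 6 per row [-7.1  4.4 -5.7] [ 0.2  0.3 -6.2]
```

Call:
{"api": "arm_command", "payload": {"rot": [[0.2,0.3,-6.8],[0.2,0.3,-6.8],[0.2,0.3,-6.8],[0.2,0.3,-6.8],[0.2,0.3,-6.8]], "slide": [[-8,4,-3],[-8,4,-3],[-8,4,-3],[-8,4,-4],[-8,4,-4]], "gripper": [40,40,40,40,40]}}

```text
clock: 40.28
eef_pos: [517.3, 39.5, 71.8]
tool_rot: [-3.134, -0.017, -0.241]
force: [0.3, 0.8, 0.2]
width: 39.8
```

Call:
{"api": "arm_command", "payload": {"rot": [[0,0,0],[0,0,0]], "slide": [[0,0,0],[0,0,0]], "gripper": [40,40]}}

```text
clock: 40.45
eef_pos: [516.4, 45.2, 72.2]
tool_rot: [-3.132, -0.017, -0.232]
force: [0.5, -0.2, 0.3]
width: 40.2
```

Run:
```python
from t import *
go(511.2,27.3,90,-16.5)
```

```text
t40.45 [516.4  45.2  72.2] [-179.4   -1.   -13.3] F [ 0.5 -0.2  0.3] w40.2
slide [ -5.2 -17.9 -21.2] rot [-0.3  1.1 -3.2] minrows 1 per row [ -5.2 -17.9 -21.2] [-0.3  1.1 -3.2]
```

Call:
{"api": "arm_command", "payload": {"rot": [[-0.3,1.1,-3.2],[0,0,0],[0,0,0],[0,0,0]], "slide": [[-5,-17,-8],[0,0,-12],[0,0,-6],[0,0,0]], "gripper": [40,40,40,40]}}

```text
clock: 40.78
eef_pos: [514.4, 28.5, 46.2]
tool_rot: [-3.14, -0.003, -0.282]
force: [0.8, -0.2, 0.2]
width: 40.2
```

Run:
```python
from t import *
go(511.2,27.3,48,-16.5)
snap("side","side34");crop("side34",250,170,390,310,5)
```

```text
t40.78 [514.4  28.5  46.2] [-179.9   -0.2  -16.2] F [ 0.8 -0.2  0.2] w40.2
slide [ -3.2  -1.2 -37.2] rot [-0.1  0.2 -0.3] minrows 1 per row [ -3.2  -1.2 -37.2] [-0.1  0.2 -0.3]
```

View pics/side34_c250_170.png

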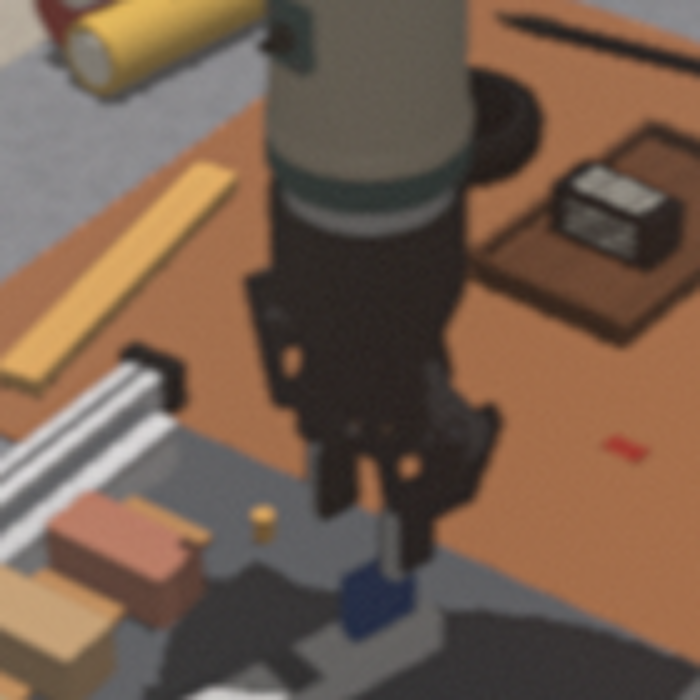

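Call:
{"api": "arm_command", "payload": {"rot": [[0,0,-0.3],[0,0,0],[0,0,0],[0,0,0],[0,0,0]], "slide": [[-3,-1,-5],[0,0,-12],[0,0,-10],[0,0,-4],[0,0,0]], "gripper": [40,40,40,40,40]}}

```text
clock: 41.25
eef_pos: [512.6, 26.3, 14.6]
tool_rot: [-3.138, -0.005, -0.289]
force: [0.2, -0.1, 0.8]
width: 40.0
```

Run:
```python
from t import *
go(511.2,27.3,48,-16.5)
snap("side","side35");crop("side35",250,170,390,310,5)
```

```text
t41.25 [512.6  26.3  14.6] [-179.8   -0.3  -16.6] F [ 0.2 -0.1  0.8] w40.0
slide [-1.4  1.  -5.6] rot [-0.1  0.3  0.1] minrows 1 per row [-1.4  1.  -5.6] [-0.1  0.3  0.1]
```

View pics/side35_c250_170.png

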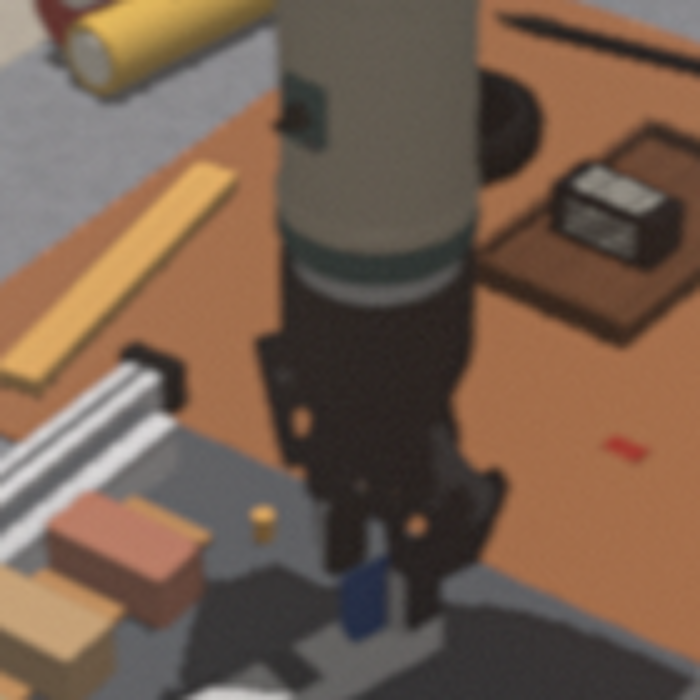

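Call:
{"api": "arm_command", "payload": {"rot": [[0,0,0],[0,0,0],[0,0,0],[0,0,0],[0,0,0]], "slide": [[-1,0.5,-2],[0,0,0],[0,0,0],[0,0,0],[0,0,0]], "gripper": [30,10,0,0,0]}}

```text
clock: 41.72
eef_pos: [511.5, 27.2, 13.5]
tool_rot: [-3.138, -0.006, -0.287]
force: [-0.6, -0.0, -2.8]
width: 10.8
```

Run:
```python
from t import *
st()
```

```text
t41.72 [511.5  27.2  13.5] [-179.8   -0.3  -16.5] F [-0.6 -0.  -2.8] w10.8
```

Call:
{"api": "arm_command", "payload": {"rot": [[0,0,0],[0,0,0],[0,0,0],[0,0,0],[0,0,0]], "slide": [[-2,-1,0],[-4,-1,0],[-5,-1,0],[-5,-1,0],[-5,-1,0]], "gripper": [0,0,0,0,0]}}

```text
clock: 42.13
eef_pos: [491.2, 22.4, 13.7]
tool_rot: [-3.135, -0.009, -0.291]
force: [1.5, -0.4, -2.8]
width: 11.1
```

Run:
```python
from t import *
from bar import *
st();snap("side","side36");crop("side36",120,200,390,420,3);p,d=snap("top","top36");bar(p);st()
```

```text
t42.13 [491.2  22.4  13.7] [-179.6   -0.5  -16.7] F [ 1.5 -0.4 -2.8] w11.1
bar piece [558.  247.2 217.6  24.1  73.1] [182.2 250.7]
  ends +y [589.6 351.3] -y [526.4 143.1]
t42.23 [489.7  21.8  13.6] [-179.7   -0.4  -16.7] F [ 0.3 -1.6 -2.4] w10.5
```

View pics/side36_c120_200.png

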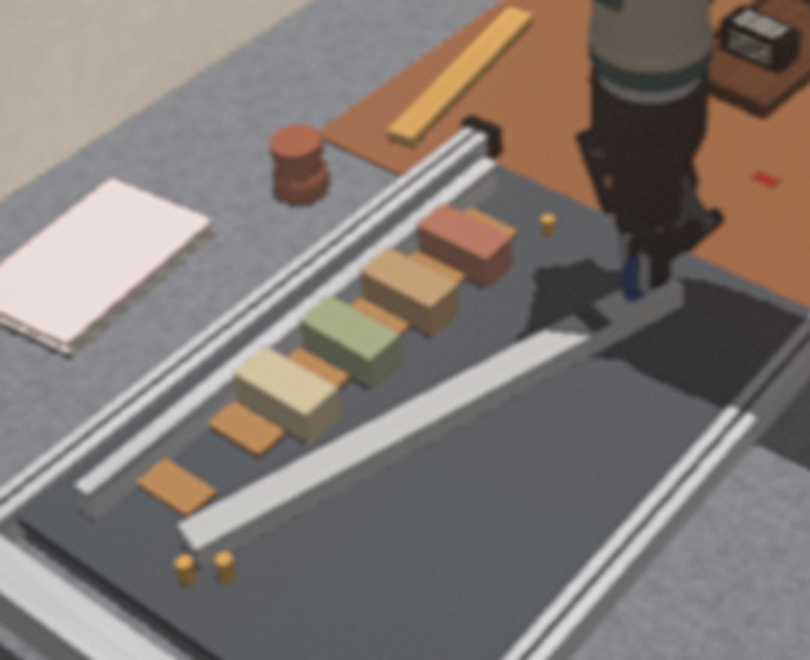

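View pics/top36.png

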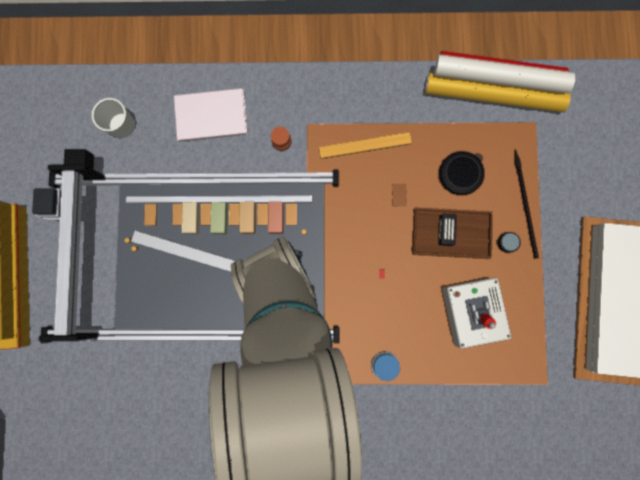

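Run:
```python
import numpy as np
h0=np.array([589.8,351.7]);h1=np.array([581.1,355.3])
P=None
for i in range(13):
    f=i/12;s=np.radians(16.8*(1-f));h=h0+(h1-h0)*min(1,f*1.0);t=h-345*np.array([np.sin(s),np.cos(s)])
    print(i,np.round(t,1),None if P is None else np.round(t-P,1));P=t
```

```text
0 [490.1  21.4] None
1 [497.5  19.4] [ 7.4 -2. ]
2 [504.9  17.5] [ 7.4 -1.8]
3 [512.4  15.9] [ 7.5 -1.6]
4 [519.9  14.5] [ 7.5 -1.4]
5 [527.5  13.2] [ 7.6 -1.2]
6 [535.1  12.2] [ 7.6 -1. ]
7 [542.7  11.4] [ 7.6 -0.8]
8 [550.3  10.7] [ 7.7 -0.6]
9 [558.   10.3] [ 7.7 -0.4]
10 [565.7  10.1] [ 7.7 -0.2]
11 [573.4  10.1] [ 7.7 -0. ]
12 [581.1  10.3] [7.7 0.2]
```

Call:
{"api": "arm_command", "payload": {"rot": [[0,0,1],[0,0,1.4],[0,0,1.4],[0,0,1.4],[0,0,1.4]], "slide": [[5,-1.6,0],[7,-1.8,0],[7,-1.6,0],[7,-1.4,0],[7,-1.2,0]], "gripper": [0,0,0,0,0]}}

```text
clock: 42.65
eef_pos: [526.8, 13.3, 14.2]
tool_rot: [-3.137, -0.01, -0.168]
force: [0.7, 0.2, -2.4]
width: 10.9
```

Run:
```python
from t import *
from bar import *
p,d=snap("top","top37");bar(p);s=st()
e=s['eef_pos'];print("tab-based heel",e[:2]+345*np.array([np.sin(-s['tool_rot'][2]),np.cos(s['tool_rot'][2])]))
```

```text
bar piece [566.  234.  240.3  24.3  80.1] [187.5 246.9]
  ends +y [586.7 352.4] -y [545.3 115.7]
t42.70 [529.2  12.9  14.4] [-179.7   -0.7   -9.6] F [ 3.1  0.  -3.1] w10.5
tab-based heel [586.4 353.1]
```

Call:
{"api": "arm_command", "payload": {"rot": [[0,0,1],[0,0,1.4],[0,0,1.4],[0,0,1.4],[0,0,1.2]], "slide": [[6,-0.8,0],[7.5,-0.7,0],[7.5,-0.5,0],[7.5,-0.3,0],[6,-0.1,0]], "gripper": [0,0,0,0,0]}}

```text
clock: 43.12
eef_pos: [566.6, 9.5, 14.0]
tool_rot: [-3.136, -0.012, -0.047]
force: [1.6, 0.2, -3.5]
width: 10.7
```

Run:
```python
from t import *
from bar import *
p,d=snap("top","top38");bar(p);s=st()
e=s['eef_pos'];print("tab-based heel",e[:2]+345*np.array([np.sin(-s['tool_rot'][2]),np.cos(s['tool_rot'][2])]))
```

```text
bar piece [578.2 221.7 263.6  24.5  87. ] [193.5 241. ]
  ends +y [585.  353.3] -y [571.5  90.1]
t43.17 [568.2   9.5  14. ] [-179.7   -0.8   -2.6] F [ 2.8 -0.2 -3.4] w10.9
tab-based heel [584.1 354.1]
```

Call:
{"api": "arm_command", "payload": {"rot": [[0,0,0.9],[0,0,0.9],[0,0,0.7],[0,0,0.2],[0,0,0]], "slide": [[4,0.3,0],[4,0.3,0],[3,0.2,0],[1,0,0],[0,0,0]], "gripper": [0,0,0,0,0]}}

```text
clock: 43.58
eef_pos: [580.7, 9.7, 13.6]
tool_rot: [-3.136, -0.012, 0.004]
force: [1.0, 0.3, -2.3]
width: 11.1
```

Run:
```python
from t import *
from bar import *
p,d=snap("top","top39");bar(p);s=st();snap("side","side39");crop("side39",120,200,390,420,3)
e=s['eef_pos'];print("tab-based heel",e[:2]+345*np.array([np.sin(-s['tool_rot'][2]),np.cos(s['tool_rot'][2])]))
```

```text
bar piece [581.  218.8 268.7  23.1  89.8] [194.8 239.1]
  ends +y [581.5 353.1] -y [580.4  84.4]
t43.63 [580.7   9.7  13.7] [-179.7   -0.7    0.2] F [ 1.3 -0.6 -2.6] w10.9
tab-based heel [579.3 354.7]
```

View pics/side39_c120_200.png

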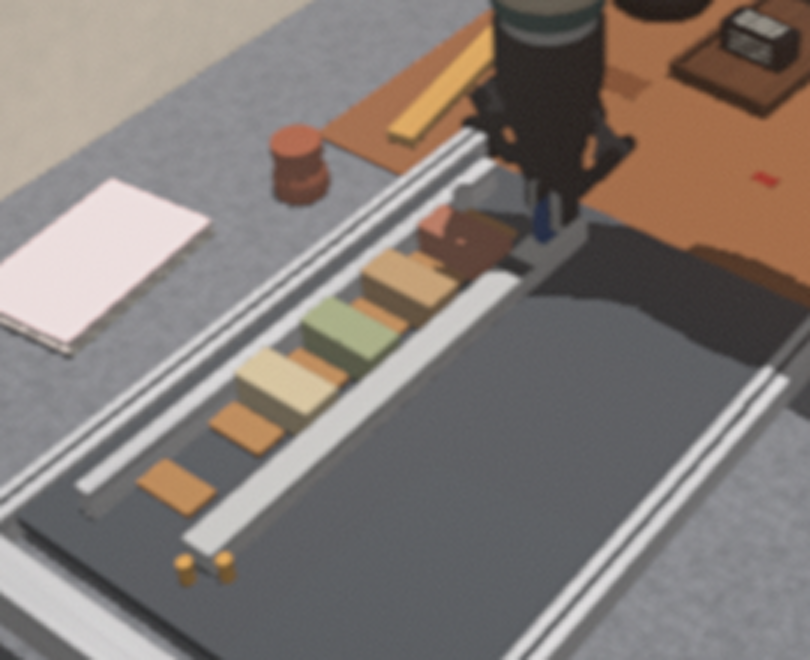

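Call:
{"api": "arm_command", "payload": {"rot": [[0,0,0],[0,0,0],[0,0,0],[0,0,0]], "slide": [[1,0.8,0],[1,0.3,0],[1.5,0,0],[1.5,0,0]], "gripper": [0,0,0,0]}}

```text
clock: 44.02
eef_pos: [580.7, 9.7, 13.4]
tool_rot: [-3.139, -0.004, 0.004]
force: [-4.0, -1.1, 3.4]
width: 10.9
```

Run:
```python
from t import *
s=st()
```

```text
t44.02 [580.7   9.7  13.4] [-179.9   -0.2    0.2] F [-4.  -1.1  3.4] w10.9
```

Call:
{"api": "arm_command", "payload": {"rot": [[0,0,0.4],[0,0,0.4],[0,0,0]], "slide": [[1,0,0],[1,0,0],[0,0,0]], "gripper": [0,0,0]}}

```text
clock: 44.27
eef_pos: [580.5, 9.7, 13.5]
tool_rot: [-3.14, 0.001, 0.016]
force: [-1.5, -0.1, -0.7]
width: 10.6
```

Call:
{"api": "arm_command", "payload": {"rot": [[0,0,0],[0,0,0],[0,0,0],[0,0,0],[0,0,0]], "slide": [[0,0,0],[0,0,0],[0,0,8],[0,0,25],[-5,-10,35]], "gripper": [20,34,34,34,34]}}

```text
clock: 44.68
eef_pos: [577.4, 3.8, 79.2]
tool_rot: [-3.136, -0.0, 0.029]
force: [0.8, -0.3, 0.2]
width: 34.3
```

Call:
{"api": "arm_command", "payload": {"rot": [[0,0,-6],[0,0,-6.5],[0,0,-6.5],[0,0,-6.5],[0,0,-6.5]], "slide": [[-15,-36,15],[-15,-36,5],[-15,-36,5],[-15,-36,5],[-15,-36,5]], "gripper": [34,34,34,50,60]}}

```text
clock: 45.1
eef_pos: [514.3, -169.9, 127.8]
tool_rot: [-3.122, -0.03, -0.528]
force: [0.7, 0.0, 0.4]
width: 57.2
```

Run:
```python
from t import *
from bar import *
st();p,d=snap("top","top40");bar(p);crop("top40",100,165,340,345,3);snap("side","side40");crop("side40",120,200,390,420,3)
```

```text
t45.10 [ 514.3 -169.9  127.8] [-178.9   -1.7  -30.3] F [0.7 0.  0.4] w57.2
bar piece [580.2  16.9  60.4  23.   89.8] [293.5 240.2]
  ends +y [580.4  47.1] -y [580.1 -13.3]
bar piece [581.  208.3 289.4  23.1  89.8] [200.8 239.6]
  ends +y [581.5 353. ] -y [580.5  63.6]
```

View pics/top40_c100_165.png

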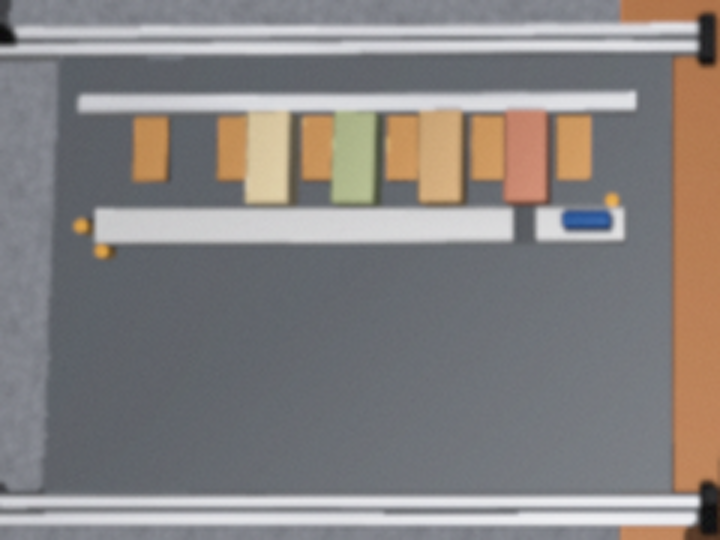

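View pics/side40_c120_200.png

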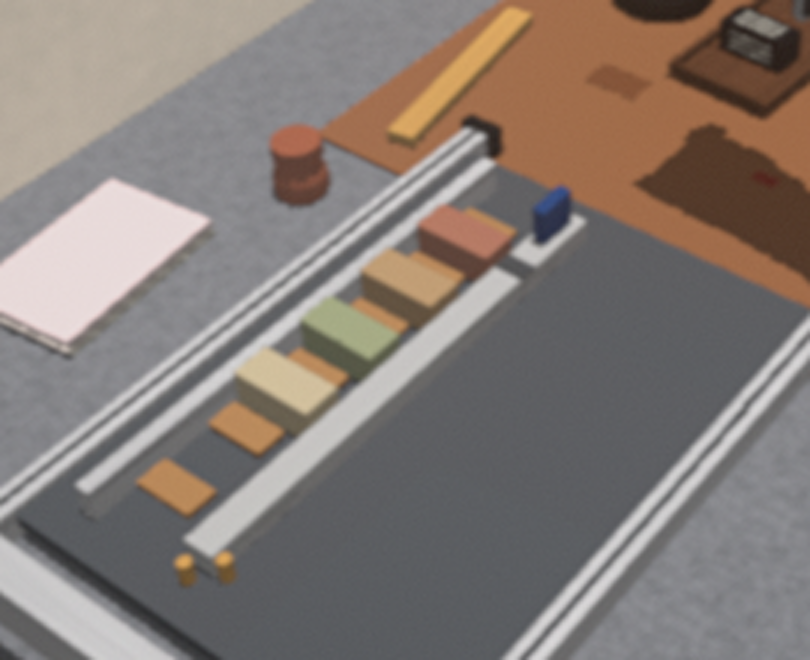

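Run:
```python
from t import *
crop("top40",435,265,520,355,8);crop("side40",400,160,490,250,7)
```

```text
(no output)
```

View pics/top40_c435_265.png

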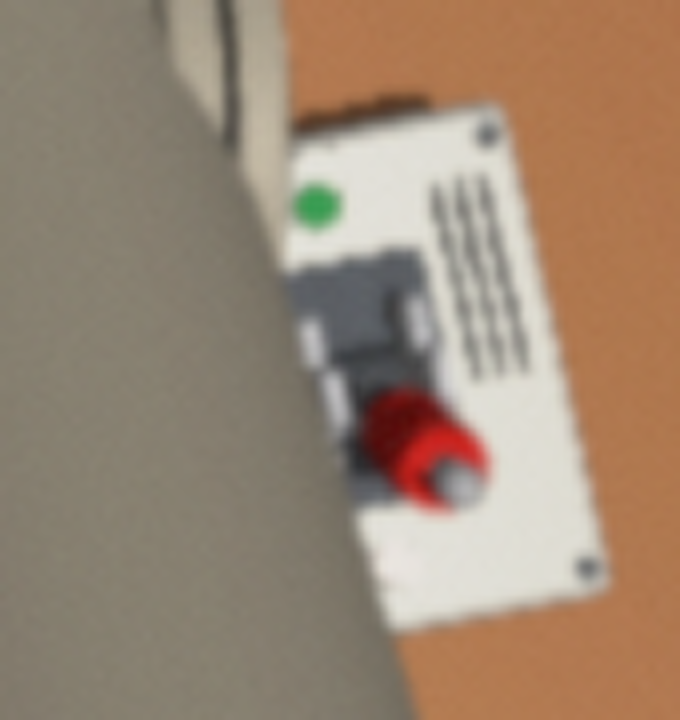

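View pics/side40_c400_160.png

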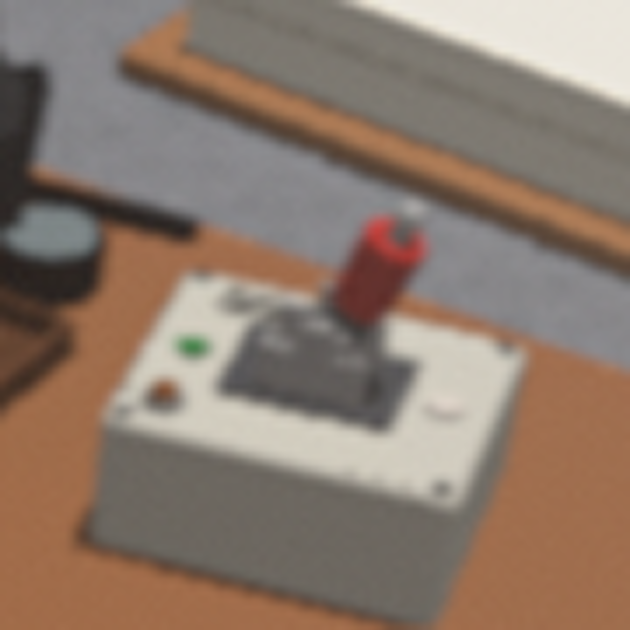

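Run:
```python
from t import *
p,e=tri([492.9,325.0],[458.9,190.3]);print(p,e)
for th in(-.3,-.35): print(PIV+77*(np.sin(th)*ex+np.cos(th)*ez))
q=plane("top",[492.9,325.0],134);print(q)
delta(*lev(-.35,125))
delta(*lev(-.35,41))
```

```text
[ 406.5 -365.4  132.2] 3.3734861682808153
[ 406.2 -364.4  135.6]
[ 402.6 -365.1  134.3]
[[ 408.1 -364.1  134. ]]
t45.20 [ 511.7 -177.1  127.8] [-179.2   -1.8  -30.7] F [ 0.1 -0.1 -0.9] w60.4
slide [-112.1 -188.6   15. ] rot [ 12.9 -15.2 -47.3] minrows 8 per row [-14.  -23.6   1.9] [ 1.6 -1.9 -5.9]
t45.20 [ 511.7 -177.1  127.8] [-179.2   -1.8  -30.7] F [ 0.1 -0.1 -0.9] w60.4
slide [ -83.9 -183.   -64. ] rot [ 12.9 -15.2 -47.3] minrows 8 per row [-10.5 -22.9  -8. ] [ 1.6 -1.9 -5.9]
```

Call:
{"api": "arm_command", "payload": {"rot": [[1.6,-1.9,-5.9],[1.6,-1.9,-5.9],[1.6,-1.9,-5.9],[1.6,-1.9,-5.9],[1.6,-1.9,-5.9]], "slide": [[-13,-23,8],[-14,-23,8],[-14,-23,6],[-14,-23,2],[-14,-23,0]], "gripper": [60,60,60,60,60]}}

```text
clock: 45.62
eef_pos: [455.0, -288.6, 159.3]
tool_rot: [-2.893, -0.068, -1.058]
force: [-0.7, -0.5, -1.1]
width: 60.1
```

Call:
{"api": "arm_command", "payload": {"rot": [[1.6,-1.9,-5.9],[1.6,-1.9,-5.9],[0,0,0],[0,0,0]], "slide": [[-14,-23,0],[-10,-18,0],[-2,-3,0],[0,0,0]], "gripper": [60,60,60,60]}}

```text
clock: 45.95
eef_pos: [425.5, -343.8, 162.5]
tool_rot: [-2.804, -0.053, -1.29]
force: [0.6, -0.4, -0.2]
width: 60.1
```

Run:
```python
from t import *
delta(*lev(-.33,125))
```

```text
t45.95 [ 425.5 -343.8  162.5] [-160.7   -3.   -73.9] F [ 0.6 -0.4 -0.2] w60.1
slide [-24.3 -21.6 -19.1] rot [ 2.8  1.1 -4.9] minrows 1 per row [-24.3 -21.6 -19.1] [ 2.8  1.1 -4.9]
```

Call:
{"api": "arm_command", "payload": {"rot": [[1.4,0.5,-2.5],[1.4,0.6,-2.4],[0,0,0],[0,0,0]], "slide": [[-12,-11,-5],[-11,-10,-5],[0,0,0],[0,0,0]], "gripper": [60,60,60,60]}}

```text
clock: 46.28
eef_pos: [406.3, -363.7, 154.5]
tool_rot: [-2.809, -0.003, -1.367]
force: [0.2, -0.0, -0.3]
width: 60.2
```

Run:
```python
from t import *
delta(*lev(-.33,125))
delta(*lev(-.33,75))
```

```text
t46.28 [ 406.3 -363.7  154.5] [-160.9   -0.2  -78.3] F [ 0.2 -0.  -0.3] w60.2
slide [ -5.2  -1.7 -11.2] rot [ 0.2  0.2 -0.5] minrows 1 per row [ -5.2  -1.7 -11.2] [ 0.2  0.2 -0.5]
t46.28 [ 406.3 -363.7  154.5] [-160.9   -0.2  -78.3] F [ 0.2 -0.  -0.3] w60.2
slide [ 10.7   1.5 -58.5] rot [ 0.2  0.2 -0.5] minrows 2 per row [  5.4   0.7 -29.2] [ 0.1  0.1 -0.2]
```

Call:
{"api": "arm_command", "payload": {"rot": [[0.2,0.2,-0.5],[0,0,0],[0,0,0],[0,0,0],[0,0,0]], "slide": [[-7,-2,-4],[0,0,0],[5,1,-16],[6,1,-18],[0,0,0]], "gripper": [60,60,60,60,60]}}

```text
clock: 46.7
eef_pos: [414.5, -360.5, 117.1]
tool_rot: [-2.809, -0.003, -1.365]
force: [0.5, 0.2, 0.2]
width: 60.1
```

Run:
```python
from t import *
delta(*lev(-.33,75))
snap("side","side41");crop("side41",400,110,490,230,6)
```

```text
t46.70 [ 414.5 -360.5  117.1] [-161.    -0.2  -78.2] F [0.5 0.2 0.2] w60.1
slide [  2.6  -1.8 -21.1] rot [ 0.1  0.2 -0.6] minrows 1 per row [  2.6  -1.8 -21.1] [ 0.1  0.2 -0.6]
```

View pics/side41_c400_110.png

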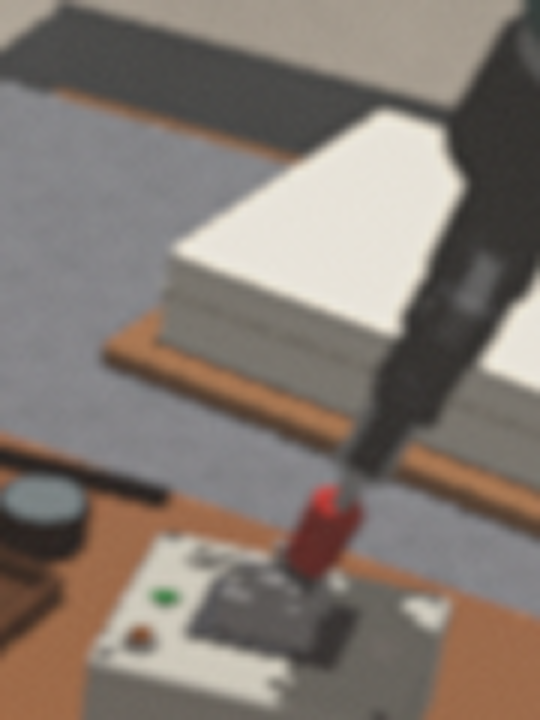

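Call:
{"api": "arm_command", "payload": {"rot": [[0.1,0.2,-0.6],[0,0,0],[0,0,0],[0,0,0],[0,0,0]], "slide": [[-2,-1,-4],[5,1,-14],[5,1,-15],[3,0,-8],[0,0,0]], "gripper": [60,60,60,55,50]}}

```text
clock: 47.17
eef_pos: [427.0, -361.1, 79.6]
tool_rot: [-2.81, -0.007, -1.376]
force: [0.4, -0.7, -0.2]
width: 50.1
```

Run:
```python
from t import *
delta(*lev(-.33,42))
snap("side","side42");crop("side42",400,110,490,230,6)
```

```text
t47.17 [ 427.  -361.1   79.6] [-161.    -0.4  -78.8] F [ 0.4 -0.7 -0.2] w50.1
slide [  0.6   0.9 -14.8] rot [0.4 0.2 0. ] minrows 1 per row [  0.6   0.9 -14.8] [0.4 0.1 0. ]
```

View pics/side42_c400_110.png

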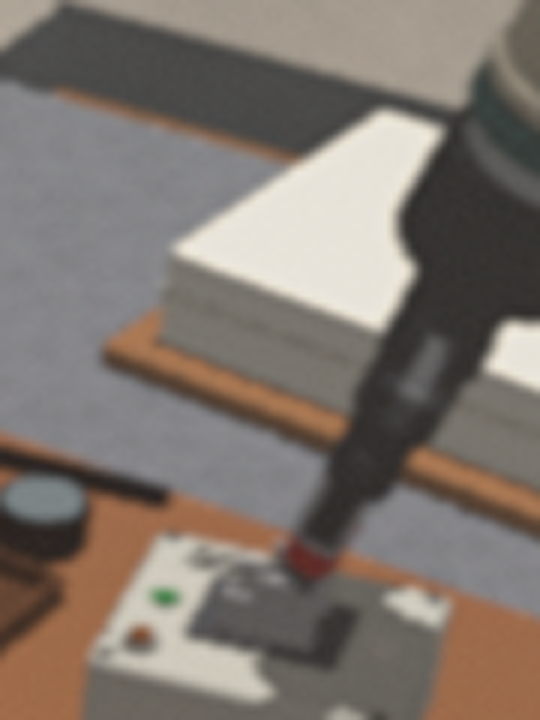

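Call:
{"api": "arm_command", "payload": {"rot": [[0.2,0.1,0],[0,0,0],[0,0,0],[0,0,0],[0,0,0]], "slide": [[-3,0.3,-2],[2,0.2,-6],[1,0,-4],[0,0,0],[0,0,0]], "gripper": [50,50,45,30,10]}}

```text
clock: 47.63
eef_pos: [426.0, -360.6, 69.5]
tool_rot: [-2.811, -0.003, -1.376]
force: [-4.9, 12.2, 7.7]
width: 22.0
```

Call:
{"api": "arm_command", "payload": {"rot": [[0,0,0],[0,0,0],[0,0,0]], "slide": [[0,0,0],[0,0,0],[0,0,0]], "gripper": [0,0,0]}}

```text
clock: 47.88
eef_pos: [425.7, -359.8, 70.0]
tool_rot: [-2.811, -0.002, -1.376]
force: [0.8, 0.3, -3.4]
width: 19.6
```

Run:
```python
from t import *
delta(*lev(-.33,42))
snap("side","side43");crop("side43",400,110,490,230,6)
```

```text
t47.88 [ 425.7 -359.8   70. ] [-161.1   -0.1  -78.8] F [ 0.8  0.3 -3.4] w19.6
slide [ 1.9 -0.4 -5.2] rot [0.1 0.  0. ] minrows 1 per row [ 1.9 -0.4 -5.2] [0.1 0.  0. ]
```

View pics/side43_c400_110.png

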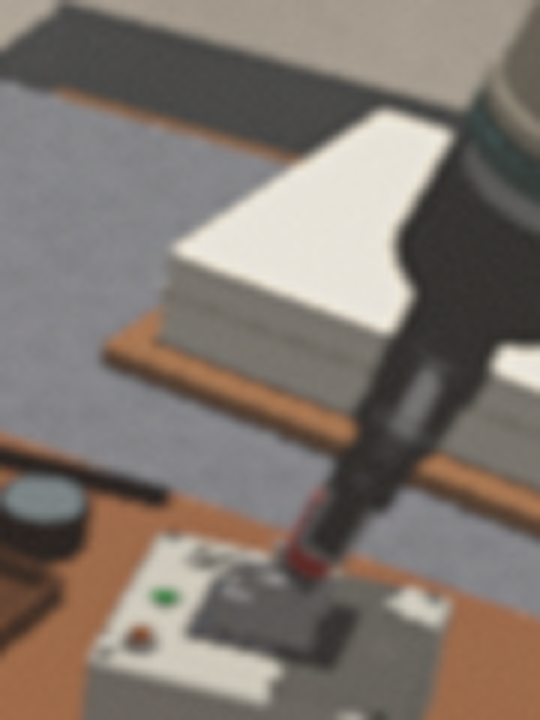

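Call:
{"api": "arm_command", "payload": {"rot": [[0,0,0],[0,0,0],[0,0,0],[0,0,0]], "slide": [[-0.8,-0.2,2.5],[-0.8,-0.2,2.5],[-0.8,-0.2,2.5],[0,0,0]], "gripper": [0,0,0,0]}}

```text
clock: 48.27
eef_pos: [423.3, -360.2, 77.4]
tool_rot: [-2.811, -0.002, -1.375]
force: [2.3, 0.2, -5.7]
width: 19.7
```

Run:
```python
from t import *
delta(*lev(-.33,56))
```

```text
t48.27 [ 423.3 -360.2   77.4] [-161.1   -0.1  -78.8] F [ 2.3  0.2 -5.7] w19.7
slide [-0.2 -0.9  0.7] rot [0.1 0.  0. ] minrows 1 per row [-0.2 -0.9  0.7] [0.1 0.  0. ]
```

Call:
{"api": "arm_command", "payload": {"rot": [[0,0,0],[-0.8,4,0],[-1,5,0],[-1,5,0],[-1,5,0]], "slide": [[-0.3,0,1],[1.2,0.2,0.6],[1.4,0.3,0.5],[1.4,0.3,0.3],[1.4,0.3,0.2]], "gripper": [0,0,0,0,0]}}

```text
clock: 48.68
eef_pos: [419.8, -360.3, 79.3]
tool_rot: [3.122, 0.003, -1.397]
force: [3.1, 1.3, -6.3]
width: 19.2
```

Run:
```python
from t import *
snap("side","side44");crop("side44",400,110,490,230,6)
delta(*lev(0,56))
delta(*lev(.36,56))
```

```text
t48.73 [ 428.3 -358.4   79.5] [179.   -0.1 -79.4] F [ 9.2 -5.4 -5.7] w19.5
slide [ 0.2 -1.6 -0.5] rot [ 0.3 -0.9  0.6] minrows 1 per row [ 0.2 -1.6 -0.5] [ 0.3 -0.9  0.6]
t48.73 [ 428.3 -358.4   79.5] [179.   -0.1 -79.4] F [ 9.2 -5.4 -5.7] w19.5
slide [ 6.1 -0.4 -1.6] rot [-3.6 19.3  0.5] minrows 3 per row [ 2.  -0.1 -0.5] [-1.2  6.4  0.2]
```

View pics/side44_c400_110.png

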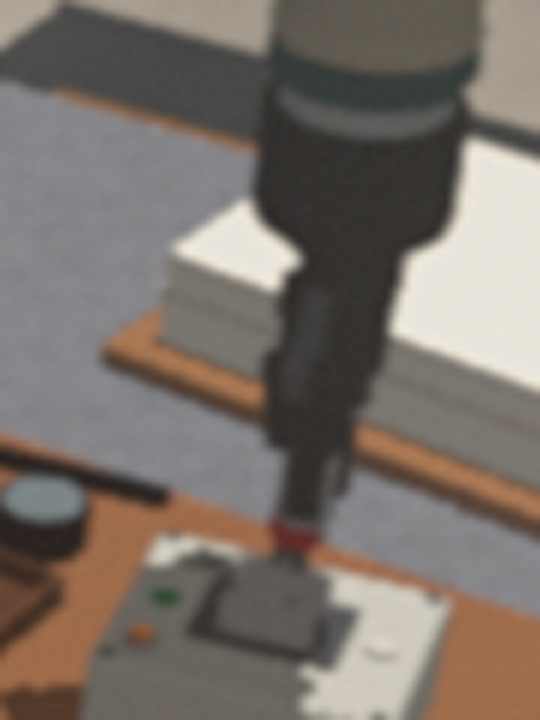

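Passing the middle. Continue to the green side.

Call:
{"api": "arm_command", "payload": {"rot": [[-0.7,4,0.1],[-1,5,0.2],[-1,5,0.1],[-1,5,0],[0,0,0]], "slide": [[1.4,0,0.4],[1.6,0.1,0],[1.6,0.1,-0.2],[1.5,0.2,-0.2],[0,0,0]], "gripper": [0,0,0,0,0]}}

```text
clock: 49.15
eef_pos: [433.6, -358.3, 78.7]
tool_rot: [2.767, -0.005, -1.366]
force: [-1.1, -3.2, -6.3]
width: 19.4
```

Run:
```python
from t import *
snap("side","side45");crop("side45",400,110,490,230,6)
delta(*lev(.35,56))
```

```text
t49.20 [ 432.9 -358.4   78.8] [158.7  -0.3 -78.5] F [-0.2 -1.3 -6.1] w19.2
slide [ 1.3 -0.4 -0.8] rot [ 0.5 -1.1 -0.3] minrows 1 per row [ 1.3 -0.4 -0.8] [ 0.5 -1.1 -0.3]
```

View pics/side45_c400_110.png

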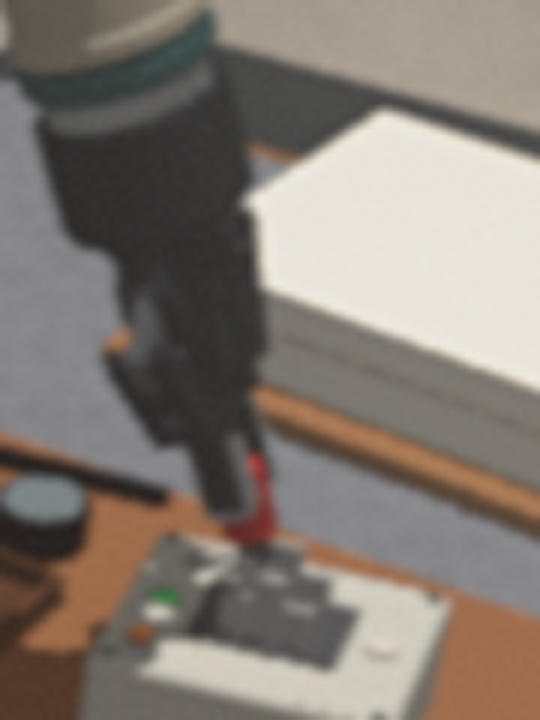

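Call:
{"api": "arm_command", "payload": {"rot": [[0,0,0],[0,0,0],[0,0,0],[0,0,0],[0,0,0]], "slide": [[2.5,0.4,0],[-0.5,-0.1,-2.3],[-0.7,-0.1,-2.3],[-0.7,-0.1,-2.3],[0,0,0]], "gripper": [0,0,0,0,0]}}

```text
clock: 49.62
eef_pos: [431.6, -358.7, 72.0]
tool_rot: [2.774, -0.001, -1.372]
force: [-1.1, 0.1, -3.3]
width: 19.6
```

Run:
```python
from t import *
delta(*lev(.35,47))
```

```text
t49.62 [ 431.6 -358.7   72. ] [158.9  -0.1 -78.6] F [-1.1  0.1 -3.3] w19.6
slide [-0.4 -0.7 -2.5] rot [ 0.3 -1.  -0.2] minrows 1 per row [-0.4 -0.7 -2.5] [ 0.3 -1.  -0.2]
```

Collar nearly down (about 3 N left). Nudge +x, lower a little more, release, retreat along the lever.

Call:
{"api": "arm_command", "payload": {"rot": [[0,0,0],[0,0,0],[0,0,0]], "slide": [[0.5,0,-1.2],[0.5,0,-0.6],[0,0,0]], "gripper": [0,0,0]}}

```text
clock: 49.87
eef_pos: [431.5, -358.7, 71.7]
tool_rot: [2.776, -0.0, -1.374]
force: [-0.8, 0.1, -3.2]
width: 19.4
```

Call:
{"api": "arm_command", "payload": {"rot": [[0,0,0],[0,0,0],[0,0,0],[0,0,0],[0,0,0]], "slide": [[0,0,0],[0,0,0],[3,0.5,8],[9,2,25],[12,2,34]], "gripper": [40,60,60,60,60]}}

```text
clock: 50.28
eef_pos: [451.5, -351.5, 135.9]
tool_rot: [2.768, 0.008, -1.379]
force: [0.5, -0.1, 0.2]
width: 60.1
```

Run:
```python
from t import *
st();snap("side","side46");crop("side46",400,110,490,230,6)
```

```text
t50.28 [ 451.5 -351.5  135.9] [158.6   0.4 -79. ] F [ 0.5 -0.1  0.2] w60.1
```

View pics/side46_c400_110.png

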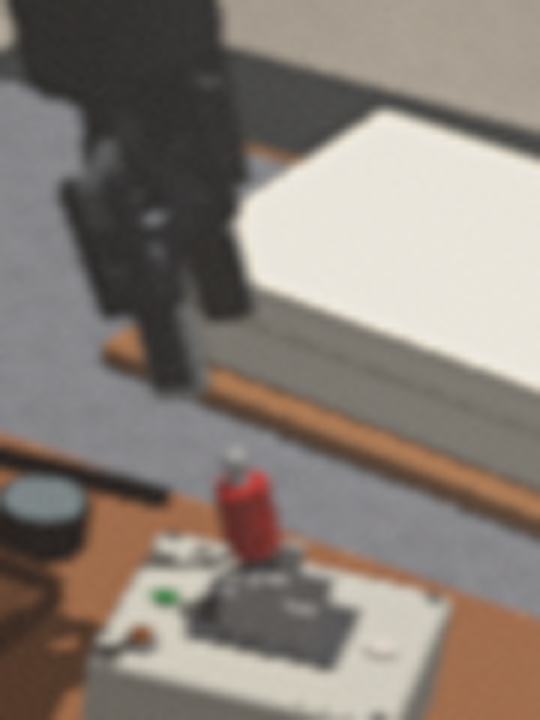

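Call:
{"api": "arm_command", "payload": {"rot": [[0,0,0],[0,0,0],[0,0,0],[0,0,0],[0,0,0]], "slide": [[8,0,25],[0,-20,25],[-30,-25,10],[-30,-25,5],[-30,-25,0]], "gripper": [60,60,60,60,60]}}

```text
clock: 50.75
eef_pos: [393.1, -442.3, 215.4]
tool_rot: [2.802, -0.004, -1.353]
force: [0.4, -1.6, 0.1]
width: 59.7
```

Call:
{"api": "arm_command", "payload": {"rot": [[0,0,0],[0,0,0],[0,0,0],[0,0,0],[0,0,0]], "slide": [[-30,-28,0],[-30,-28,0],[-30,-28,0],[-20,-20,0],[0,0,0]], "gripper": [60,60,60,60,60]}}

```text
clock: 51.17
eef_pos: [272.3, -557.1, 222.5]
tool_rot: [2.804, -0.017, -1.362]
force: [-0.4, 0.3, 0.2]
width: 59.8
```

Run:
```python
from t import *
from bar import *
from stones import find
st();p,d=snap("top","top47");bar(p);crop("top47",435,265,520,355,8);snap("side","side47");crop("side47",400,160,490,250,7)
t,e=tri([0,0],[0,0]) if 0 else (0,0)
```

```text
t51.17 [ 272.3 -557.1  222.5] [160.6  -1.  -78. ] F [-0.4  0.3  0.2] w59.8
bar piece [581.  208.3 289.4  23.1  89.8] [200.8 239.6]
  ends +y [581.5 353. ] -y [580.5  63.6]
```

View pics/top47.png

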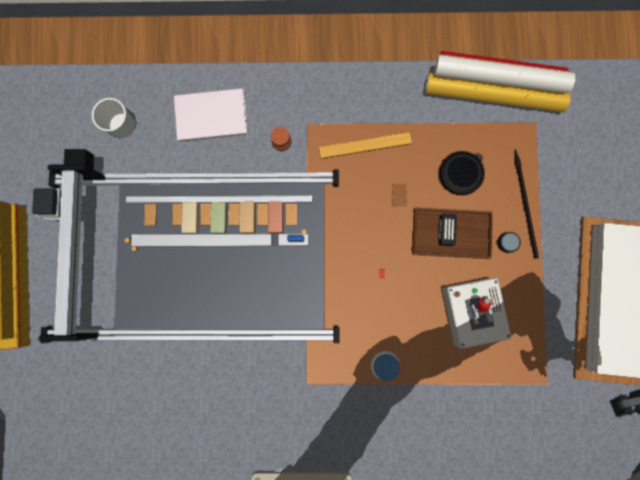

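View pics/top47_c435_265.png

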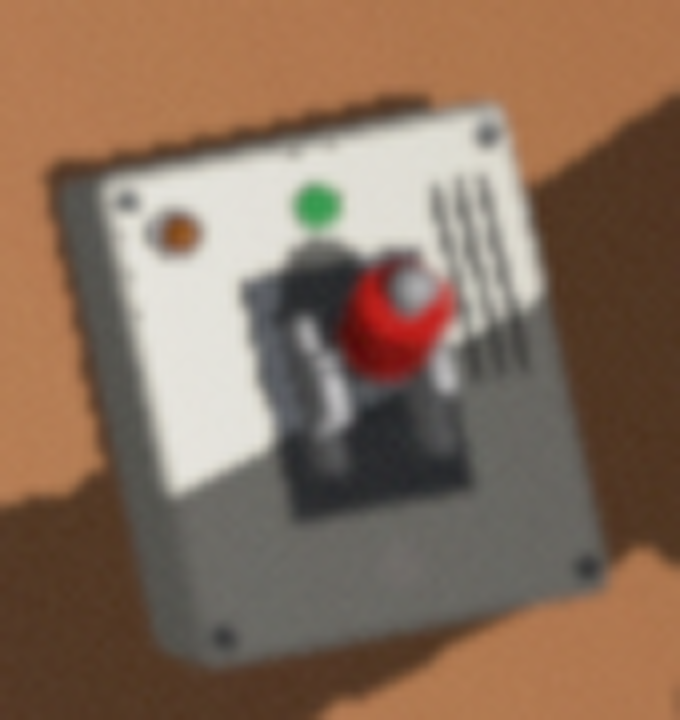

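View pics/side47.png

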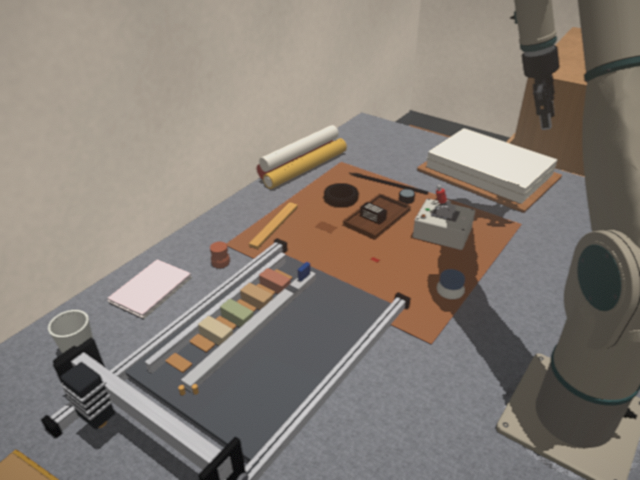

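```bash
python3 -c "
from cell import ctrl
print(ctrl.finish_job())"
```

```text
the job is handed in; nothing more can be done
None
```

The job is done in the order asked and handed in at about 51 s of the 200 s limit. No verdict was reported.

- **Toggle off:** I lifted the collar, flipped the lever to the white dot and let it lock.
- **Black stone:** only one was there, in the bay at y = -60 mm. It lies flat in the wooden tray.
- **Blanks:** all four lie flat in their own bays, each pushed until it met the fence: cream at y = +60, green at 0, tan at -60 and red at -120 mm.
- **Squaring bar:** it was found displaced about 20 mm during the work, most likely the knock the task warned of. I brought it back by its tab and swung it home. It met the stop pin with about 4 N. It measures within about 0.5 mm of home and 0.2° off square by camera, the same as the bay lands read.
- **Toggle armed:** I lifted the collar, flipped the lever back to the green dot and let it lock. The stones and bar were not touched after that.

**Last checks:** in both cameras the toggle looks the same as its armed, locked start. The other things on the desk are where they began.

**Checks that disagreed:**
- The fingertips in the images sat about 39 mm short of the reported TCP, so I corrected for that all through. Every grasp landed where the images said.
- The measured finger opening read 1 to 2 mm too small on known widths.
- While I lowered the collar to off, the wrist force briefly reached about 65 N, below the 120 N limit.

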